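# Lay the tested tube pieces out to drain

### The arm

A 6-joint arm with a two-finger parallel gripper is mounted at the origin on the work surface. World frame = base frame: x ahead of the robot, y to its left, z up, the work surface at z = 0. Lengths are in m, angles in degrees, forces in N, time in s.
With the tool pointing down it reaches from about 0.4 to 0.825 m from the base axis. Payload 7 kg.
Tool frame: the origin (TCP) lies midway between the tips of the shut fingers; the grasp point (between the pads) lies 19 mm behind it; z points along the fingers, y is the direction in which the jaws open and shut (so a half turn about z gives the same grasp; the last joint's range is limited). The gripper opens to 88 mm and grips with 3 to 60 N. Pads are 19 mm wide; open, the fingers measure 130 mm over their backs; the gripper's body (78 mm by 193 mm) begins 47 mm behind the grasp point.
Start: joints at [91.507, 20.546, 0.682, 0, -70.136, -16.507], TCP at [0.175, 0.652, 0.187] pointing down, gripper open.
Joint ranges: [-176.03, 176.03], [-82.01, 121.73], [-58.28, 71.71], [-173.87, 95.51], [-174.79, -0.11], [-173.66, 173.66]. Speed limits (degrees/s): [136.94, 136.94, 172.46, 180, 180, 180].

### API

Orientations are given as [roll, pitch, yaw] about the fixed x, y, z axes, in that order (R = Rz(yaw) Ry(pitch) Rx(roll)).
In Python, from rig import state, grab_frame, camera_params, env, models gives the robot as it stands.
- The arm moves only by the tool arm_command, never from a script. Its argument "motion" is a list of rows, each an object of numbers: "jaw": the opening, from 0 (shut) to 1 (fully open); "dx", "dy", "dz": the shift along the tool's x, y, z in m; "spin": the turn about the tool's z in rad. In form: [{"jaw": .., "dx": .., "dy": .., "dz": .., "spin": ..}, ...]. A call has exactly 8 rows; each row is the pose to reach, as a shift and turn from the pose measured when the call began, along the tool's axes at that moment; what a row does not reach only later rows make up. A row lasts 1/10 s, in which the tool goes at most 50 mm and 8.59 degrees, less where a joint would pass 70% of its speed; a pose out of reach is approached as far as the arm can. A call with a gripper value outside its range is refused whole. The fingers move at their own pace and stop on an object; "newtons" is the grip in N (left out, the last holds). Time passes only in rows, so rows that repeat a pose let the fingers close, or fill a call up. It gives the time, the measured TCP pose, the force and the opening at its end, in the units of the state.
- state(): the state, without advancing time (a new reading comes with each control period).
- grab_frame(name): name is "scene" or "top"; returns the picture (420x560x3 uint8, red, green, blue); there is no depth.
- camera_params(name): a dict with "fovy" (degrees; the focal length in pixels is half the picture's height over the tangent of half this angle, whatever the lens; pixels are square), "cx", "cy" (the principal point, pixels), "k1" (the pictures are not rectified: a ray, as slopes to the right and down, at radius r is drawn at 1 + k1 r^2 times it, then the intrinsics apply), "rvec" (rotation vector, rad) and "tvec" (3), from world to camera coordinates, as OpenCV has them. Camera axes: x right, y down, z forward; pixel columns grow to the right and rows downward; lengths in m; the calibration is good to about 2 mm. A picture is of the moment at which its call begins. camera_params takes no time and is no camera call.
- env.finish_job(): hands the job in, once; it reports no verdict.
Trained networks look in the newest picture that a camera, given by its name, has taken for a name from the list of things; names that differ only in an ending like _2 or _b are one class to them, and where a whole thing is asked for, a point or a joint stands for the part that bears it (a point fixed in the world has none). Each returns a list of dicts, best first, with "conf" (0 to 1); they miss things now and then, are a little off and sometimes report something else, mostly with a low value. They report only what shows in the picture. A call takes as long as a camera call. They do not tell look-alikes from the thing itself.
- models.regions_of(camera, thing): "pixels" (420x560 bool, what is visible of it).
- models.tip_of(camera, thing): "position" ([x, y, z] in m, in world coordinates, good to about 4 mm: a listed point, or the origin of a listed thing).
The state is a dict: "clock": time; "q": joint angles; "joint_velocities": joint speeds; "effort": joint torques, N m; "position": TCP position; "ee_rot": TCP orientation; "ft_force": force on the tool from outside, world axes, zero at the start; "wrist_torque": the same for the moment, N m; "grip_width": opening from 0.0 (shut) to 1.0 (fully open).
Only numpy, scipy, OpenCV 4.12 (cv2) and the standard library are available. Lean on these libraries where they do the work, as an engineer would, in place of code of your own. Each camera call takes 0.05 s, during which the arm holds its last target.

### The job

First swing the lever of the drip tray's ball valve fully open, in line with its outlet pipe. Then lay every loose copper test piece that has one open end on the drain rack, each well seated in a free pair of notches with its open end down the slope and its capped end up; pieces capped at both ends have not been tested yet and go in the blue bin. Leave the piece already draining on the rack in its place, and do not knock over or shove the gauge or the jar.

Things in the scene. Friction and masses are not known exactly. Their poses are not given: they have to be found in the camera images.
- rack: Drain rack, fixed, position and yaw vary: steel drip tray 130 mm (x) by 296 mm (y), walls 22 mm high, in which stand two combs of bent 6 mm rod, running along y. Each comb is a zigzag of five V notches 54 mm apart, 24 mm deep. A tube lies along x in a notch of the high comb and the one in line with it in the low comb. Origin on the bench under the tray's centre, z up.
- comb_high (a point): Bottom (rod centre-line) of the middle notch of the HIGH comb: x = -22 mm in the rack's frame, 60 mm up; that comb's peaks are 84 mm up. A seated piece's cap lies just uphill of this comb, its shoulder 6 mm from the rod, which stops it sliding down.
- comb_low (a point): Bottom (rod centre-line) of the middle notch of the LOW comb: x = +35 mm in the rack's frame, 44 mm up; its peaks are 68 mm up. So the rack slopes down towards its +x by 0.274 rad.
- notch0 (a point): Notch pair 0: where the origin of a well-seated tube lies, on the tube's axis; x = 0, y = -108 mm in the rack's frame, 73 mm above the bench.
- notch1 (a point): Notch pair 1: where the origin of a well-seated tube lies, on the tube's axis; x = 0, y = -54 mm in the rack's frame, 73 mm above the bench.
- notch2 (a point): Notch pair 2: where the origin of a well-seated tube lies, on the tube's axis; x = 0, y = 0 mm in the rack's frame, 73 mm above the bench.
- notch3 (a point): Notch pair 3: where the origin of a well-seated tube lies, on the tube's axis; x = 0, y = 54 mm in the rack's frame, 73 mm above the bench.
- notch4 (a point): Notch pair 4: where the origin of a well-seated tube lies, on the tube's axis; x = 0, y = 108 mm in the rack's frame, 73 mm above the bench.
- valve_lever (a joint): Ball valve at the outlet at the tray's +y end: quarter-turn lever on an upright stem. 0 = shut (lever across the outlet pipe, pointing along the rack's +x); grows anticlockwise seen from above to 1.571 rad = fully open (in line with the pipe, along the rack's +y). Starts between 0 and 0.5 and stays where left; about 2 N at the grip moves it.
- lever_grip (a point): Middle of the lever's blue sleeve, 60 mm from the stem axis, 46 mm above the bench. The sleeve is 60 mm long, 14 mm wide, 12 mm high, along the lever; it can be pinched from above.
- valve_stem (a point): Axis of the valve stem at lever height (46 mm), at x = 0, y = 190 mm in the rack's frame.
- bin: Blue open plastic bin, fixed: 170 mm (x) by 150 mm (y), walls 55 mm high and 4 mm thick, floor 4 mm. Origin under its centre, z up; position and yaw vary.
- p1: Loose test piece, 0.22 kg: 22 mm copper tube, 110 mm long over all, brass hexagon cap (32 mm across flats, 24 mm long) on ONE end, other end open (dark bore). Origin on the axis, 55 mm from both ends; x points to the CAPPED end. Balances 10 mm from the origin towards the cap. On the bench, at any yaw, it rests on its cap and open rim, origin 14 mm up. May be absent.
- p2: Loose test piece, 0.22 kg: 22 mm copper tube, 110 mm long over all, brass hexagon cap (32 mm across flats, 24 mm long) on ONE end, other end open (dark bore). Origin on the axis, 55 mm from both ends; x points to the CAPPED end. Balances 10 mm from the origin towards the cap. On the bench, at any yaw, it rests on its cap and open rim, origin 14 mm up. May be absent.
- p3: Loose test piece, 0.22 kg: 22 mm copper tube, 110 mm long over all, brass hexagon cap (32 mm across flats, 24 mm long) on ONE end, other end open (dark bore). Origin on the axis, 55 mm from both ends; x points to the CAPPED end. Balances 10 mm from the origin towards the cap. On the bench, at any yaw, it rests on its cap and open rim, origin 14 mm up. May be absent.
- p4: Loose test piece, 0.22 kg: 22 mm copper tube, 110 mm long over all, brass hexagon cap (32 mm across flats, 24 mm long) on ONE end, other end open (dark bore). Origin on the axis, 55 mm from both ends; x points to the CAPPED end. Balances 10 mm from the origin towards the cap. On the bench, at any yaw, it rests on its cap and open rim, origin 14 mm up. May be absent.
- s1: Loose test piece, 0.28 kg: the same 22 mm copper tube, 110 mm over all, but with the brass hexagon cap on BOTH ends (62 mm of bare tube between). Origin at mid-length on the axis, x along the tube; on the bench the origin is 16 mm up. Starts on the bench at any yaw. May be absent.
- s2: Loose test piece, 0.28 kg: the same 22 mm copper tube, 110 mm over all, but with the brass hexagon cap on BOTH ends (62 mm of bare tube between). Origin at mid-length on the axis, x along the tube; on the bench the origin is 16 mm up. Starts on the bench at any yaw. May be absent.
- o1: Test piece of the one-cap kind (size and axes as p1) from the last batch, already draining in one notch pair of the rack, cap end high. Just one of o1, o2, o3 is present; its notch is taken.
- o2: Test piece of the one-cap kind (size and axes as p1) from the last batch, already draining in one notch pair of the rack, cap end high. Just one of o1, o2, o3 is present; its notch is taken.
- o3: Test piece of the one-cap kind (size and axes as p1) from the last batch, already draining in one notch pair of the rack, cap end high. Just one of o1, o2, o3 is present; its notch is taken.
- gauge: Bystander: pressure gauge standing on a round brass foot, dial 72 mm across, 118 mm high; loose. Origin under its foot.
- flux_jar: Bystander: glass jar 60 mm across, 75 mm high, near the robot's right; loose. Origin under its base.
Mind the look-alikes: they are no part of the job. Leave any purple or turquoise look-alike of the p1 alone.

How it is judged:
By the outcome, as a careful person would: the job done as asked, in the order asked, and still so for the second after the job is handed in, with the robot touching nothing.
Of p1, p2, p3, p4 only 3 to 4 are there at a start; the rules pass over those that are not, and their reading is None.
Of s1, s2 only 1 to 2 are there at a start; the rules pass over those that are not, and their reading is None.
Of o1, o2, o3 only 1 to 1 are there at a start; the rules pass over those that are not, and their reading is None.
At some moment in a run one of p1, p2, p3, p4, s1, s2 may be knocked a few centimetres aside while the robot is not near it.
Once in a run the grip may slacken for a moment while it holds something.
It also fails if it takes over 210 s, if anything falls off the work surface, if the arm or the gripper's body presses on something with over 40 N, if the wrist force passes 120 N, or if a joint passes its speed limit or range.

## Working session

There is one attempt and no reset: what is moved stays moved. The work goes in short steps, Python scripts to look and compute and a tool call to move; the robot and the scene stay as the last step left them, time stands still between calls to the robot, and variables do not carry over. Pictures are saved under pics/ and viewed, and the job is handed in when it is done.

Besides the shell and the picture viewer there is one more tool, called after "Emit:" as name(argument=value, ...) on one line, values as JSON. arm_command: Moves the arm, as the interface text tells. Its arguments: {"type":"object","properties":{"motion":{"type":"array"},"newtons":{"type":"number"}},"required":["motion"]}

```bash
mkdir -p pics; ls; cat > h.py <<'E'
import numpy as np, cv2
from rig import state, grab_frame, camera_params, env, models
from scipy.spatial.transform import Rotation as R
def K(name):
    p=camera_params(name); f=210/np.tan(np.radians(p['fovy'])/2)
    return p,f
def ray(name,u,v):
    p,f=K(name)
    x=(u-p['cx'])/f; y=(v-p['cy'])/f
    rd=np.hypot(x,y); r=rd
    for _ in range(30): r=rd/(1+p['k1']*r*r)
    s=r/rd if rd>0 else 1
    d=np.array([x*s,y*s,1.])
    Rm=cv2.Rodrigues(np.array(p['rvec'],float))[0]; t=np.array(p['tvec'],float).ravel()
    return -Rm.T@t, Rm.T@d
def at_z(name,u,v,z):
    c,d=ray(name,u,v); return c+d*(z-c[2])/d[2]
def proj(name,P):
    p,f=K(name)
    Rm=cv2.Rodrigues(np.array(p['rvec'],float))[0]; t=np.array(p['tvec'],float).ravel()
    c=Rm@np.array(P,float)+t; x,y=c[0]/c[2],c[1]/c[2]; k=1+p['k1']*(x*x+y*y)
    return np.array([x*k*f+p['cx'],y*k*f+p['cy']])
def save(name,fn,crop=None,scale=1):
    im=grab_frame(name)
    np.save('last_%s.npy'%name,im)
    if crop: im=im[crop[1]:crop[3],crop[0]:crop[2]]
    im=cv2.resize(im,None,fx=scale,fy=scale,interpolation=cv2.INTER_CUBIC)
    cv2.imwrite('pics/'+fn,im[:,:,::-1])
    return im
E
python3 - <<'E'
from h import *
print(state())
for n in ('scene','top'):
    print(n,camera_params(n), ray(n,280,210)); save(n,n+'0.png',scale=1.4)
E
```

```text
pics
{'clock': 0.0, 'q': array([ 9.15084588e+01,  2.05909568e+01,  6.32693807e-01, -2.09723216e-02,
       -7.01343083e+01, -1.65062307e+01]), 'joint_velocities': array([-0.0322401 ,  0.05938146,  0.01185947, -0.09389353, -0.00296435,
       -0.16579837]), 'effort': array([-5.05669523e-04, -5.82726645e+01,  2.93059945e+01,  6.99714527e+00,
        6.96104922e-03, -1.46141033e-04]), 'position': array([0.17456728, 0.65145789, 0.18571725]), 'ee_rot': array([ 1.79905642e+02, -7.40127035e-03, -1.50049085e+01]), 'ft_force': array([ 0.83142312,  0.75580323, -0.33487962]), 'wrist_torque': array([-0.02557763,  0.07443598,  0.04375507]), 'grip_width': 0.9986361558661702}
scene {'fovy': 57.507979284400335, 'cx': 280.32447765829903, 'cy': 206.23801266922385, 'k1': 0.008954807025573008, 'rvec': array([ 1.62658788,  1.86842749, -0.8039098 ]), 'tvec': array([-0.07770435, -0.31382543,  1.62882923])} (array([1.38315183, 0.25769879, 0.88209487]), array([-0.71874961, -0.09199673, -0.68922634]))
top {'fovy': 57.02789953234986, 'cx': 276.35356719539107, 'cy': 211.1684114881474, 'k1': -0.03269902843491671, 'rvec': array([ 1.97420089, -2.23232181,  0.24685098]), 'tvec': array([0.1786763 , 0.52053498, 1.14770597])} (array([0.27190737, 0.14147072, 1.23537982]), array([ 0.22269837, -0.03274582, -0.97438764]))
```

View pics/scene0.png

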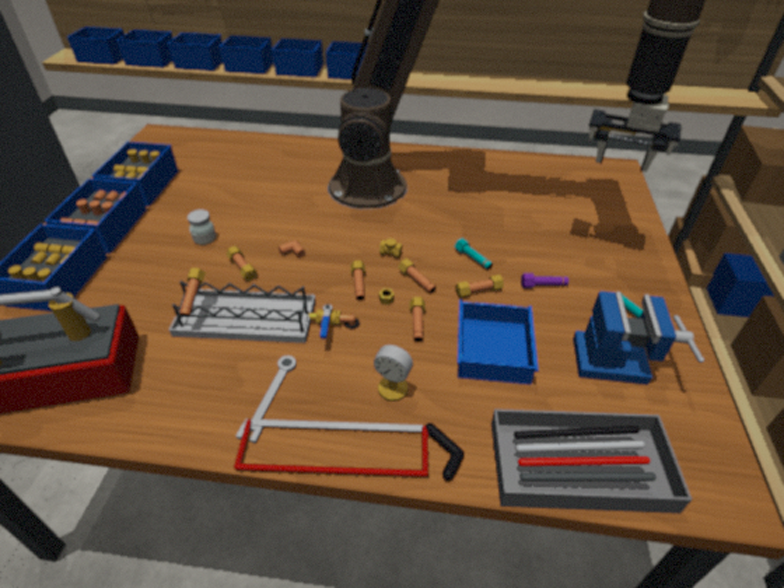

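View pics/top0.png

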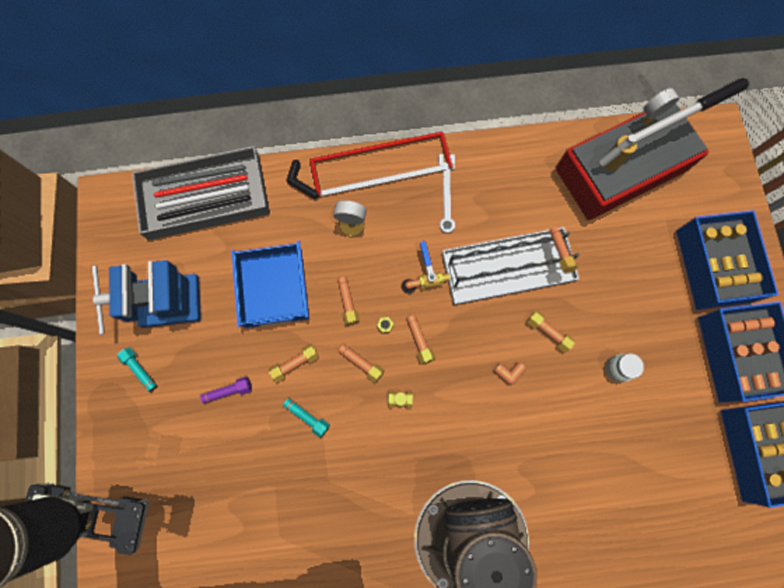

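```bash
python3 - <<'E'
from h import *
np.set_printoptions(precision=4,suppress=True)
for n in ['rack','comb_high','comb_low','notch0','notch2','notch4','lever_grip','valve_stem','bin','p1','s1','o1','gauge','flux_jar']:
  for c in ('top','scene'):
    print(n,c,[(np.round(r['position'],3).tolist(),round(r['conf'],2)) for r in models.tip_of(c,n)][:9])
im=np.load('last_top.npy')
a=cv2.resize(im[150:300,180:430],None,fx=3.2,fy=3.2,interpolation=cv2.INTER_CUBIC); cv2.imwrite('pics/a.png',a[:,:,::-1])
E
```

```text
rack top [([0.588, -0.178, 0.002], 0.95)]
rack scene [([0.588, -0.18, -0.006], 0.83), ([0.592, -0.29, 0.073], 0.75)]
comb_high top [([0.567, -0.183, 0.061], 0.85), ([0.421, -0.25, 0.016], 0.39)]
comb_high scene [([0.594, -0.233, 0.074], 0.31)]
comb_low top [([0.624, -0.175, 0.044], 0.84)]
comb_low scene [([0.619, -0.176, 0.045], 0.55), ([0.588, -0.177, -0.006], 0.3)]
notch0 top [([0.586, -0.18, 0.074], 0.83), ([0.59, -0.235, 0.072], 0.68), ([0.581, -0.07, 0.073], 0.66), ([0.599, -0.283, 0.077], 0.65), ([0.586, -0.125, 0.073], 0.64)]
notch0 scene [([0.593, -0.288, 0.075], 0.96), ([0.582, -0.178, 0.078], 0.85), ([0.589, -0.124, 0.076], 0.75), ([0.579, -0.072, 0.071], 0.71), ([0.592, -0.232, 0.074], 0.68)]
notch2 top [([0.586, -0.18, 0.074], 0.83), ([0.59, -0.235, 0.072], 0.68), ([0.581, -0.07, 0.073], 0.66), ([0.599, -0.283, 0.077], 0.65), ([0.586, -0.125, 0.073], 0.64)]
notch2 scene [([0.593, -0.288, 0.075], 0.96), ([0.582, -0.178, 0.078], 0.85), ([0.589, -0.124, 0.076], 0.75), ([0.579, -0.072, 0.071], 0.71), ([0.592, -0.232, 0.074], 0.68)]
notch4 top [([0.586, -0.18, 0.074], 0.83), (
[... 806 characters left out ...]
, 0.016], 0.48)]
p1 scene [([0.405, 0.195, 0.012], 0.65), ([0.585, -0.18, 0.071], 0.64), ([0.442, 0.055, 0.013], 0.61), ([0.298, 0.333, 0.014], 0.6), ([0.592, -0.291, 0.075], 0.6), ([0.382, 0.5, 0.016], 0.58), ([0.549, 0.208, 0.012], 0.53), ([0.449, 0.698, 0.013], 0.4)]
s1 top [([0.423, 0.341, 0.016], 0.64), ([0.421, -0.246, 0.015], 0.51)]
s1 scene [([0.423, -0.247, 0.018], 0.6), ([0.417, 0.341, 0.02], 0.55)]
o1 top [([0.596, -0.288, 0.073], 0.78), ([0.407, 0.195, 0.012], 0.44)]
o1 scene [([0.596, -0.29, 0.074], 0.69)]
gauge top [([0.735, 0.179, 0.0], 0.88)]
gauge scene [([0.736, 0.176, 0.001], 0.78)]
flux_jar top [([0.316, -0.384, 0.001], 0.59)]
flux_jar scene [([0.32, -0.386, 0.001], 0.7)]
```

View pics/a.png

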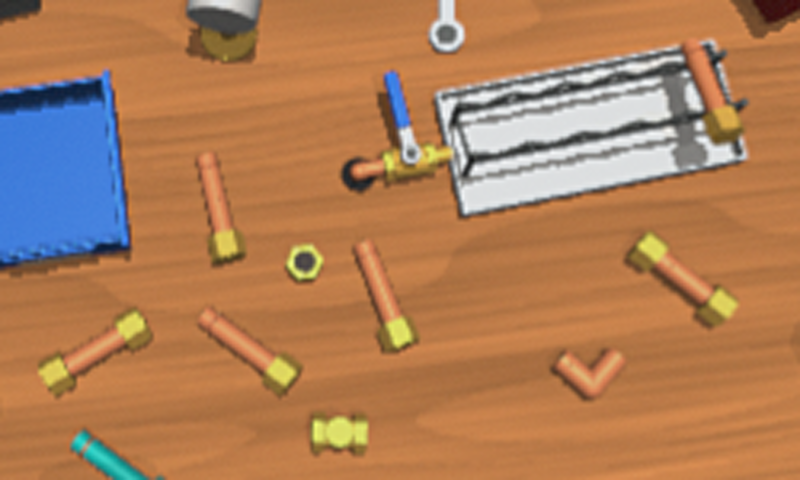

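```bash
cat >> h.py <<'E'
def masks(cam,thing,minc=0.3):
    return [(r['conf'],r['pixels']) for r in models.regions_of(cam,thing) if r['conf']>minc]
def axis_of(cam,m,z=0.014):
    vs,us=np.nonzero(m)
    P=np.array([at_z(cam,u,v,z)[:2] for u,v in zip(us,vs)])
    rect=cv2.minAreaRect((P*1000).astype(np.float32))
    c=P.mean(0); w,V=np.linalg.eigh(np.cov((P-c).T)); d=V[:,1]
    s=(P-c)@d; t=(P-c)@V[:,0]
    lo,hi=np.percentile(s,[0.5,99.5]); 
    # cap end = wider/more pixels
    n=(s<lo+0.022).sum(),(s>hi-0.022).sum()
    if n[0]>n[1]: d=-d; lo,hi=-hi,-lo; n=n[::-1]; s=-s
    # lateral centre
    mid=c+d*(lo+hi)/2
    return mid, np.degrees(np.arctan2(d[1],d[0])), hi-lo, n, (us.mean(),vs.mean())
def pieces(cam='top'):
    for th in ('p1','s1'):
        for cf,m in masks(cam,th):
            mid,a,L,n,uv=axis_of(cam,m)
            print(th,cam,'c%.2f mid %.4f %.4f capdir %.1f L %.3f n %s uv %.0f %.0f'%(cf,*mid,a,L,n,*uv))
def move(x,y,z,yaw):
    """final row numbers to reach world pose (tool down)"""
    s=state(); Rm=R.from_euler('xyz',s['ee_rot'],degrees=True)
    d=Rm.inv().apply(np.array([x,y,z])-s['position'])
    cur=s['ee_rot'][2]; dy=(yaw-cur+180)%360-180
    print('dx %.4f dy %.4f dz %.4f spin %.4f'%(*d,-np.radians(dy)), '| clk %.1f pos %s rot %s q6 %.0f w %.3f'%(s['clock'],np.round(s['position'],4),np.round(s['ee_rot'],1),s['q'][5],s['grip_width']))
E
python3 - <<'E'
from h import *
grab_frame('top');grab_frame('scene')
pieces('top');pieces('scene')
from scipy.optimize import least_squares
loc=[(-108,),( -54,),(0,),(54,),(108,)]
obs=[]
for c in ('top','scene'):
    for th,l in (('rack',[0,0]),('valve_stem',[0,.19]),('comb_high',[-.022,0]),('comb_low',[.035,0])):
        for r in models.tip_of(c,th)[:1]:
            if r['conf']>.5: obs.append((l,r['position'][:2]))
    for r in models.tip_of(c,'notch0'):
        p=r['position']; k=round((-(0.178)-p[1])/.054); obs.append(([0,-.054*k],p[:2]))
def f(q):
    c,s=np.cos(q[2]),np.sin(q[2])
    return np.concatenate([np.array([q[0]+c*l[0]-s*l[1]-p[0],q[1]+s*l[0]+c*l[1]-p[1]]) for l,p in obs])
r=least_squares(f,[.588,-.178,.07],loss='soft_l1',f_scale=.003); print(r.x,np.degrees(r.x[2])); print(np.round(r.fun.reshape(-1,2)*1000,1).tolist())
for c in ('top','scene'):
    for cf,m in masks(c,'lever_grip'): print(c,cf,m.sum(),axis_of(c,m,.046))
    for cf,m in masks(c,'bin'): print(c,cf,m.sum(),axis_of(c,m,.05)[:3])
    for cf,m in masks(c,'rack'): print(c,cf,m.sum(),axis_of(c,m,.022)[:3])
E
```

```text
p1 top c0.82 mid 0.4492 0.6958 capdir 35.8 L 0.120 n (np.int64(54), np.int64(72)) uv 97 263
p1 top c0.80 mid 0.4046 0.1922 capdir -133.9 L 0.114 n (np.int64(52), np.int64(81)) uv 258 259
p1 top c0.65 mid 0.4191 0.3416 capdir -66.4 L 0.112 n (np.int64(80), np.int64(83)) uv 210 259
p1 top c0.62 mid 0.2997 0.3253 capdir -132.3 L 0.108 n (np.int64(40), np.int64(77)) uv 220 299
p1 top c0.61 mid 0.5484 0.2064 capdir -173.8 L 0.114 n (np.int64(47), np.int64(80)) uv 248 217
p1 top c0.51 mid 0.3786 0.4970 capdir -78.7 L 0.112 n (np.int64(51), np.int64(80)) uv 163 278
p1 top c0.50 mid 0.4393 0.0526 capdir -167.0 L 0.114 n (np.int64(52), np.int64(88)) uv 300 244
s1 top c0.84 mid 0.4187 -0.2482 capdir -138.8 L 0.113 n (np.int64(77), np.int64(77)) uv 393 237
s1 top c0.78 mid 0.4193 0.3415 capdir -65.5 L 0.111 n (np.int64(76), np.int64(77)) uv 209 259
p1 scene c0.76 mid 0.4386 0.0545 capdir -167.3 L 0.132 n (np.int64(27), np.int64(34)) uv 256 199
p1 scene c0.70 mid 0.5484 0.2087 capdir -173.8 L 0.130 n (np.int64(34), np.int64(41)) uv 298 227
p1 scene c0.49 mid 0.2995 0.3250 capdir -138.4 L 0.132 n
[... 849 characters left out ...]
int64(25)), (np.float64(305.18095238095236), np.float64(186.68571428571428)))
top 0.65 2917 (array([0.59815516, 0.37411732]), np.float64(177.96897894181447), np.float64(0.187168211018794))Traceback (most recent call last):
  File "<stdin>", line 20, in <module>
  File "h.py", line 34, in axis_of
    P=np.array([at_z(cam,u,v,z)[:2] for u,v in zip(us,vs)])
                ~~~~^^^^^^^^^^^
  File "h.py", line 17, in at_z
    c,d=ray(name,u,v); return c+d*(z-c[2])/d[2]
        ~~~^^^^^^^^^^
  File "h.py", line 8, in ray
    p,f=K(name)
        ~^^^^^^
  File "h.py", line 5, in K
    p=camera_params(name); f=210/np.tan(np.radians(p['fovy'])/2)
ValueError: time passes only in moves, steps and waits
```

```bash
sed -i "s/^def K(name):/from functools import lru_cache\n@lru_cache(None)\ndef K(name):/" h.py; python3 - <<'E'
from h import *
move(.633,.0165,.16,-174)
E
```

```text
dx 0.6071 dy 0.4952 dz 0.0267 spin 2.7750 | clk 2.5 pos [0.1748 0.652  0.1867] rot [-180.    0.  -15.] q6 -17 w 0.999
```

Emit:
arm_command(motion=[{"jaw":0.6,"dx":0.038,"dy":0.031,"dz":0,"spin":0.14},{"jaw":0.6,"dx":0.076,"dy":0.062,"dz":0,"spin":0.28},{"jaw":0.6,"dx":0.114,"dy":0.093,"dz":0,"spin":0.42},{"jaw":0.6,"dx":0.152,"dy":0.124,"dz":0,"spin":0.56},{"jaw":0.6,"dx":0.19,"dy":0.155,"dz":0,"spin":0.7},{"jaw":0.6,"dx":0.228,"dy":0.186,"dz":0,"spin":0.84},{"jaw":0.6,"dx":0.266,"dy":0.217,"dz":0,"spin":0.98},{"jaw":0.6,"dx":0.3,"dy":0.245,"dz":0,"spin":1.12}])

```text
clock: 3.25
position: [0.402, 0.3358, 0.1871]
ee_rot: [-180.0, 0.0, -79.5]
ft_force: [0.2, 0.6, 0.0]
grip_width: 0.601
```

```bash
python3 - <<'E'
from h import *
print(state()['q']);move(.633,.0165,.16,-174)
E
```

```text
[ 6.13586609e+01  6.20040406e+00 -1.82450478e+01  7.76078291e-03
 -6.55055466e+01 -5.08601708e+01]
dx 0.3561 dy -0.1689 dz 0.0270 spin 1.6494 | clk 3.2 pos [0.402  0.3358 0.1871] rot [-180.     0.   -79.5] q6 -51 w 0.601
```

Emit:
arm_command(motion=[{"jaw":0.6,"dx":0.03,"dy":-0.014,"dz":0,"spin":0.14},{"jaw":0.6,"dx":0.06,"dy":-0.028,"dz":0,"spin":0.28},{"jaw":0.6,"dx":0.09,"dy":-0.042,"dz":0,"spin":0.42},{"jaw":0.6,"dx":0.12,"dy":-0.056,"dz":0,"spin":0.56},{"jaw":0.6,"dx":0.15,"dy":-0.07,"dz":0,"spin":0.7},{"jaw":0.6,"dx":0.18,"dy":-0.085,"dz":0,"spin":0.84},{"jaw":0.6,"dx":0.21,"dy":-0.1,"dz":0,"spin":0.98},{"jaw":0.6,"dx":0.25,"dy":-0.119,"dz":0,"spin":1.12}])

```text
clock: 4.05
position: [0.5652, 0.111, 0.1874]
ee_rot: [180.0, 0.1, -143.9]
ft_force: [1.0, 1.0, 0.4]
grip_width: 0.598
```

```bash
python3 - <<'E'
from h import *
move(.633,.0165,.12,-174)
E
```

```text
dx 0.0009 dy -0.1164 dz 0.0674 spin 0.5246 | clk 4.0 pos [0.5652 0.111  0.1874] rot [ 1.800e+02  1.000e-01 -1.439e+02] q6 -84 w 0.598
```

Emit:
arm_command(motion=[{"jaw":0.6,"dx":0,"dy":-0.03,"dz":0.01,"spin":0.14},{"jaw":0.6,"dx":0,"dy":-0.06,"dz":0.03,"spin":0.28},{"jaw":0.6,"dx":0,"dy":-0.09,"dz":0.05,"spin":0.42},{"jaw":0.6,"dx":0.001,"dy":-0.1165,"dz":0.067,"spin":0.525},{"jaw":0.6,"dx":0.001,"dy":-0.1165,"dz":0.067,"spin":0.525},{"jaw":0.6,"dx":0.001,"dy":-0.1165,"dz":0.067,"spin":0.525},{"jaw":0.6,"dx":0.001,"dy":-0.1165,"dz":0.067,"spin":0.525},{"jaw":0.6,"dx":0.001,"dy":-0.1165,"dz":0.067,"spin":0.525}])

```text
clock: 4.85
position: [0.6333, 0.0172, 0.1214]
ee_rot: [179.9, 0.2, -173.9]
ft_force: [0.4, -0.9, -0.4]
grip_width: 0.598
```

```bash
python3 - <<'E'
from h import *
move(.633,.0165,.038,-174)
save('scene','lev1.png',(150,130,350,280),4)
E
```

```text
dx 0.0006 dy -0.0008 dz 0.0834 spin 0.0013 | clk 4.8 pos [0.6333 0.0172 0.1214] rot [ 179.9    0.2 -173.9] q6 -103 w 0.598
```

View pics/lev1.png

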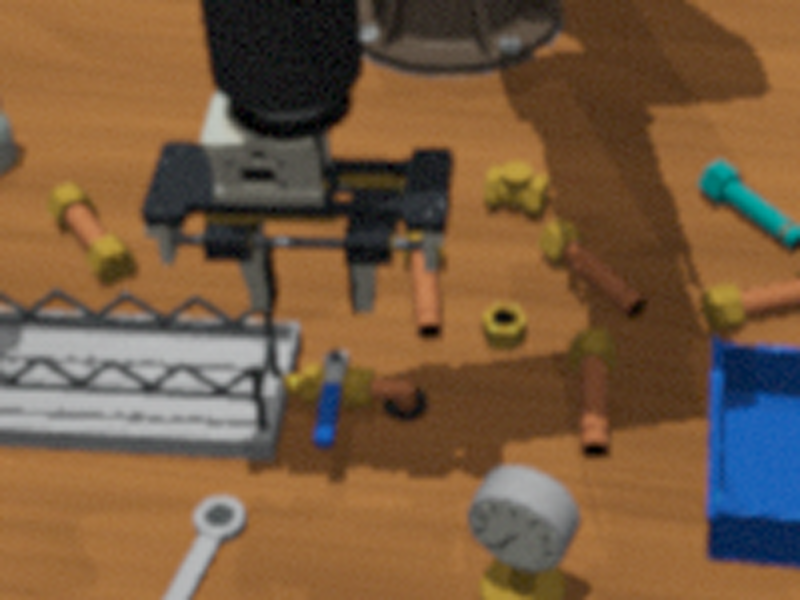

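Emit:
arm_command(motion=[{"jaw":0.4,"dx":0,"dy":0,"dz":0},{"jaw":0.4,"dz":0.015},{"jaw":0.4,"dz":0.03},{"jaw":0.4,"dz":0.045},{"jaw":0.4,"dz":0.06},{"jaw":0.4,"dz":0.075},{"jaw":0.4,"dz":0.0835},{"jaw":0.4,"dz":0.0835}], newtons=20)

```text
validation failed for argument at $.mo...
```

Emit:
arm_command(motion=[{"jaw":0,"dz":0},{"jaw":0,"dz":0},{"jaw":0,"dz":0},{"jaw":0,"dz":0},{"jaw":0,"dz":0},{"jaw":0,"dz":0},{"jaw":0,"dz":0},{"jaw":0,"dz":0}], newtons=20)

```text
validation failed for argument at $.mo...
```

```bash
python3 - <<'E'
from h import *
s=state();print(s['position'],s['ee_rot'],s['grip_width']*88,s['ft_force'])
stem=np.array([.5736,.0108])
p0=s['position'][:2]; v=p0-stem; print(np.linalg.norm(v),np.degrees(np.arctan2(v[1],v[0])))
Rm=R.from_euler('xyz',s['ee_rot'],degrees=True)
# rotate the pose about the stem
for k in range(1,13):
    a=np.radians(7.5*k); c,sn=np.cos(a),np.sin(a)
    p=stem+np.array([[c,-sn],[sn,c]])@v
    d=Rm.inv().apply(np.r_[p-p0,0]); print(k,np.round(d,3),round(-a,3))
E
```

```text
[0.63322781 0.01724056 0.12140945] [ 1.79917331e+02  1.67523655e-01 -1.73928696e+02] 52.76092907785167 [ 0.92407092 -0.32618186 -0.95424562]
0.05997463312500121 6.164770204179956
1 [0.001 0.008 0.   ] -0.131
2 [0.002 0.016 0.   ] -0.262
3 [0.005 0.023 0.   ] -0.393
4 [0.008 0.03  0.   ] -0.524
5 [0.012 0.036 0.   ] -0.654
6 [0.018 0.042 0.   ] -0.785
7 [ 0.024  0.048 -0.   ] -0.916
8 [ 0.03   0.052 -0.   ] -1.047
9 [ 0.037  0.055 -0.   ] -1.178
10 [ 0.045  0.058 -0.   ] -1.309
11 [ 0.052  0.059 -0.   ] -1.44
12 [ 0.06  0.06 -0.  ] -1.571
```

All fields are needed in each row.

Emit:
arm_command(motion=[{"jaw":0.4,"dx":0,"dy":0,"dz":0,"spin":0},{"jaw":0.4,"dx":0,"dy":0,"dz":0.015,"spin":0},{"jaw":0.4,"dx":0,"dy":0,"dz":0.03,"spin":0},{"jaw":0.4,"dx":0,"dy":0,"dz":0.045,"spin":0},{"jaw":0.4,"dx":0,"dy":0,"dz":0.06,"spin":0},{"jaw":0.4,"dx":0,"dy":0,"dz":0.075,"spin":0},{"jaw":0.4,"dx":0,"dy":0,"dz":0.0835,"spin":0},{"jaw":0.4,"dx":0,"dy":0,"dz":0.0835,"spin":0}], newtons=20)

```text
clock: 5.7
position: [0.6327, 0.0175, 0.037]
ee_rot: [179.9, 0.1, -173.9]
ft_force: [-0.7, -0.5, 0.3]
grip_width: 0.402
```

Emit:
arm_command(motion=[{"jaw":0,"dx":0,"dy":0,"dz":0,"spin":0},{"jaw":0,"dx":0,"dy":0,"dz":0,"spin":0},{"jaw":0,"dx":0,"dy":0,"dz":0,"spin":0},{"jaw":0,"dx":0,"dy":0,"dz":0,"spin":0},{"jaw":0,"dx":0,"dy":0,"dz":0,"spin":0},{"jaw":0,"dx":0,"dy":0,"dz":0,"spin":0},{"jaw":0,"dx":0,"dy":0,"dz":0,"spin":0},{"jaw":0,"dx":0,"dy":0,"dz":0,"spin":0}], newtons=20)

```text
clock: 6.5
position: [0.6327, 0.0175, 0.037]
ee_rot: [179.9, 0.1, -173.9]
ft_force: [-0.1, 1.3, 0.2]
grip_width: 0.005
```

```bash
python3 - <<'E'
from h import *
s=state();print(s['position'],s['ee_rot'],s['grip_width']*88,s['ft_force'],s['wrist_torque'])
E
```

```text
[0.63266074 0.0174917  0.03701947] [ 1.79931665e+02  6.65060213e-02 -1.73906883e+02] 0.4318999212108557 [-0.07150813  1.30464948  0.18590449] [-0.00625477 -0.18073742 -0.02628293]
```

```bash
python3 - <<'E'
from h import *
save('scene','lev2.png',(170,160,320,270),5)
save('top','lev2t.png',(230,130,380,240),5)
for c in ('top','scene'):
  for t in ('lever_grip','valve_stem'): print(c,t,models.tip_of(c,t)[:1])
print(proj('top',[.6327,.0175,.037]),proj('scene',[.6327,.0175,.037]))
E
```

```text
top lever_grip [{'position': [0.5962, -0.289, 0.0733], 'conf': 0.73}]
top valve_stem [{'position': [0.5751, 0.0085, 0.0458], 'conf': 0.78}]
scene lever_grip [{'position': [0.634, 0.0154, 0.046], 'conf': 0.47}]
scene valve_stem [{'position': [0.5736, 0.0138, 0.0445], 'conf': 0.91}]
[302.32778096 180.95241577] [231.82439037 235.68834301]
```

View pics/lev2.png

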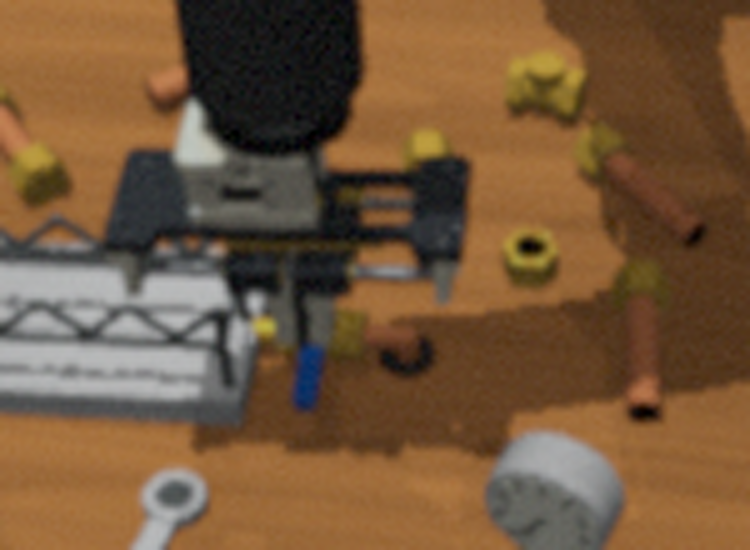

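View pics/lev2t.png

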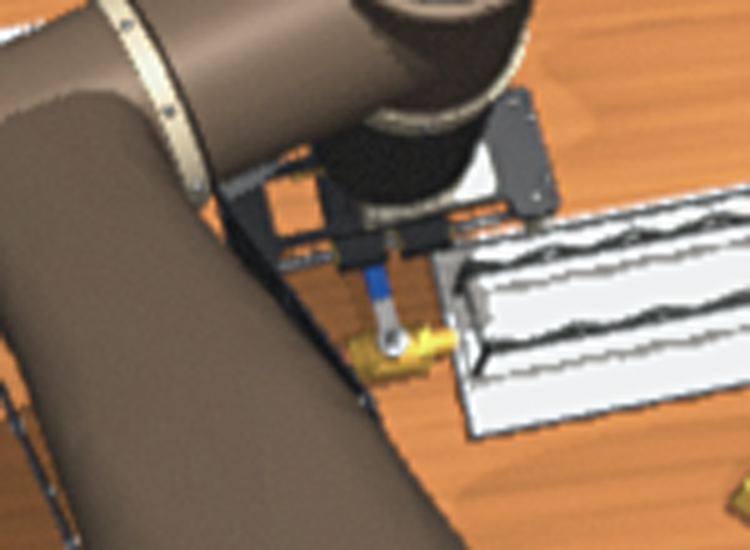

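```bash
python3 - <<'E'
from h import *
print(proj('scene',[.6333,.0172,.1214]),proj('scene',[.6333-.01,.0172,.1214]),proj('scene',[.6333,.0172,.1404]))
for P in ([.603,.014,.052],[.663,.0185,.052],[.663,.0185,.040],[.5736,.0108,.05]): print(P,proj('scene',P),proj('top',P))
for z in (.037,.05): print(proj('scene',[.6327+.0095,.0175,z]))
E
```

```text
[229.36006216 215.61910115] [230.16850967 213.19099137] [228.80296435 210.7714415 ]
[0.603, 0.014, 0.052] [232.5276405  224.99376935] [304.98340651 188.28387533]
[0.663, 0.0185, 0.052] [229.3993407  239.84873197] [301.01524099 170.6522465 ]
[0.663, 0.0185, 0.04] [229.7357112  242.60562019] [300.8012265  171.84971468]
[0.5736, 0.0108, 0.05] [233.70564592 218.5499871 ] [307.22261529 197.19038307]
[231.10062466 238.02826019]
[230.75222287 235.0496473 ]
```

```bash
python3 - <<'E'
from h import *
p=np.array([.1746,.6515,.1857]); print(proj('scene',p))
y=np.array([-np.sin(np.radians(15)),-np.cos(np.radians(15)),0])
for s in (-.044,.044): print(proj('scene',p+y*s),proj('top',p+y*s),proj('scene',p+y*s+[0,0,.03]))
E
python3 - <<'E'
import cv2
im=cv2.imread('pics/scene0.png'); cv2.imwrite('pics/c1.png',cv2.resize(im[60:260,540:740],None,fx=3,fy=3))
im=cv2.imread('pics/top0.png'); cv2.imwrite('pics/c2.png',cv2.resize(im[440:588,0:200],None,fx=4,fy=4))
E
```

```text
[439.51047209 128.08510744]
[452.98214189 130.81964537] [ 71.36562653 358.06868265] [455.8374879  123.04654991]
[426.29556921 125.40024673] [103.88086091 363.47776954] [428.67481861 117.69035276]
```

View pics/c1.png

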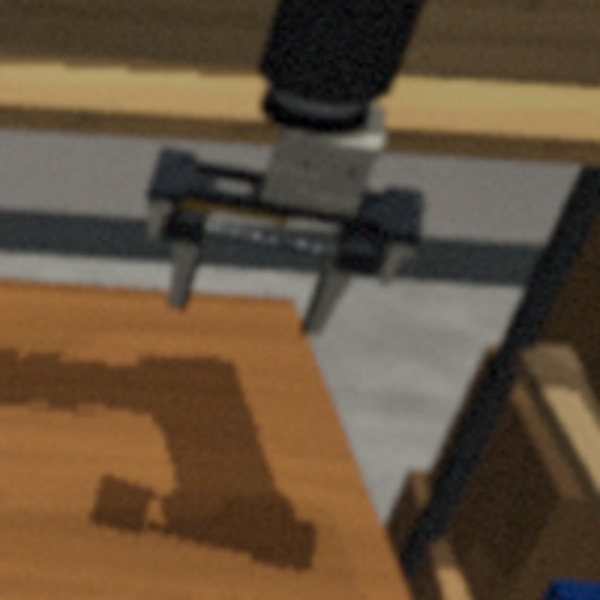

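View pics/c2.png

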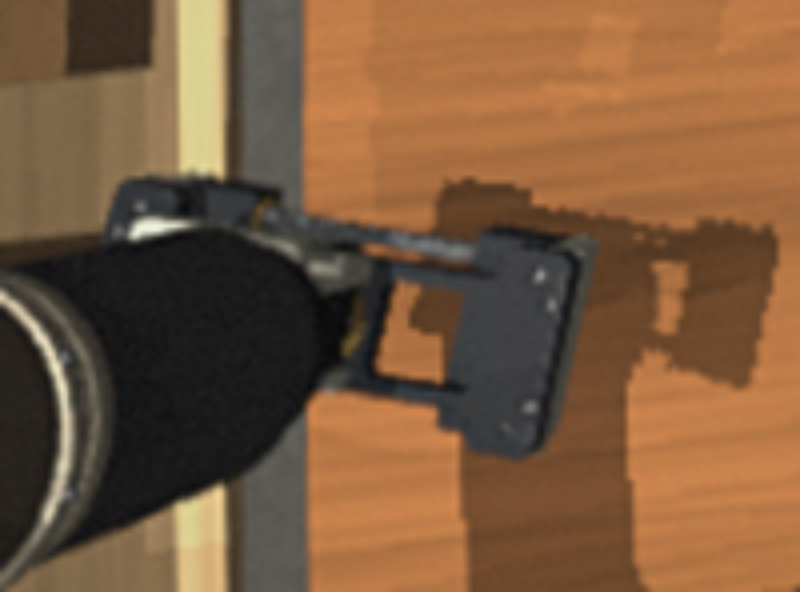

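Emit:
arm_command(motion=[{"jaw":0,"dx":0,"dy":0,"dz":-0.04,"spin":0},{"jaw":0,"dx":0,"dy":0,"dz":-0.08,"spin":0},{"jaw":0,"dx":0,"dy":0,"dz":-0.083,"spin":0},{"jaw":0,"dx":0.045,"dy":0.01,"dz":-0.083,"spin":0},{"jaw":0,"dx":0.09,"dy":0.02,"dz":-0.083,"spin":0},{"jaw":0,"dx":0.135,"dy":-0.02,"dz":-0.083,"spin":0},{"jaw":0,"dx":0.135,"dy":-0.02,"dz":-0.083,"spin":0},{"jaw":0,"dx":0.135,"dy":-0.02,"dz":-0.083,"spin":0}])

```text
clock: 7.6
position: [0.4996, -0.0176, 0.1205]
ee_rot: [179.9, 0.1, -173.9]
ft_force: [0.9, 0.6, 0.6]
grip_width: 0.004
```

```bash
python3 - <<'E'
from h import *
move(.5,-.02,.05,-174)
save('scene','pr1.png',(130,130,330,280),4)
save('top','pr1t.png',(230,130,430,280),4)
s=state()['position']; print(proj('scene',s),proj('top',s))
E
```

```text
dx -0.0000 dy -0.0025 dz 0.0705 spin 0.0010 | clk 7.6 pos [ 0.4996 -0.0176  0.1205] rot [ 1.799e+02  1.000e-01 -1.739e+02] q6 -104 w 0.004
[228.5044478  185.23791107] [321.59522156 213.43108944]
```

View pics/pr1.png

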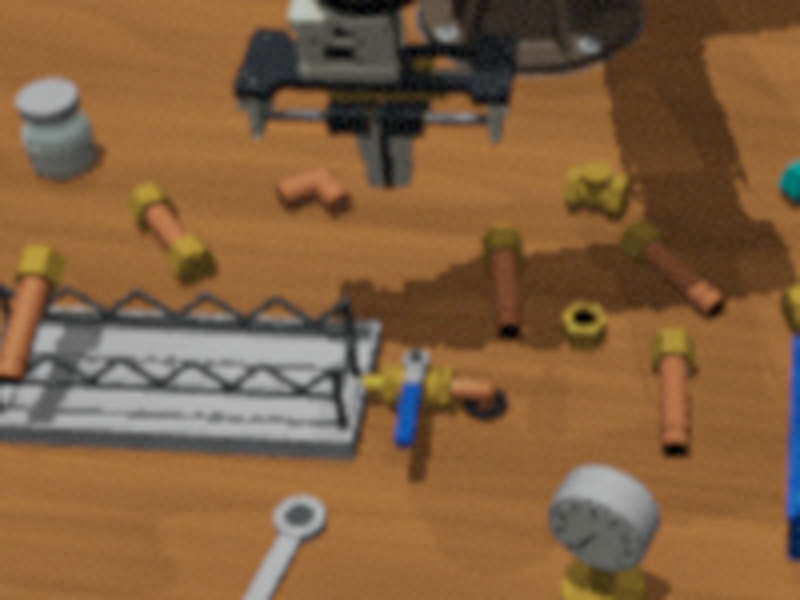

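View pics/pr1t.png

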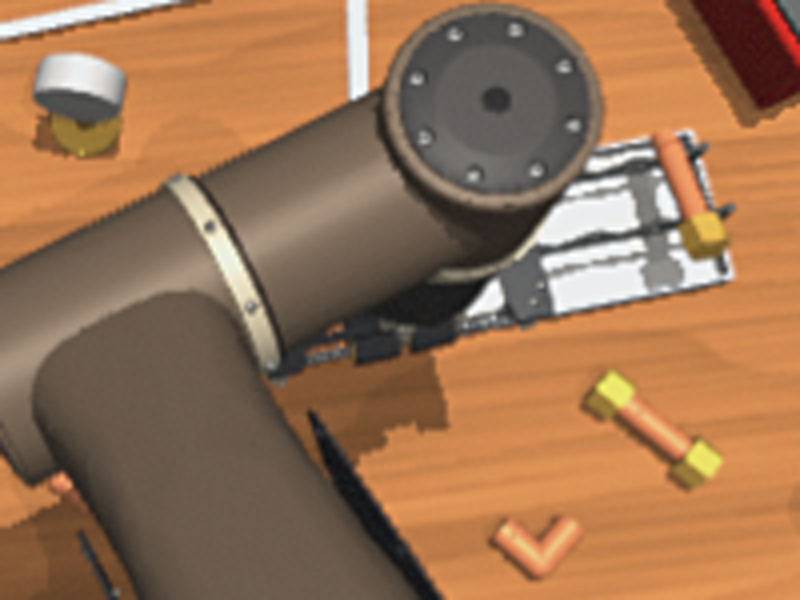

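Emit:
arm_command(motion=[{"jaw":0,"dx":0,"dy":0,"dz":0.03,"spin":0},{"jaw":0,"dx":0,"dy":0,"dz":0.06,"spin":0},{"jaw":0,"dx":0,"dy":0,"dz":0.08,"spin":0},{"jaw":0,"dx":0,"dy":0,"dz":0.09,"spin":0},{"jaw":0,"dx":0,"dy":0,"dz":0.1,"spin":0},{"jaw":0,"dx":0,"dy":0,"dz":0.105,"spin":0},{"jaw":0,"dx":0,"dy":0,"dz":0.105,"spin":0},{"jaw":0,"dx":0,"dy":0,"dz":0.105,"spin":0}])

```text
clock: 8.5
position: [0.5022, -0.0164, 0.0159]
ee_rot: [179.9, 0.2, -173.9]
ft_force: [-0.0, 0.6, 0.5]
grip_width: 0.007
```

```bash
python3 - <<'E'
from h import *
save('scene','pr2.png',(130,130,330,280),4)
s=state()['position']; print(s,state()['ft_force'],proj('scene',s))
E
```

```text
[ 0.50229449 -0.01631753  0.01603203] [ 0.02593584  0.06211344 -0.58799714] [231.20841282 209.87769695]
```

View pics/pr2.png

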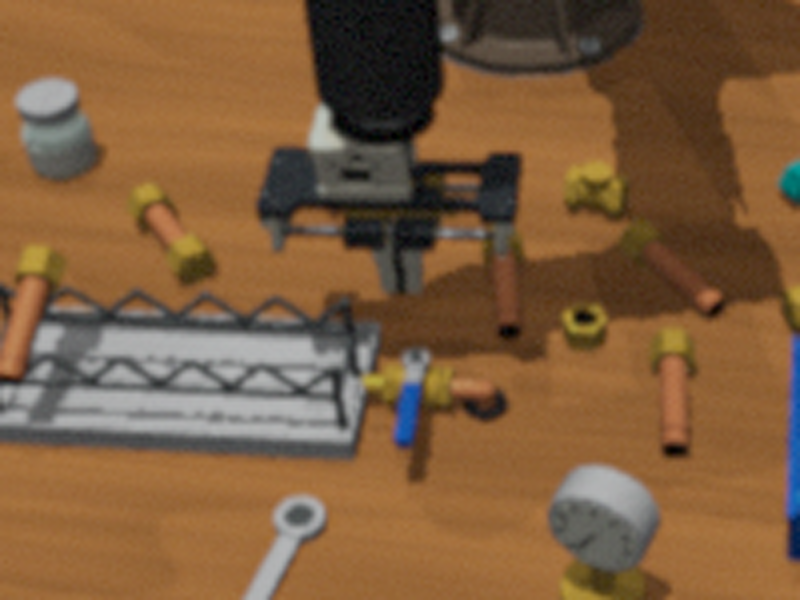

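Emit:
arm_command(motion=[{"jaw":0,"dx":0,"dy":0,"dz":0.003,"spin":0},{"jaw":0,"dx":0,"dy":0,"dz":0.006,"spin":0},{"jaw":0,"dx":0,"dy":0,"dz":0.008,"spin":0},{"jaw":0,"dx":0,"dy":0,"dz":0.01,"spin":0},{"jaw":0,"dx":0,"dy":0,"dz":0.011,"spin":0},{"jaw":0,"dx":0,"dy":0,"dz":0.012,"spin":0},{"jaw":0,"dx":0,"dy":0,"dz":0.012,"spin":0},{"jaw":0,"dx":0,"dy":0,"dz":0.012,"spin":0}])

```text
clock: 9.35
position: [0.5023, -0.0163, 0.004]
ee_rot: [179.9, 0.2, -173.9]
ft_force: [-0.1, 0.1, -0.6]
grip_width: 0.009
```

```bash
python3 - <<'E'
from h import *
s=state(); print(s['position'],s['ft_force'],s['wrist_torque'])
E
```

```text
[ 0.50231397 -0.01630951  0.00402124] [-0.05572107  0.06627363 -0.58521377] [ 0.07618267 -0.15513798  0.00081149]
```

Emit:
arm_command(motion=[{"jaw":0,"dx":0,"dy":0,"dz":0.001,"spin":0},{"jaw":0,"dx":0,"dy":0,"dz":0.002,"spin":0},{"jaw":0,"dx":0,"dy":0,"dz":0.003,"spin":0},{"jaw":0,"dx":0,"dy":0,"dz":0.004,"spin":0},{"jaw":0,"dx":0,"dy":0,"dz":0.005,"spin":0},{"jaw":0,"dx":0,"dy":0,"dz":0.005,"spin":0},{"jaw":0,"dx":0,"dy":0,"dz":0.005,"spin":0},{"jaw":0,"dx":0,"dy":0,"dz":0.005,"spin":0}])

```text
clock: 10.15
position: [0.5024, -0.0163, -0.001]
ee_rot: [179.9, 0.2, -173.9]
ft_force: [-0.1, -0.8, -0.0]
grip_width: 0.008
```

```bash
python3 - <<'E'
from h import *
s=state(); print(s['position'],s['ft_force'],s['wrist_torque'])
save('scene','pr3.png',(130,130,330,280),4);s=s['position'];print(proj('scene',s))
E
```

```text
[ 0.50238701 -0.01628912 -0.00096033] [-0.13687559 -0.78431053 -0.04128462] [ 0.03979628 -0.1614161  -0.00426712]
[231.61530353 213.61980554]
```

View pics/pr3.png

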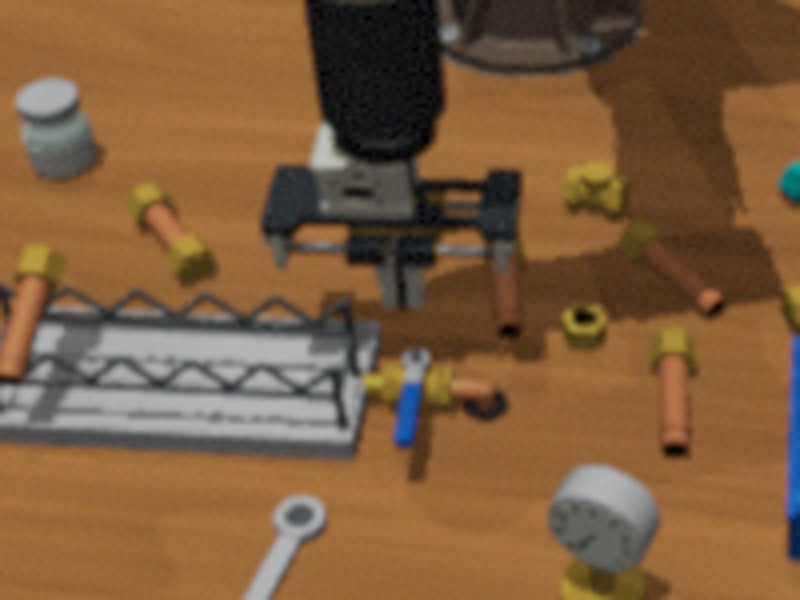

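Emit:
arm_command(motion=[{"jaw":0,"dx":0,"dy":0,"dz":0.002,"spin":0},{"jaw":0,"dx":0,"dy":0,"dz":0.004,"spin":0},{"jaw":0,"dx":0,"dy":0,"dz":0.005,"spin":0},{"jaw":0,"dx":0,"dy":0,"dz":0.006,"spin":0},{"jaw":0,"dx":0,"dy":0,"dz":0.007,"spin":0},{"jaw":0,"dx":0,"dy":0,"dz":0.008,"spin":0},{"jaw":0,"dx":0,"dy":0,"dz":0.008,"spin":0},{"jaw":0,"dx":0,"dy":0,"dz":0.008,"spin":0}])

```text
clock: 11.0
position: [0.5025, -0.0163, -0.0089]
ee_rot: [179.9, 0.2, -173.9]
ft_force: [-0.2, -0.8, 0.0]
grip_width: 0.006
```

Emit:
arm_command(motion=[{"jaw":0,"dx":0,"dy":0,"dz":0.001,"spin":0},{"jaw":0,"dx":0,"dy":0,"dz":0.002,"spin":0},{"jaw":0,"dx":0,"dy":0,"dz":0.003,"spin":0},{"jaw":0,"dx":0,"dy":0,"dz":0.004,"spin":0},{"jaw":0,"dx":0,"dy":0,"dz":0.004,"spin":0},{"jaw":0,"dx":0,"dy":0,"dz":0.004,"spin":0},{"jaw":0,"dx":0,"dy":0,"dz":0.004,"spin":0},{"jaw":0,"dx":0,"dy":0,"dz":0.004,"spin":0}])

```text
clock: 11.8
position: [0.5025, -0.0163, -0.0129]
ee_rot: [179.9, 0.2, -173.9]
ft_force: [-0.4, 0.5, -0.9]
grip_width: 0.005
```

Emit:
arm_command(motion=[{"jaw":0,"dx":0,"dy":0,"dz":0.001,"spin":0},{"jaw":0,"dx":0,"dy":0,"dz":0.002,"spin":0},{"jaw":0,"dx":0,"dy":0,"dz":0.003,"spin":0},{"jaw":0,"dx":0,"dy":0,"dz":0.004,"spin":0},{"jaw":0,"dx":0,"dy":0,"dz":0.004,"spin":0},{"jaw":0,"dx":0,"dy":0,"dz":0.004,"spin":0},{"jaw":0,"dx":0,"dy":0,"dz":0.004,"spin":0},{"jaw":0,"dx":0,"dy":0,"dz":0.004,"spin":0}])

```text
clock: 12.6
position: [0.5025, -0.0162, -0.0169]
ee_rot: [179.9, 0.2, -173.9]
ft_force: [-0.5, -0.0, -0.2]
grip_width: 0.004
```

```bash
python3 - <<'E'
from h import *
s=state(); print(s['position'],s['ft_force'],s['wrist_torque'])
save('scene','pr4.png',(130,130,330,280),4);s=s['position'];print(proj('scene',s),proj('scene',[s[0],s[1],0]))
E
```

```text
[ 0.5025235  -0.01622319 -0.01687786] [-0.52332275 -0.04808353 -0.21137742] [ 0.03349585 -0.1592685  -0.01562301]
[231.99789981 217.07556517] [231.60280813 213.44167706]
```

View pics/pr4.png

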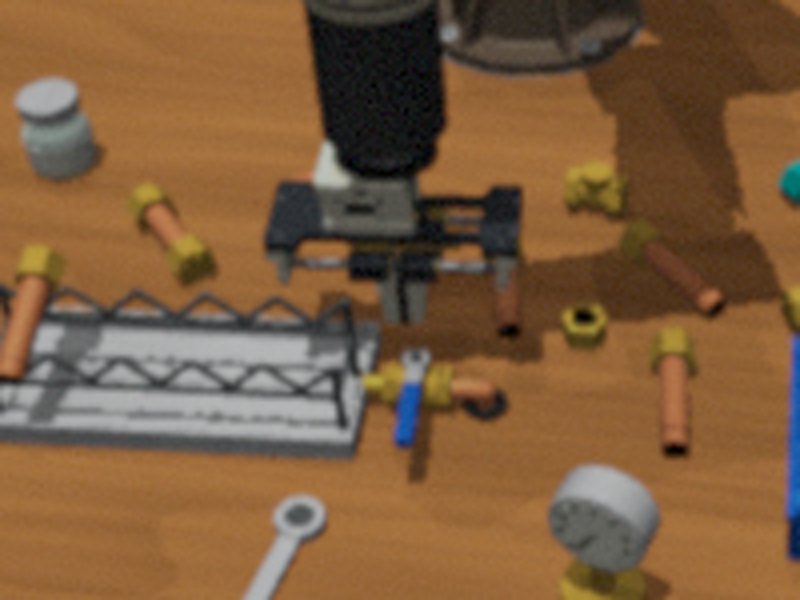

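Emit:
arm_command(motion=[{"jaw":0,"dx":0,"dy":0,"dz":0.001,"spin":0},{"jaw":0,"dx":0,"dy":0,"dz":0.002,"spin":0},{"jaw":0,"dx":0,"dy":0,"dz":0.003,"spin":0},{"jaw":0,"dx":0,"dy":0,"dz":0.004,"spin":0},{"jaw":0,"dx":0,"dy":0,"dz":0.005,"spin":0},{"jaw":0,"dx":0,"dy":0,"dz":0.005,"spin":0},{"jaw":0,"dx":0,"dy":0,"dz":0.005,"spin":0},{"jaw":0,"dx":0,"dy":0,"dz":0.005,"spin":0}])

```text
clock: 13.45
position: [0.5026, -0.0162, -0.0218]
ee_rot: [179.9, 0.2, -173.9]
ft_force: [-0.2, -0.5, 0.1]
grip_width: 0.007
```

Emit:
arm_command(motion=[{"jaw":0,"dx":0,"dy":0,"dz":0.001,"spin":0},{"jaw":0,"dx":0,"dy":0,"dz":0.002,"spin":0},{"jaw":0,"dx":0,"dy":0,"dz":0.003,"spin":0},{"jaw":0,"dx":0,"dy":0,"dz":0.004,"spin":0},{"jaw":0,"dx":0,"dy":0,"dz":0.004,"spin":0},{"jaw":0,"dx":0,"dy":0,"dz":0.004,"spin":0},{"jaw":0,"dx":0,"dy":0,"dz":0.004,"spin":0},{"jaw":0,"dx":0,"dy":0,"dz":0.004,"spin":0}])

```text
clock: 14.25
position: [0.5026, -0.0162, -0.0258]
ee_rot: [179.9, 0.2, -173.9]
ft_force: [1.2, -0.1, -0.7]
grip_width: 0.004
```

Emit:
arm_command(motion=[{"jaw":0,"dx":0,"dy":0,"dz":0.001,"spin":0},{"jaw":0,"dx":0,"dy":0,"dz":0.001,"spin":0},{"jaw":0,"dx":0,"dy":0,"dz":0.002,"spin":0},{"jaw":0,"dx":0,"dy":0,"dz":0.002,"spin":0},{"jaw":0,"dx":0,"dy":0,"dz":0.003,"spin":0},{"jaw":0,"dx":0,"dy":0,"dz":0.003,"spin":0},{"jaw":0,"dx":0,"dy":0,"dz":0.003,"spin":0},{"jaw":0,"dx":0,"dy":0,"dz":0.003,"spin":0}])

```text
clock: 15.05
position: [0.5027, -0.0162, -0.0288]
ee_rot: [179.9, 0.2, -173.9]
ft_force: [0.6, -0.1, 0.1]
grip_width: 0.006
```

```bash
python3 - <<'E'
from h import *
s=state(); print(s['position'],s['ft_force'],s['wrist_torque'])
save('scene','pr5.png',(180,160,280,235),8);s=s['position'];print(proj('scene',s),proj('scene',[s[0]+.0095,s[1],0]))
E
```

```text
[ 0.50265623 -0.01617545 -0.02881351] [ 0.61789204 -0.14124945  0.1113107 ] [ 0.00130595 -0.16788424  0.01444168]
[232.27800879 219.63522222] [230.95375743 215.4605487 ]
```

View pics/pr5.png

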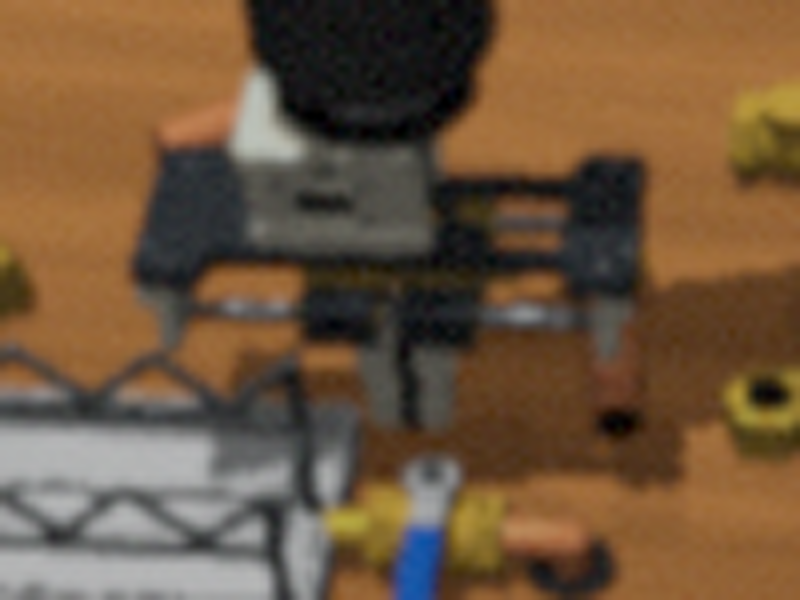

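Emit:
arm_command(motion=[{"jaw":0,"dx":0,"dy":0,"dz":0.001,"spin":0},{"jaw":0,"dx":0,"dy":0,"dz":0.001,"spin":0},{"jaw":0,"dx":0,"dy":0,"dz":0.002,"spin":0},{"jaw":0,"dx":0,"dy":0,"dz":0.002,"spin":0},{"jaw":0,"dx":0,"dy":0,"dz":0.003,"spin":0},{"jaw":0,"dx":0,"dy":0,"dz":0.003,"spin":0},{"jaw":0,"dx":0,"dy":0,"dz":0.003,"spin":0},{"jaw":0,"dx":0,"dy":0,"dz":0.003,"spin":0}])

```text
clock: 15.9
position: [0.5027, -0.0162, -0.0318]
ee_rot: [179.9, 0.2, -173.9]
ft_force: [0.2, 0.5, -0.0]
grip_width: 0.006
```

Emit:
arm_command(motion=[{"jaw":0,"dx":0,"dy":0,"dz":0.001,"spin":0},{"jaw":0,"dx":0,"dy":0,"dz":0.001,"spin":0},{"jaw":0,"dx":0,"dy":0,"dz":0.002,"spin":0},{"jaw":0,"dx":0,"dy":0,"dz":0.002,"spin":0},{"jaw":0,"dx":0,"dy":0,"dz":0.002,"spin":0},{"jaw":0,"dx":0,"dy":0,"dz":0.002,"spin":0},{"jaw":0,"dx":0,"dy":0,"dz":0.002,"spin":0},{"jaw":0,"dx":0,"dy":0,"dz":0.002,"spin":0}])

```text
clock: 16.7
position: [0.5027, -0.0162, -0.0337]
ee_rot: [179.9, 0.2, -173.9]
ft_force: [0.9, -0.1, -0.6]
grip_width: 0.005
```

Emit:
arm_command(motion=[{"jaw":0,"dx":0,"dy":0,"dz":0.001,"spin":0},{"jaw":0,"dx":0,"dy":0,"dz":0.001,"spin":0},{"jaw":0,"dx":0,"dy":0,"dz":0.002,"spin":0},{"jaw":0,"dx":0,"dy":0,"dz":0.002,"spin":0},{"jaw":0,"dx":0,"dy":0,"dz":0.002,"spin":0},{"jaw":0,"dx":0,"dy":0,"dz":0.002,"spin":0},{"jaw":0,"dx":0,"dy":0,"dz":0.002,"spin":0},{"jaw":0,"dx":0,"dy":0,"dz":0.002,"spin":0}])

```text
clock: 17.5
position: [0.5028, -0.0161, -0.0357]
ee_rot: [179.9, 0.3, -173.9]
ft_force: [-0.5, -0.3, -0.3]
grip_width: 0.006
```

Emit:
arm_command(motion=[{"jaw":0,"dx":0,"dy":0,"dz":0.001,"spin":0},{"jaw":0,"dx":0,"dy":0,"dz":0.001,"spin":0},{"jaw":0,"dx":0,"dy":0,"dz":0.002,"spin":0},{"jaw":0,"dx":0,"dy":0,"dz":0.002,"spin":0},{"jaw":0,"dx":0,"dy":0,"dz":0.002,"spin":0},{"jaw":0,"dx":0,"dy":0,"dz":0.002,"spin":0},{"jaw":0,"dx":0,"dy":0,"dz":0.002,"spin":0},{"jaw":0,"dx":0,"dy":0,"dz":0.002,"spin":0}])

```text
clock: 18.3
position: [0.5028, -0.0161, -0.0377]
ee_rot: [179.9, 0.3, -173.9]
ft_force: [0.2, 0.5, 0.5]
grip_width: 0.006
```

```bash
python3 - <<'E'
from h import *
save('scene','pr6.png',(180,160,280,235),8);s=state()['position'];print(proj('scene',s),proj('scene',[s[0]+.0095,s[1],0]))
E
```

```text
[232.47784603 221.52606495] [230.95040685 215.48376844]
```

View pics/pr6.png

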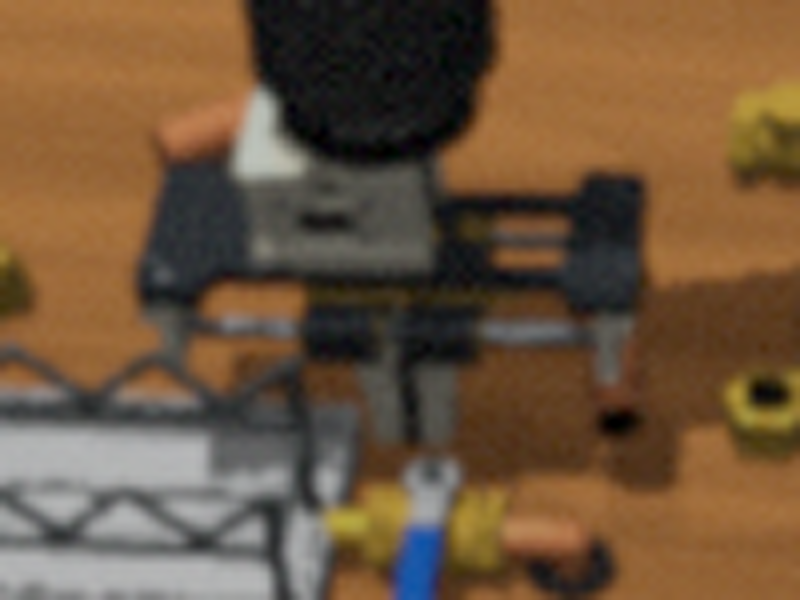

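Emit:
arm_command(motion=[{"jaw":0,"dx":0,"dy":0,"dz":0.001,"spin":0},{"jaw":0,"dx":0,"dy":0,"dz":0.001,"spin":0},{"jaw":0,"dx":0,"dy":0,"dz":0.002,"spin":0},{"jaw":0,"dx":0,"dy":0,"dz":0.002,"spin":0},{"jaw":0,"dx":0,"dy":0,"dz":0.002,"spin":0},{"jaw":0,"dx":0,"dy":0,"dz":0.002,"spin":0},{"jaw":0,"dx":0,"dy":0,"dz":0.002,"spin":0},{"jaw":0,"dx":0,"dy":0,"dz":0.002,"spin":0}])

```text
clock: 19.15
position: [0.5029, -0.0161, -0.0396]
ee_rot: [179.9, 0.3, -173.9]
ft_force: [-0.7, -0.5, 4.7]
grip_width: 0.007
```

Emit:
arm_command(motion=[{"jaw":0,"dx":0,"dy":0,"dz":0.001,"spin":0},{"jaw":0,"dx":0,"dy":0,"dz":0.001,"spin":0},{"jaw":0,"dx":0,"dy":0,"dz":0.002,"spin":0},{"jaw":0,"dx":0,"dy":0,"dz":0.002,"spin":0},{"jaw":0,"dx":0,"dy":0,"dz":0.002,"spin":0},{"jaw":0,"dx":0,"dy":0,"dz":0.002,"spin":0},{"jaw":0,"dx":0,"dy":0,"dz":0.002,"spin":0},{"jaw":0,"dx":0,"dy":0,"dz":0.002,"spin":0}])

```text
clock: 19.95
position: [0.503, -0.0161, -0.0397]
ee_rot: [179.9, 0.3, -173.9]
ft_force: [-9.0, 2.7, 29.0]
grip_width: 0.007
```

Emit:
arm_command(motion=[{"jaw":0,"dx":0,"dy":0,"dz":-0.02,"spin":0},{"jaw":0,"dx":0,"dy":0,"dz":-0.06,"spin":0},{"jaw":0.4,"dx":0,"dy":0,"dz":-0.1,"spin":0},{"jaw":0.4,"dx":0,"dy":0,"dz":-0.13,"spin":0},{"jaw":0.4,"dx":-0.04,"dy":0,"dz":-0.13,"spin":0},{"jaw":0.4,"dx":-0.08,"dy":-0.02,"dz":-0.13,"spin":0},{"jaw":0.4,"dx":-0.12,"dy":-0.02,"dz":-0.13,"spin":0},{"jaw":0.4,"dx":-0.12,"dy":-0.02,"dz":-0.13,"spin":0}])

```text
clock: 20.75
position: [0.6277, -0.0235, 0.0895]
ee_rot: [180.0, 0.3, -173.9]
ft_force: [-1.9, -0.2, -0.6]
grip_width: 0.394
```

```bash
sed -i "s/np.array(\[x,y,z\])-s\['position'\]/np.array([x,y,z-0.0395])-s['position']/" h.py; python3 - <<'E'
from h import *
move(.633,.0165,.038,-174)
E
```

```text
dx -0.0091 dy 0.0392 dz 0.0911 spin 0.0020 | clk 20.8 pos [ 0.6277 -0.0235  0.0895] rot [ 180.     0.3 -173.9] q6 -100 w 0.394
```

Emit:
arm_command(motion=[{"jaw":0.4,"dx":-0.009,"dy":0.039,"dz":0,"spin":0},{"jaw":0.4,"dx":-0.009,"dy":0.039,"dz":0,"spin":0},{"jaw":0.4,"dx":-0.009,"dy":0.039,"dz":0.02,"spin":0},{"jaw":0.4,"dx":-0.009,"dy":0.039,"dz":0.04,"spin":0},{"jaw":0.4,"dx":-0.009,"dy":0.039,"dz":0.06,"spin":0},{"jaw":0.4,"dx":-0.009,"dy":0.039,"dz":0.08,"spin":0},{"jaw":0.4,"dx":-0.009,"dy":0.039,"dz":0.091,"spin":0},{"jaw":0.4,"dx":-0.009,"dy":0.039,"dz":0.091,"spin":0}])

```text
clock: 21.55
position: [0.6315, 0.0159, -0.0032]
ee_rot: [180.0, 0.1, -173.9]
ft_force: [-0.6, -0.1, 0.1]
grip_width: 0.4
```

Emit:
arm_command(motion=[{"jaw":0,"dx":0,"dy":0,"dz":0,"spin":0},{"jaw":0,"dx":0,"dy":0,"dz":0,"spin":0},{"jaw":0,"dx":0,"dy":0,"dz":0,"spin":0},{"jaw":0,"dx":0,"dy":0,"dz":0,"spin":0},{"jaw":0,"dx":0,"dy":0,"dz":0,"spin":0},{"jaw":0,"dx":0,"dy":0,"dz":0,"spin":0},{"jaw":0,"dx":0,"dy":0,"dz":0,"spin":0},{"jaw":0,"dx":0,"dy":0,"dz":0,"spin":0}], newtons=15)

```text
clock: 22.35
position: [0.6321, 0.0161, -0.0024]
ee_rot: [180.0, 0.2, -173.9]
ft_force: [-1.2, 0.5, 6.2]
grip_width: 0.159
```

```bash
python3 - <<'E'
from h import *
s=state();print(s['position'],s['ee_rot'],s['grip_width']*88,s['ft_force'],s['q'])
stem=np.array([.5740,.0112])
p0=s['position'][:2]; v=p0-stem; print(np.linalg.norm(v),np.degrees(np.arctan2(v[1],v[0])))
Rm=R.from_euler('xyz',s['ee_rot'],degrees=True)
for k in range(1,14):
    a=np.radians(7.5*k); c,sn=np.cos(a),np.sin(a)
    p=stem+np.array([[c,-sn],[sn,c]])@v
    d=Rm.inv().apply(np.r_[p-p0,0]); print(k,np.round(d,3),round(-a,3))
E
```

```text
[ 0.63210319  0.01612514 -0.00236453] [ 179.97851965    0.21454567 -173.88292915] 13.95673884510871 [-1.19247028  0.49134396  6.1535901 ] [ 1.91382150e+01  2.63968952e+01 -1.76288221e+01  3.82609976e-02
 -4.57604203e+01 -1.03047746e+02]
0.058311560800367035 4.845121118077552
1 [0.    0.008 0.   ] -0.131
2 [ 0.002  0.015 -0.   ] -0.262
3 [ 0.004  0.022 -0.   ] -0.393
4 [ 0.007  0.029 -0.   ] -0.524
5 [ 0.011  0.036 -0.   ] -0.654
6 [ 0.016  0.042 -0.   ] -0.785
7 [ 0.022  0.047 -0.   ] -0.916
8 [ 0.028  0.051 -0.   ] -1.047
9 [ 0.035  0.055 -0.   ] -1.178
10 [ 0.042  0.057 -0.   ] -1.309
11 [ 0.049  0.059 -0.   ] -1.44
12 [ 0.057  0.06  -0.   ] -1.571
13 [ 0.065  0.059 -0.   ] -1.702
```

Emit:
arm_command(motion=[{"jaw":0,"dx":0,"dy":0.008,"dz":0,"spin":-0.131},{"jaw":0,"dx":0.002,"dy":0.015,"dz":0,"spin":-0.262},{"jaw":0,"dx":0.004,"dy":0.022,"dz":0,"spin":-0.393},{"jaw":0,"dx":0.007,"dy":0.029,"dz":0,"spin":-0.524},{"jaw":0,"dx":0.011,"dy":0.036,"dz":0,"spin":-0.654},{"jaw":0,"dx":0.016,"dy":0.042,"dz":0,"spin":-0.785},{"jaw":0,"dx":0.016,"dy":0.042,"dz":0,"spin":-0.785},{"jaw":0,"dx":0.016,"dy":0.042,"dz":0,"spin":-0.785}], newtons=15)

```text
clock: 23.15
position: [0.6107, 0.0555, -0.0024]
ee_rot: [-179.9, 0.1, -129.1]
ft_force: [-5.7, -3.7, 7.1]
grip_width: 0.16
```

```bash
python3 - <<'E'
from h import *
s=state();print(s['position'],s['ee_rot'],s['grip_width']*88,s['ft_force'],s['q'])
stem=np.array([.5740,.0112])
p0=s['position'][:2]; v=p0-stem; A=np.degrees(np.arctan2(v[1],v[0]));print(np.linalg.norm(v),A)
Rm=R.from_euler('xyz',s['ee_rot'],degrees=True)
for k in range(1,8):
    a=np.radians((95.2-A)/6*k); c,sn=np.cos(a),np.sin(a)
    p=stem+np.array([[c,-sn],[sn,c]])@v
    d=Rm.inv().apply(np.r_[p-p0,0]); print(k,np.round(d,3),round(-a,3))
E
```

```text
[ 0.61068031  0.05546177 -0.0023963 ] [-1.79912745e+02  6.14236242e-02 -1.29097990e+02] 14.066933217568769 [-5.66852532 -3.65742003  7.07881624] [ 23.45194734  25.01658808 -20.11765163   0.06973985 -44.7710512
 -62.5994542 ]
0.057485206245670314 50.3510108028111
1 [ 0.     0.007 -0.   ] -0.13
2 [ 0.002  0.015 -0.   ] -0.261
3 [ 0.004  0.022 -0.   ] -0.391
4 [ 0.007  0.029 -0.   ] -0.522
5 [ 0.011  0.035 -0.   ] -0.652
6 [ 0.016  0.041 -0.   ] -0.783
7 [ 0.022  0.046 -0.   ] -0.913
```

Emit:
arm_command(motion=[{"jaw":0,"dx":0,"dy":0.007,"dz":0,"spin":-0.13},{"jaw":0,"dx":0.002,"dy":0.015,"dz":0,"spin":-0.261},{"jaw":0,"dx":0.004,"dy":0.022,"dz":0,"spin":-0.391},{"jaw":0,"dx":0.007,"dy":0.029,"dz":0,"spin":-0.522},{"jaw":0,"dx":0.011,"dy":0.035,"dz":0,"spin":-0.652},{"jaw":0,"dx":0.016,"dy":0.041,"dz":0,"spin":-0.77},{"jaw":0,"dx":0.016,"dy":0.041,"dz":0,"spin":-0.77},{"jaw":0,"dx":0.016,"dy":0.041,"dz":0,"spin":-0.77}], newtons=15)

```text
clock: 23.95
position: [0.5692, 0.0684, -0.0023]
ee_rot: [-179.9, -0.0, -85.2]
ft_force: [-0.1, -4.5, 3.9]
grip_width: 0.158
```

```bash
python3 - <<'E'
from h import *
s=state();print(s['position'],s['ee_rot'],s['grip_width']*88,s['ft_force'],s['wrist_torque'])
stem=np.array([.5740,.0112])
p0=s['position'][:2]; v=p0-stem; A=np.degrees(np.arctan2(v[1],v[0]));print(np.linalg.norm(v),A)
save('scene','lv3.png',(180,160,280,235),8)
E
```

```text
[ 0.56923522  0.0683854  -0.00234545] [-1.79872201e+02 -3.13133851e-02 -8.51863589e+01] 13.945812680591615 [-0.13238103 -4.49784727  3.88662459] [-1.46795672 -0.08721552 -0.11632748]
0.0573835600941456 94.76297436227844
```

View pics/lv3.png

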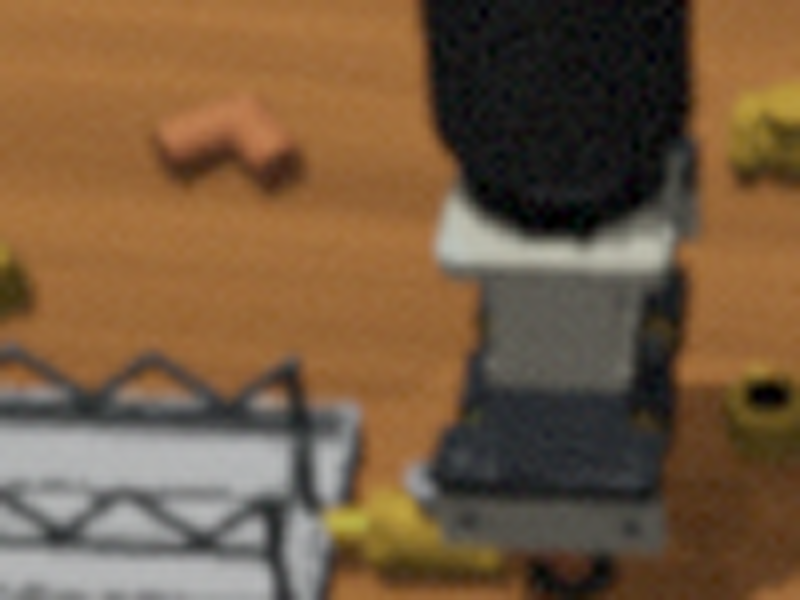

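Emit:
arm_command(motion=[{"jaw":0,"dx":0,"dy":0.001,"dz":0,"spin":-0.01},{"jaw":0,"dx":0,"dy":0.002,"dz":0,"spin":-0.02},{"jaw":0,"dx":0,"dy":0.003,"dz":0,"spin":-0.03},{"jaw":0,"dx":0,"dy":0.004,"dz":0,"spin":-0.04},{"jaw":0,"dx":0,"dy":0.005,"dz":0,"spin":-0.05},{"jaw":0,"dx":0,"dy":0.005,"dz":0,"spin":-0.05},{"jaw":0,"dx":0,"dy":0.005,"dz":0,"spin":-0.05},{"jaw":0,"dx":0,"dy":0.005,"dz":0,"spin":-0.05}], newtons=15)

```text
clock: 24.8
position: [0.5692, 0.0684, -0.0021]
ee_rot: [-179.5, -0.0, -82.3]
ft_force: [17.7, -9.7, -11.3]
grip_width: 0.16
```

```bash
python3 - <<'E'
from h import *
s=state();print(s['position'],s['ee_rot'],s['grip_width']*88,s['ft_force'],s['wrist_torque'])
stem=np.array([.5740,.0112])
p0=s['position'][:2]; v=p0-stem; A=np.degrees(np.arctan2(v[1],v[0]));print(np.linalg.norm(v),A)
E
```

```text
[ 0.5691838   0.06837294 -0.00205148] [-1.79459829e+02 -2.65466438e-02 -8.23270943e+01] 14.115467816271718 [ 17.73783849  -9.67647987 -11.3238811 ] [-3.54243633 -6.42363731 -0.43168349]
0.05737543863897105 94.81518246941525
```

Emit:
arm_command(motion=[{"jaw":0.35,"dx":0,"dy":0,"dz":0,"spin":0.05},{"jaw":0.35,"dx":0,"dy":0,"dz":0,"spin":0.05},{"jaw":0.35,"dx":0,"dy":0,"dz":0,"spin":0.05},{"jaw":0.35,"dx":0,"dy":0,"dz":0,"spin":0.05},{"jaw":0.35,"dx":0,"dy":0,"dz":-0.03,"spin":0.05},{"jaw":0.35,"dx":0,"dy":0,"dz":-0.06,"spin":0.05},{"jaw":0.35,"dx":0,"dy":0,"dz":-0.1,"spin":0.05},{"jaw":0.35,"dx":0,"dy":0,"dz":-0.12,"spin":0.05}])

```text
clock: 25.6
position: [0.5692, 0.0689, 0.1214]
ee_rot: [-179.2, 0.1, -85.1]
ft_force: [0.4, -0.3, 0.7]
grip_width: 0.35
```

```bash
python3 - <<'E'
from h import *
save('top','t2.png',scale=1.4);save('scene','s2.png',(100,130,380,340),2.8)
pieces('top');pieces('scene')
for c in ('top','scene'): print([(x['position'],x['conf']) for x in models.tip_of(c,'lever_grip')])
move(.5484,.2065,.1,8)
E
```

```text
p1 top c0.85 mid 0.4408 0.0519 capdir -164.7 L 0.111 n (np.int64(45), np.int64(64)) uv 300 243
p1 top c0.76 mid 0.3018 0.3258 capdir -131.7 L 0.113 n (np.int64(51), np.int64(85)) uv 219 298
p1 top c0.53 mid 0.3786 0.4969 capdir -78.9 L 0.111 n (np.int64(50), np.int64(81)) uv 163 278
p1 top c0.50 mid 0.4489 0.6959 capdir 36.7 L 0.120 n (np.int64(55), np.int64(71)) uv 97 263
s1 top c0.67 mid 0.4193 -0.2477 capdir 41.6 L 0.114 n (np.int64(77), np.int64(78)) uv 393 237
s1 top c0.48 mid 0.4149 0.3536 capdir 113.8 L 0.091 n (np.int64(7), np.int64(81)) uv 202 264
p1 scene c0.80 mid 0.3787 0.4992 capdir -82.0 L 0.114 n (np.int64(39), np.int64(65)) uv 386 200
p1 scene c0.78 mid 0.2993 0.3253 capdir -137.8 L 0.125 n (np.int64(29), np.int64(34)) uv 337 181
p1 scene c0.55 mid 0.5503 0.2084 capdir -173.8 L 0.134 n (np.int64(36), np.int64(49)) uv 298 227
p1 scene c0.49 mid 0.4044 0.1917 capdir -137.7 L 0.136 n (np.int64(39), np.int64(39)) uv 297 197
p1 scene c0.48 mid 0.4420 0.6918 capdir 21.0 L 0.060 n (np.int64(30), np.int64(37)) uv 451 220
p1 scene c0.42 mid 0.4642 0.0613 capdir 12.7 L 0.089 n (np.int64(23), np.int64(31)) uv 257 205
s1 scene c0.61 mid 0.4214 -0.2429 capdir 42.6 L 0.143 n (np.int64(33), np.int64(44)) uv 173 189
s1 scene c0.52 mid 0.4197 0.3453 capdir -63.1 L 0.125 n (np.int64(56), np.int64(63)) uv 342 204
[([0.4219, -0.2456, 0.0178], 0.64)]
[([0.5756, -0.074, 0.0726], 0.74), ([0.5859, -0.1745, -0.0059], 0.63), ([0.571, 0.0705, 0.0438], 0.6), ([0.3197, -0.386, 0.0023], 0.47)]
dx -0.1396 dy 0.0076 dz 0.0561 spin -1.6264 | clk 26.0 pos [0.5673 0.0681 0.1167] rot [-179.6   -0.   -85.2] q6 -22 w 0.350
```

View pics/s2.png

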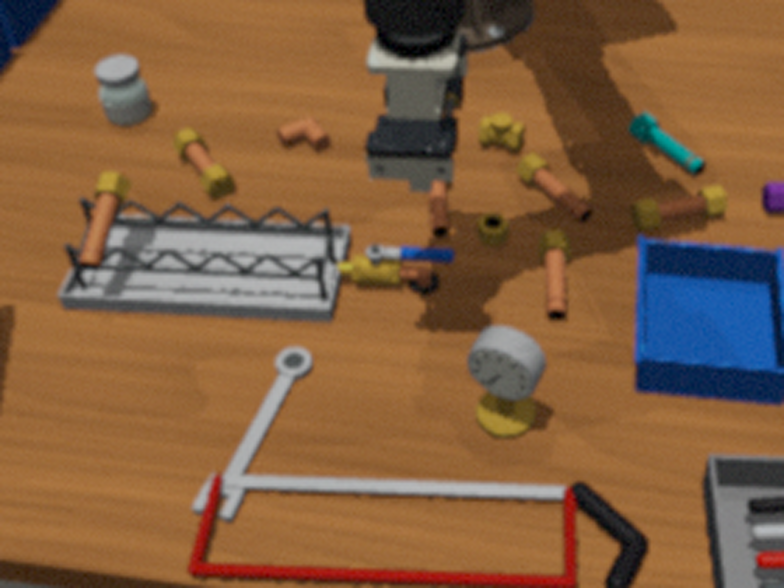

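View pics/t2.png

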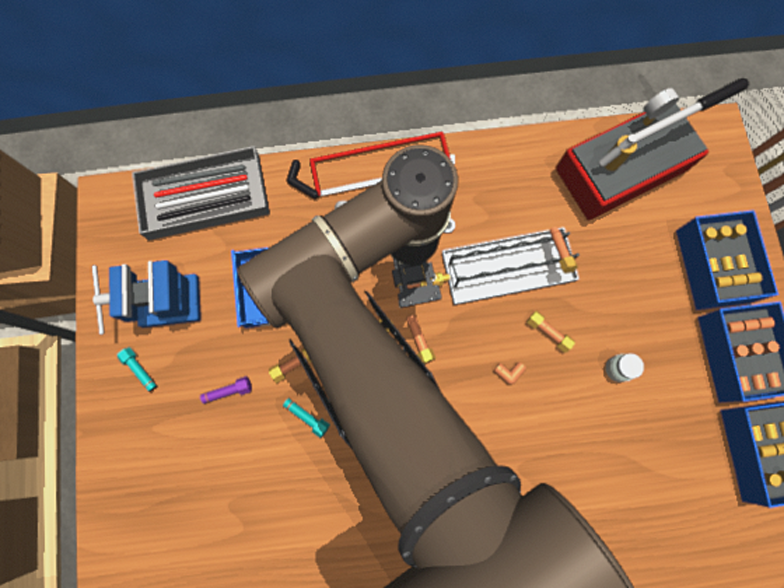

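Emit:
arm_command(motion=[{"jaw":0.6,"dx":-0.02,"dy":0,"dz":0,"spin":-0.14},{"jaw":0.6,"dx":-0.04,"dy":0,"dz":0,"spin":-0.28},{"jaw":0.6,"dx":-0.06,"dy":0.002,"dz":0,"spin":-0.42},{"jaw":0.6,"dx":-0.08,"dy":0.003,"dz":0,"spin":-0.56},{"jaw":0.6,"dx":-0.1,"dy":0.004,"dz":0,"spin":-0.7},{"jaw":0.6,"dx":-0.12,"dy":0.005,"dz":0,"spin":-0.84},{"jaw":0.6,"dx":-0.14,"dy":0.006,"dz":0,"spin":-0.98},{"jaw":0.6,"dx":-0.14,"dy":0.006,"dz":0,"spin":-1.12}])

```text
clock: 26.8
position: [0.5491, 0.2088, 0.1155]
ee_rot: [-179.9, -0.3, -20.6]
ft_force: [0.4, 0.3, -0.3]
grip_width: 0.605
```

```bash
python3 - <<'E'
from h import *
move(.550,.208,.1,6.2)
E
```

```text
dx 0.0008 dy 0.0005 dz 0.0550 spin -0.4673 | clk 26.8 pos [0.5491 0.2088 0.1155] rot [-179.9   -0.3  -20.6] q6 29 w 0.605
```

Emit:
arm_command(motion=[{"jaw":0.6,"dx":0.001,"dy":0.0,"dz":0.02,"spin":-0.14},{"jaw":0.6,"dx":0.001,"dy":0,"dz":0.04,"spin":-0.28},{"jaw":0.6,"dx":0.001,"dy":0,"dz":0.055,"spin":-0.42},{"jaw":0.6,"dx":0.001,"dy":0,"dz":0.07,"spin":-0.467},{"jaw":0.6,"dx":0.001,"dy":0,"dz":0.09,"spin":-0.467},{"jaw":0.6,"dx":0.001,"dy":0,"dz":0.09,"spin":-0.467},{"jaw":0.6,"dx":0.001,"dy":0,"dz":0.09,"spin":-0.467},{"jaw":0.6,"dx":0.001,"dy":0,"dz":0.09,"spin":-0.467}])

```text
clock: 27.6
position: [0.5511, 0.2087, 0.0262]
ee_rot: [179.9, -0.4, 6.2]
ft_force: [0.2, 0.4, 0.1]
grip_width: 0.599
```

```bash
python3 - <<'E'
from h import *
move(.550,.208,.005,6.2)
save('scene','g1.png',(240,160,360,250),6.6)
E
```

```text
dx -0.0016 dy 0.0005 dz 0.0607 spin -0.0001 | clk 27.6 pos [0.5511 0.2087 0.0262] rot [179.9  -0.4   6.2] q6 56 w 0.599
```

View pics/g1.png

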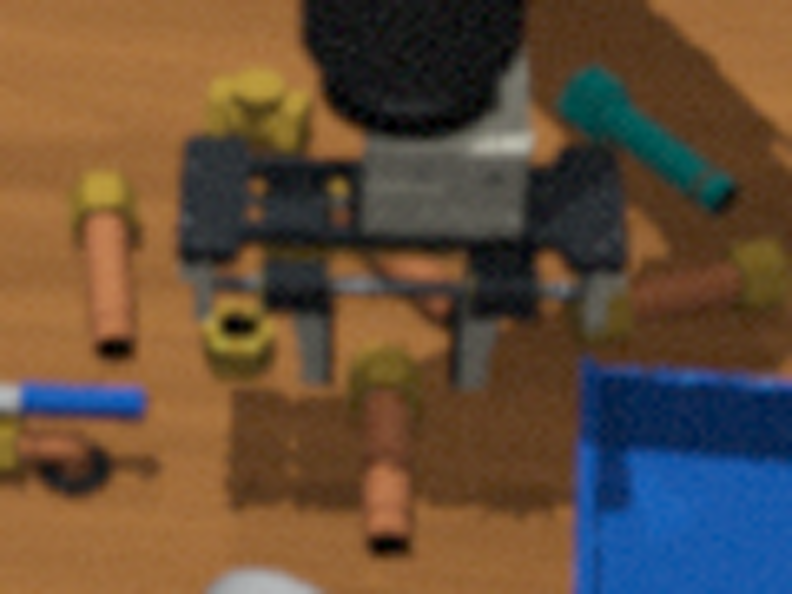

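Emit:
arm_command(motion=[{"jaw":0.6,"dx":-0.001,"dy":0.0,"dz":0.015,"spin":0},{"jaw":0.6,"dx":-0.001,"dy":0,"dz":0.03,"spin":0},{"jaw":0.6,"dx":-0.001,"dy":0,"dz":0.045,"spin":0},{"jaw":0.6,"dx":-0.001,"dy":0,"dz":0.055,"spin":0},{"jaw":0.6,"dx":-0.001,"dy":0,"dz":0.061,"spin":0},{"jaw":0.6,"dx":-0.001,"dy":0,"dz":0.061,"spin":0},{"jaw":0,"dx":-0.001,"dy":0,"dz":0.061,"spin":0},{"jaw":0,"dx":-0.001,"dy":0,"dz":0.061,"spin":0}], newtons=40)

```text
clock: 28.45
position: [0.5511, 0.209, -0.0339]
ee_rot: [180.0, -0.5, 6.2]
ft_force: [0.4, 1.3, -0.6]
grip_width: 0.479
```

Emit:
arm_command(motion=[{"jaw":0,"dx":0,"dy":0,"dz":0,"spin":0},{"jaw":0,"dx":0,"dy":0,"dz":0,"spin":0},{"jaw":0,"dx":0,"dy":0,"dz":0,"spin":0},{"jaw":0,"dx":0,"dy":0,"dz":-0.01,"spin":0},{"jaw":0,"dx":0,"dy":0,"dz":-0.03,"spin":0},{"jaw":0,"dx":0,"dy":0,"dz":-0.06,"spin":0},{"jaw":0,"dx":0,"dy":0,"dz":-0.1,"spin":0},{"jaw":0,"dx":0,"dy":0,"dz":-0.14,"spin":0}], newtons=40)

```text
clock: 29.25
position: [0.5492, 0.2085, 0.1076]
ee_rot: [180.0, -0.4, 6.2]
ft_force: [0.1, 1.7, -1.9]
grip_width: 0.239
```

```bash
python3 - <<'E'
from h import *
s=state();print(s['grip_width']*88,s['ft_force'])
c,si=np.cos(.074),np.sin(.074)
for k in range(5):
    ly=-.108+.054*k
    for x in (0,): print(k,round(.5876+c*x-si*ly,4),round(-.1787+si*x+c*ly,4))
move(.5836,-.1248,.15,4.2)
save('scene','g2.png',(200,120,400,270),4)
E
```

```text
21.013953155835715 [ 0.13473074  1.69686821 -1.91461723]
0 0.5956 -0.2864
1 0.5916 -0.2326
2 0.5876 -0.1787
3 0.5836 -0.1248
4 0.5796 -0.071
dx -0.0017 dy 0.3351 dz -0.0026 spin 0.0347 | clk 29.2 pos [0.5492 0.2085 0.1076] rot [180.   -0.4   6.2] q6 56 w 0.239
```

View pics/g2.png

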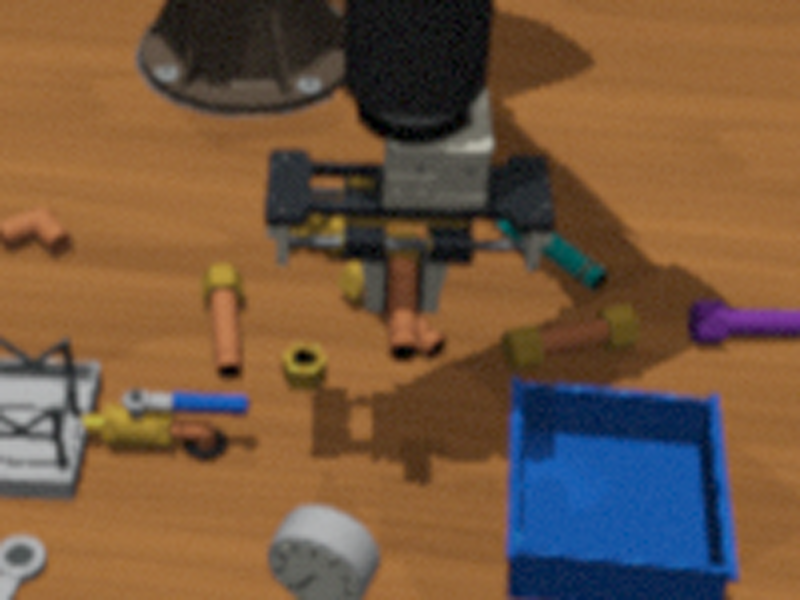

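```bash
cat >> h.py <<'E'
def inhand(off=0.0085,sgn=1):
    """predicted pixels of held piece's open end centre/bottom, scene"""
    s=state(); p=s['position'].copy(); p[2]+=.0395+off
    a=np.radians(s['ee_rot'][2]); d=np.array([np.cos(a),np.sin(a),0])*sgn
    for c in ('scene','top'):
        print(c,'open end',np.round(proj(c,p+d*.055),1),'bottom',np.round(proj(c,p+d*.055-[0,0,.011]),1),'top',np.round(proj(c,p+d*.055+[0,0,.011]),1),'cap end',np.round(proj(c,p-d*.055),1),'per 10mm',np.round(proj(c,p+d*.065)-proj(c,p+d*.055),1))
E
python3 - <<'E'
from h import *
inhand()
move(.5866,-.1787,.15,4.2)
im=grab_frame('scene')[150:225,260:345]; cv2.imwrite('pics/g3.png',cv2.resize(im,None,fx=8,fy=8,interpolation=cv2.INTER_CUBIC)[:,:,::-1])
E
```

```text
scene open end [300.9 205.5] bottom [300.7 208.4] top [301.1 202.6] cap end [300.4 180.3] per 10mm [0.1 2.5]
top open end [238.  184.2] bottom [238.4 185.3] top [237.7 183.1] cap end [246.1 220.5] per 10mm [-0.7 -3.2]
dx -0.0093 dy 0.3905 dz 0.0037 spin 0.0362 | clk 29.3 pos [0.5531 0.2104 0.1154] rot [-179.8   -1.     6.3] q6 56 w 0.242
```

View pics/g3.png

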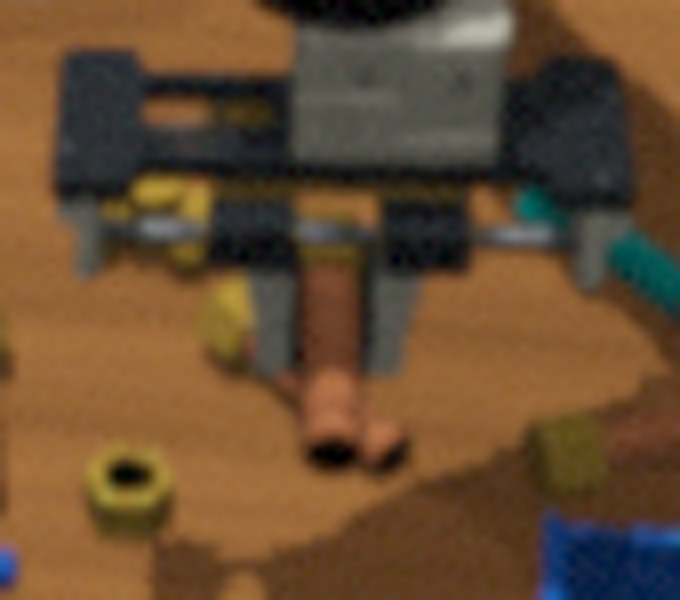

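Emit:
arm_command(motion=[{"jaw":0,"dx":0,"dy":0.03,"dz":0,"spin":0},{"jaw":0,"dx":0,"dy":0.075,"dz":0,"spin":0},{"jaw":0,"dx":0,"dy":0.12,"dz":0,"spin":0.01},{"jaw":0,"dx":-0.005,"dy":0.165,"dz":0,"spin":0.02},{"jaw":0,"dx":-0.009,"dy":0.21,"dz":0,"spin":0.036},{"jaw":0,"dx":-0.009,"dy":0.255,"dz":0,"spin":0.036},{"jaw":0,"dx":-0.009,"dy":0.3,"dz":0,"spin":0.036},{"jaw":0,"dx":-0.009,"dy":0.345,"dz":0,"spin":0.036}], newtons=40)

```text
clock: 30.15
position: [0.5812, -0.1347, 0.1112]
ee_rot: [-179.7, -1.0, 4.2]
ft_force: [1.2, 0.8, -1.9]
grip_width: 0.238
```

```bash
python3 - <<'E'
from h import *
move(.5866,-.1787,.15,4.2)
E
```

```text
dx 0.0022 dy 0.0443 dz 0.0005 spin -0.0002 | clk 30.1 pos [ 0.5812 -0.1347  0.1112] rot [-179.7   -1.     4.2] q6 89 w 0.238
```

Emit:
arm_command(motion=[{"jaw":0,"dx":0.002,"dy":0.02,"dz":0,"spin":0},{"jaw":0,"dx":0.002,"dy":0.04,"dz":0,"spin":0},{"jaw":0,"dx":0.002,"dy":0.0443,"dz":0.015,"spin":0},{"jaw":0,"dx":0.002,"dy":0.0443,"dz":0.03,"spin":0},{"jaw":0,"dx":0.002,"dy":0.0443,"dz":0.045,"spin":0},{"jaw":0,"dx":0.002,"dy":0.0443,"dz":0.06,"spin":0},{"jaw":0,"dx":0.002,"dy":0.0443,"dz":0.07,"spin":0},{"jaw":0,"dx":0.002,"dy":0.0443,"dz":0.07,"spin":0}], newtons=40)

```text
clock: 30.95
position: [0.5861, -0.1781, 0.0393]
ee_rot: [-179.7, -0.8, 4.2]
ft_force: [-0.1, -0.6, -2.7]
grip_width: 0.241
```

```bash
python3 - <<'E'
from h import *
move(.5866,-.1787,.066,4.2); print(state()['ft_force'])
inhand()
save('scene','g4.png',(130,140,250,230),6.6)
save('top','g4t.png',(280,130,400,220),6.6)
E
```

```text
dx 0.0002 dy 0.0007 dz 0.0128 spin -0.0005 | clk 30.9 pos [ 0.5861 -0.1781  0.0393] rot [-179.7   -0.8    4.2] q6 93 w 0.241
[-0.08717166 -0.56276822 -2.65035097]
scene open end [165.7 219.2] bottom [166.4 221.9] top [164.9 216.6] cap end [175.5 194.5] per 10mm [-1.   2.4]
top open end [363.5 166.5] bottom [362.8 167.7] top [364.3 165.3] cap end [372.2 199.9] per 10mm [-0.8 -3. ]
```

View pics/g4.png

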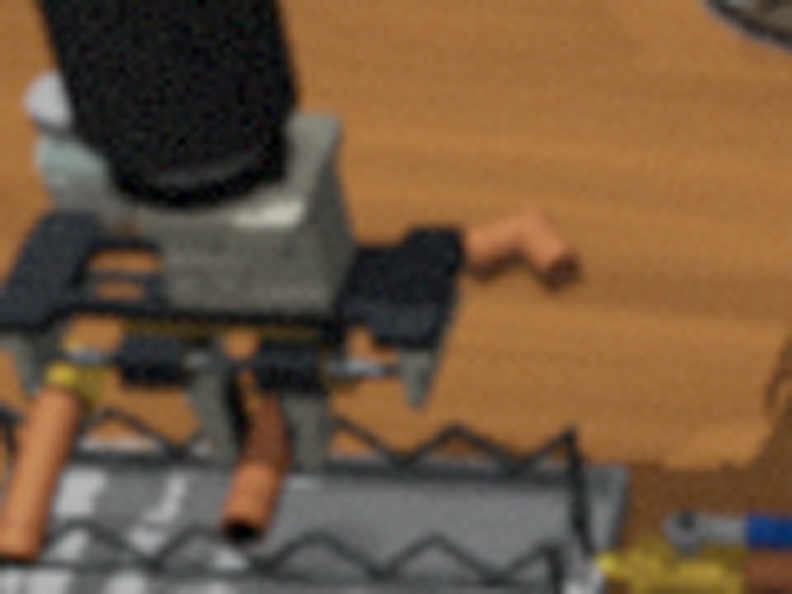

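View pics/g4t.png

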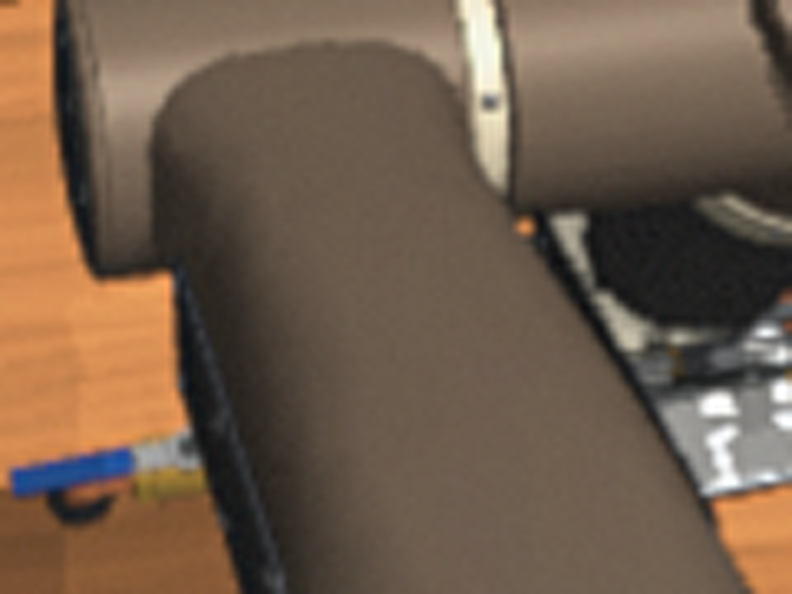

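Emit:
arm_command(motion=[{"jaw":0,"dx":0,"dy":0.0,"dz":0.003,"spin":0},{"jaw":0,"dx":0,"dy":0,"dz":0.005,"spin":0},{"jaw":0,"dx":0,"dy":0,"dz":0.007,"spin":0},{"jaw":0,"dx":0,"dy":0,"dz":0.009,"spin":0},{"jaw":0,"dx":0,"dy":0,"dz":0.011,"spin":0},{"jaw":0,"dx":0,"dy":0,"dz":0.012,"spin":0},{"jaw":0,"dx":0,"dy":0,"dz":0.012,"spin":0},{"jaw":0,"dx":0,"dy":0,"dz":0.012,"spin":0}], newtons=8)

```text
clock: 31.85
position: [0.5883, -0.1784, 0.0296]
ee_rot: [-179.7, -1.0, 4.2]
ft_force: [0.1, -0.5, 1.1]
grip_width: 0.251
```

```bash
python3 - <<'E'
from h import *
move(.5866,-.1787,.066,4.2); print(state()['ft_force'])
save('scene','g5.png',(130,140,250,230),6.6)
E
```

```text
dx -0.0018 dy 0.0002 dz 0.0031 spin 0.0002 | clk 31.9 pos [ 0.5883 -0.1784  0.0296] rot [-179.7   -1.     4.2] q6 93 w 0.251
[ 0.11866959 -0.48629778  1.09051537]
```

View pics/g5.png

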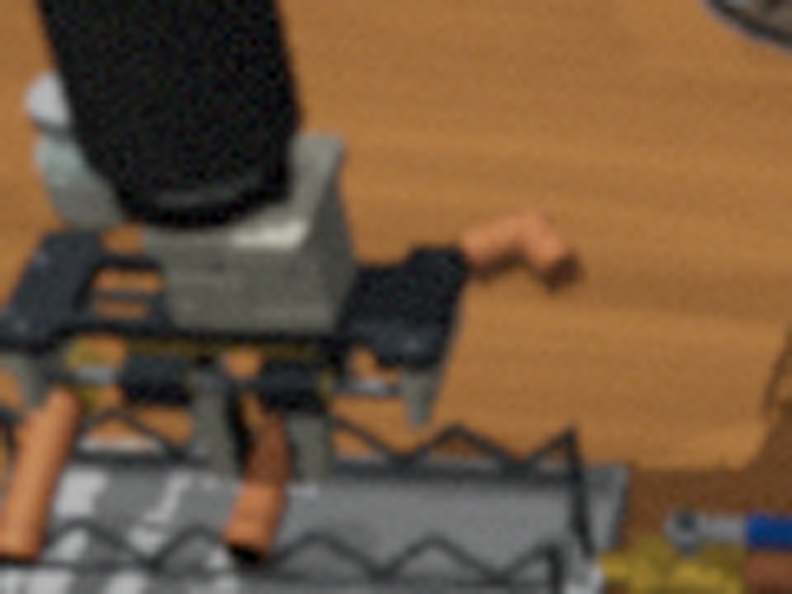

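Emit:
arm_command(motion=[{"jaw":0,"dx":-0.001,"dy":0.0,"dz":0.003,"spin":0},{"jaw":0.32,"dx":-0.001,"dy":0,"dz":0.003,"spin":0},{"jaw":0.42,"dx":-0.001,"dy":0,"dz":0.003,"spin":0},{"jaw":0.42,"dx":-0.001,"dy":0,"dz":0.003,"spin":0},{"jaw":0.42,"dx":-0.001,"dy":0,"dz":0.003,"spin":0},{"jaw":0.42,"dx":-0.001,"dy":0,"dz":-0.02,"spin":0},{"jaw":0.42,"dx":-0.001,"dy":0,"dz":-0.05,"spin":0},{"jaw":0.42,"dx":-0.001,"dy":0,"dz":-0.09,"spin":0}], newtons=8)

```text
clock: 32.7
position: [0.5843, -0.1787, 0.1188]
ee_rot: [-179.7, -0.8, 4.2]
ft_force: [0.7, -0.2, -0.1]
grip_width: 0.419
```

```bash
python3 - <<'E'
from h import *
save('scene','g6.png',(110,140,250,245),5.7)
pieces('scene')
move(.440,.053,.15,14)
E
```

```text
p1 scene c0.72 mid 0.5243 -0.2119 capdir -168.3 L 0.172 n (np.int64(35), np.int64(51)) uv 172 208
p1 scene c0.63 mid 0.3003 0.3257 capdir -137.0 L 0.130 n (np.int64(35), np.int64(36)) uv 337 181
p1 scene c0.62 mid 0.4048 0.1916 capdir -136.9 L 0.125 n (np.int64(29), np.int64(39)) uv 297 196
p1 scene c0.56 mid 0.4403 0.6902 capdir 22.1 L 0.065 n (np.int64(29), np.int64(39)) uv 450 219
p1 scene c0.53 mid 0.3787 0.4986 capdir -82.3 L 0.113 n (np.int64(39), np.int64(65)) uv 386 200
p1 scene c0.48 mid 0.4380 0.0542 capdir -166.5 L 0.141 n (np.int64(28), np.int64(38)) uv 256 199
p1 scene c0.42 mid 0.5875 -0.1300 capdir 96.5 L 0.420 n (np.int64(109), np.int64(119)) uv 184 225
s1 scene c0.82 mid 0.4195 0.3458 capdir -63.2 L 0.124 n (np.int64(53), np.int64(57)) uv 342 204
s1 scene c0.59 mid 0.4220 -0.2431 capdir 50.2 L 0.146 n (np.int64(26), np.int64(27)) uv 173 189
s1 scene c0.56 mid 0.5269 -0.2104 capdir -169.6 L 0.167 n (np.int64(38), np.int64(48)) uv 172 209
dx -0.1305 dy -0.2423 dz 0.0101 spin -0.1705 | clk 32.9 pos [ 0.5878 -0.1791  0.1227] rot [-179.8   -1.3    4.2] q6 93 w 0.423
```

View pics/g6.png

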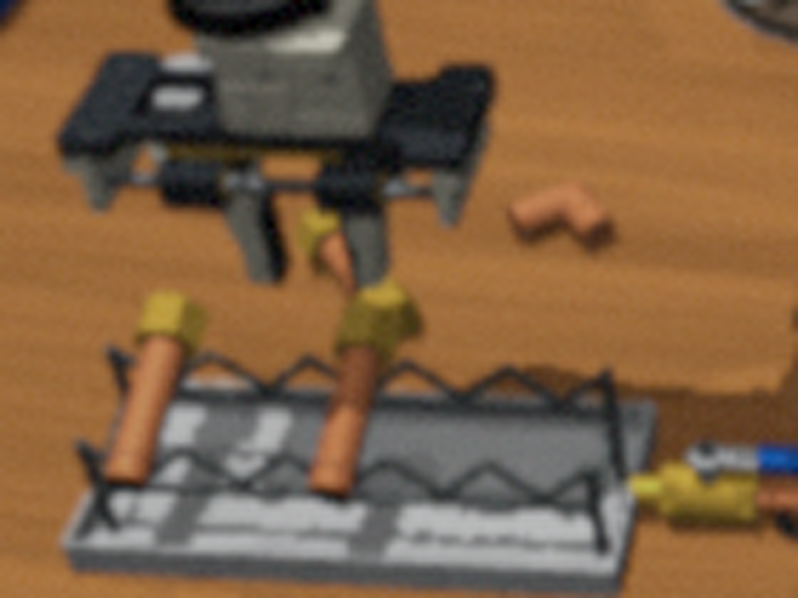

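Emit:
arm_command(motion=[{"jaw":0.6,"dx":0,"dy":-0.03,"dz":0,"spin":-0.02},{"jaw":0.6,"dx":-0.02,"dy":-0.07,"dz":0,"spin":-0.05},{"jaw":0.6,"dx":-0.045,"dy":-0.11,"dz":0,"spin":-0.08},{"jaw":0.6,"dx":-0.07,"dy":-0.15,"dz":0.01,"spin":-0.11},{"jaw":0.6,"dx":-0.095,"dy":-0.19,"dz":0.01,"spin":-0.14},{"jaw":0.6,"dx":-0.12,"dy":-0.23,"dz":0.01,"spin":-0.16},{"jaw":0.6,"dx":-0.13,"dy":-0.242,"dz":0.01,"spin":-0.17},{"jaw":0.6,"dx":-0.13,"dy":-0.242,"dz":0.01,"spin":-0.17}])

```text
clock: 33.65
position: [0.4388, 0.0539, 0.1103]
ee_rot: [-180.0, -1.3, 14.2]
ft_force: [-0.2, -0.5, -0.4]
grip_width: 0.603
```

```bash
python3 - <<'E'
from h import *
move(.4405,.0525,.06,13.5)
E
```

```text
dx -0.0008 dy 0.0018 dz 0.0898 spin 0.0117 | clk 33.6 pos [0.4388 0.0539 0.1103] rot [-180.    -1.3   14.2] q6 71 w 0.603
```

Emit:
arm_command(motion=[{"jaw":0.6,"dx":0,"dy":0.002,"dz":0.03,"spin":0.012},{"jaw":0.6,"dx":0,"dy":0.002,"dz":0.06,"spin":0.012},{"jaw":0.6,"dx":-0.001,"dy":0.002,"dz":0.09,"spin":0.012},{"jaw":0.6,"dx":-0.001,"dy":0.002,"dz":0.09,"spin":0.012},{"jaw":0.6,"dx":-0.001,"dy":0.002,"dz":0.09,"spin":0.012},{"jaw":0.6,"dx":-0.001,"dy":0.002,"dz":0.09,"spin":0.012},{"jaw":0.6,"dx":-0.001,"dy":0.002,"dz":0.09,"spin":0.012},{"jaw":0.6,"dx":-0.001,"dy":0.002,"dz":0.09,"spin":0.012}])

```text
clock: 34.45
position: [0.4411, 0.0526, 0.0213]
ee_rot: [-179.9, -1.4, 13.5]
ft_force: [0.8, 0.6, 0.7]
grip_width: 0.6
```

```bash
python3 - <<'E'
from h import *
move(.4405,.0525,.005,13.5)
save('scene','h1.png',(200,140,320,230),6.6)
E
```

```text
dx -0.0020 dy 0.0000 dz 0.0558 spin -0.0004 | clk 34.5 pos [0.4411 0.0526 0.0213] rot [-179.9   -1.4   13.5] q6 70 w 0.600
```

View pics/h1.png

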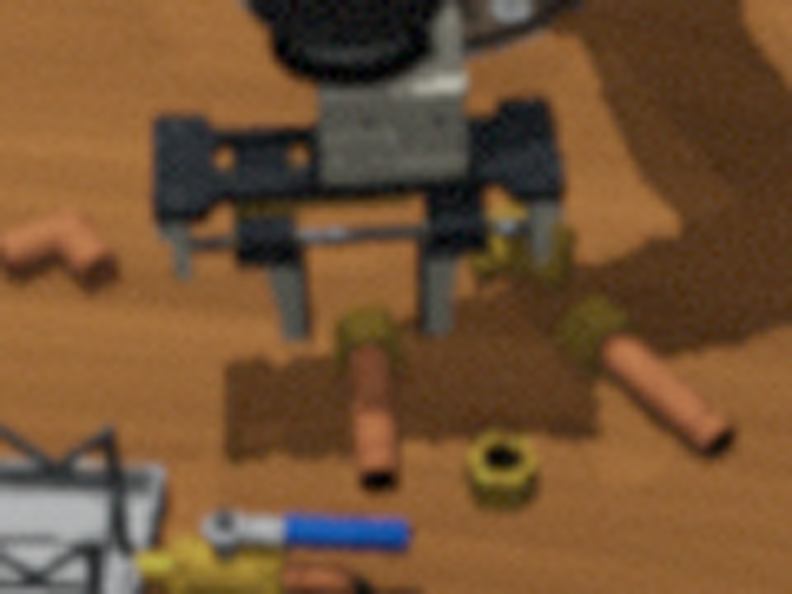

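Emit:
arm_command(motion=[{"jaw":0.6,"dx":-0.001,"dy":0.0,"dz":0.015,"spin":0},{"jaw":0.6,"dx":-0.002,"dy":0,"dz":0.03,"spin":0},{"jaw":0.6,"dx":-0.002,"dy":0,"dz":0.045,"spin":0},{"jaw":0.6,"dx":-0.002,"dy":0,"dz":0.053,"spin":0},{"jaw":0.6,"dx":-0.002,"dy":0,"dz":0.056,"spin":0},{"jaw":0.6,"dx":-0.002,"dy":0,"dz":0.056,"spin":0},{"jaw":0,"dx":-0.002,"dy":0,"dz":0.056,"spin":0},{"jaw":0,"dx":-0.002,"dy":0,"dz":0.056,"spin":0}], newtons=40)

```text
clock: 35.3
position: [0.4408, 0.0528, -0.0343]
ee_rot: [-179.9, -1.5, 13.5]
ft_force: [0.6, 0.7, -0.2]
grip_width: 0.476
```

Emit:
arm_command(motion=[{"jaw":0,"dx":0,"dy":0,"dz":0,"spin":0},{"jaw":0,"dx":0,"dy":0,"dz":0,"spin":0},{"jaw":0,"dx":0,"dy":0,"dz":0,"spin":0},{"jaw":0,"dx":0,"dy":0,"dz":-0.01,"spin":0},{"jaw":0,"dx":0,"dy":0,"dz":-0.03,"spin":0},{"jaw":0,"dx":0,"dy":0,"dz":-0.06,"spin":0},{"jaw":0,"dx":0,"dy":0,"dz":-0.1,"spin":0},{"jaw":0,"dx":0,"dy":0,"dz":-0.145,"spin":0}], newtons=40)

```text
clock: 36.1
position: [0.4356, 0.0509, 0.1119]
ee_rot: [-179.9, -1.4, 13.5]
ft_force: [2.3, 0.8, -1.7]
grip_width: 0.242
```

```bash
python3 - <<'E'
from h import *
s=state();print(s['grip_width']*88,s['ft_force'])
inhand()
save('scene','h2.png',(200,110,320,200),6.6)
move(.5826,-.1248,.15,4.2)
E
```

```text
21.273572384354097 [ 2.32485288  0.84171209 -1.74223682]
scene open end [254.3 175.1] bottom [254.5 177.9] top [254.2 172.2] cap end [252.6 154. ] per 10mm [0.2 2.1]
top open end [295.8 218. ] bottom [295.6 218.8] top [295.9 217.2] cap end [310.  254.2] per 10mm [-1.3 -3.2]
dx 0.0965 dy 0.2058 dz 0.0122 spin 0.1637 | clk 36.1 pos [0.4402 0.0525 0.1197] rot [-179.9   -2.    13.6] q6 70 w 0.238
```

View pics/h2.png

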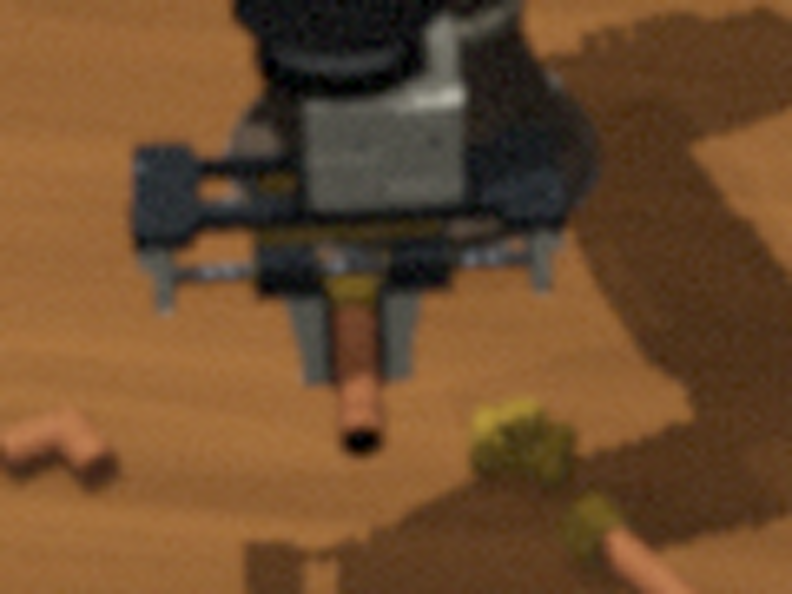

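Emit:
arm_command(motion=[{"jaw":0,"dx":0.01,"dy":0.03,"dz":0,"spin":0.03},{"jaw":0,"dx":0.03,"dy":0.07,"dz":0,"spin":0.06},{"jaw":0,"dx":0.05,"dy":0.11,"dz":0,"spin":0.1},{"jaw":0,"dx":0.07,"dy":0.15,"dz":0,"spin":0.13},{"jaw":0,"dx":0.09,"dy":0.19,"dz":0,"spin":0.16},{"jaw":0,"dx":0.0965,"dy":0.206,"dz":0.01,"spin":0.164},{"jaw":0,"dx":0.0965,"dy":0.206,"dz":0.01,"spin":0.164},{"jaw":0,"dx":0.0965,"dy":0.206,"dz":0.01,"spin":0.164}], newtons=40)

```text
clock: 36.95
position: [0.5814, -0.1253, 0.1118]
ee_rot: [-179.5, -1.8, 4.1]
ft_force: [0.3, 0.1, -2.1]
grip_width: 0.238
```

```bash
python3 - <<'E'
from h import *
move(.5826,-.1248,.08,4.2)
print(state()['ft_force'])
E
```

```text
dx -0.0010 dy 0.0002 dz 0.0713 spin -0.0015 | clk 37.0 pos [ 0.5814 -0.1253  0.1118] rot [-179.5   -1.8    4.1] q6 88 w 0.238
[ 0.30328507  0.09559942 -2.05177434]
```

Emit:
arm_command(motion=[{"jaw":0,"dx":0,"dy":0,"dz":0.015,"spin":0},{"jaw":0,"dx":0,"dy":0,"dz":0.03,"spin":0},{"jaw":0,"dx":0,"dy":0,"dz":0.045,"spin":0},{"jaw":0,"dx":-0.001,"dy":0,"dz":0.06,"spin":0},{"jaw":0,"dx":-0.001,"dy":0,"dz":0.071,"spin":0},{"jaw":0,"dx":-0.001,"dy":0,"dz":0.071,"spin":0},{"jaw":0,"dx":-0.001,"dy":0,"dz":0.071,"spin":0},{"jaw":0,"dx":-0.001,"dy":0,"dz":0.071,"spin":0}], newtons=40)

```text
clock: 37.75
position: [0.5833, -0.1244, 0.0418]
ee_rot: [-179.6, -1.9, 4.1]
ft_force: [-0.1, 0.5, -1.1]
grip_width: 0.242
```

```bash
python3 - <<'E'
from h import *
move(.5826,-.1248,.066,4.2)
print(state()['ft_force'])
inhand()
save('scene','h3.png',(130,140,250,230),6.6)
E
```

```text
dx -0.0012 dy 0.0005 dz 0.0153 spin -0.0009 | clk 37.8 pos [ 0.5833 -0.1244  0.0418] rot [-179.6   -1.9    4.1] q6 88 w 0.242
[-0.09695945  0.45317732 -1.09420576]
scene open end [183.6 219.8] bottom [184.2 222.5] top [183.  217.1] cap end [192.3 194.9] per 10mm [-0.9  2.4]
top open end [346.9 169.1] bottom [346.3 170.2] top [347.5 167.9] cap end [355.3 202.6] per 10mm [-0.7 -3. ]
```

View pics/h3.png

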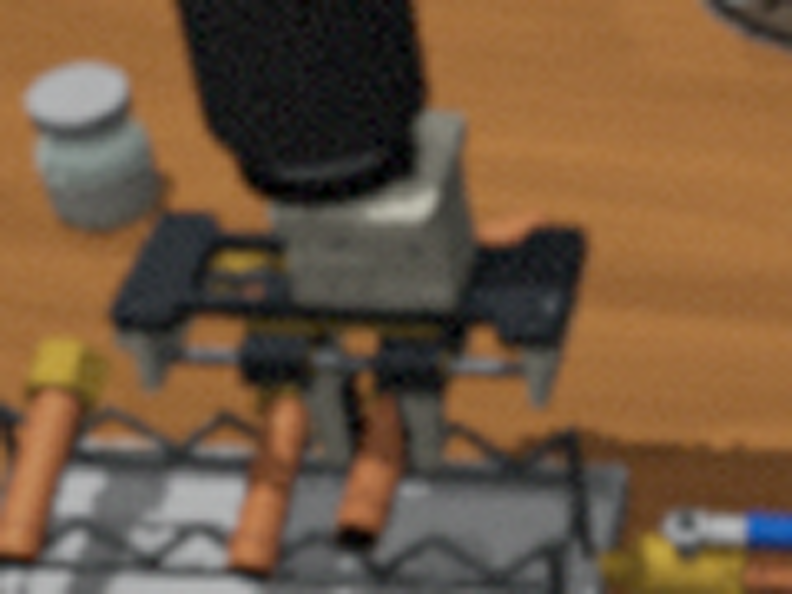

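Emit:
arm_command(motion=[{"jaw":0,"dx":0,"dy":0.0,"dz":0.003,"spin":0},{"jaw":0,"dx":0,"dy":0,"dz":0.005,"spin":0},{"jaw":0,"dx":0,"dy":0,"dz":0.007,"spin":0},{"jaw":0,"dx":0,"dy":0,"dz":0.009,"spin":0},{"jaw":0,"dx":0,"dy":0,"dz":0.011,"spin":0},{"jaw":0,"dx":0,"dy":0,"dz":0.013,"spin":0},{"jaw":0,"dx":0,"dy":0,"dz":0.014,"spin":0},{"jaw":0,"dx":0,"dy":0,"dz":0.014,"spin":0}], newtons=8)

```text
clock: 38.6
position: [0.5842, -0.1245, 0.0281]
ee_rot: [-179.6, -2.0, 4.1]
ft_force: [-0.1, -1.8, 1.8]
grip_width: 0.246
```

Emit:
arm_command(motion=[{"jaw":0,"dx":0,"dy":0.0,"dz":0.001,"spin":0},{"jaw":0.32,"dx":0,"dy":0,"dz":0.001,"spin":0},{"jaw":0.4,"dx":0,"dy":0,"dz":0.001,"spin":0},{"jaw":0.4,"dx":0,"dy":0,"dz":-0.01,"spin":0},{"jaw":0.4,"dx":0,"dy":0,"dz":-0.05,"spin":0},{"jaw":0.42,"dx":0,"dy":0,"dz":-0.085,"spin":0},{"jaw":0.42,"dx":0,"dy":0,"dz":-0.085,"spin":0},{"jaw":0.42,"dx":0,"dy":0,"dz":-0.085,"spin":0}], newtons=8)

```text
clock: 39.4
position: [0.582, -0.1251, 0.1147]
ee_rot: [-179.6, -2.1, 4.1]
ft_force: [-0.6, 0.4, -0.1]
grip_width: 0.419
```

```bash
python3 - <<'E'
from h import *
save('scene','h4.png',(110,140,250,245),5.7)
pieces('scene')
for c in ('scene',): print([(np.round(x['position'],3),round(x['conf'],2)) for x in models.tip_of(c,'p1')])
move(.4055,.193,.15,44)
E
```

```text
p1 scene c0.70 mid 0.5879 -0.1295 capdir -83.2 L 0.426 n (np.int64(107), np.int64(111)) uv 184 226
p1 scene c0.68 mid 0.5282 -0.1518 capdir -170.8 L 0.165 n (np.int64(42), np.int64(46)) uv 189 212
p1 scene c0.59 mid 0.5268 -0.2097 capdir -169.4 L 0.167 n (np.int64(38), np.int64(46)) uv 172 209
p1 scene c0.57 mid 0.4048 0.1916 capdir -138.1 L 0.133 n (np.int64(38), np.int64(40)) uv 297 197
p1 scene c0.52 mid 0.3784 0.4990 capdir -81.9 L 0.112 n (np.int64(39), np.int64(65)) uv 387 200
p1 scene c0.49 mid 0.3003 0.3259 capdir -136.7 L 0.126 n (np.int64(33), np.int64(36)) uv 337 181
s1 scene c0.69 mid 0.4222 -0.2430 capdir -127.7 L 0.129 n (np.int64(20), np.int64(21)) uv 172 188
s1 scene c0.68 mid 0.5886 -0.1299 capdir 96.4 L 0.421 n (np.int64(105), np.int64(120)) uv 184 226
s1 scene c0.64 mid 0.4199 0.3448 capdir -63.7 L 0.128 n (np.int64(55), np.int64(61)) uv 342 204
[(array([ 0.589, -0.124,  0.072]), 0.86), (array([0.381, 0.503, 0.012]), 0.8), (array([ 0.587, -0.184,  0.072]), 0.71), (array([0.302, 0.333, 0.014]), 0.46), (array([0.447, 0.7  , 0.015]), 0.42)]
dx -0.1516 dy -0.3301 dz -0.0008 spin -0.6956 | clk 39.6 pos [ 0.5806 -0.1253  0.1121] rot [-179.6   -1.8    4.1] q6 88 w 0.422
```

View pics/h4.png

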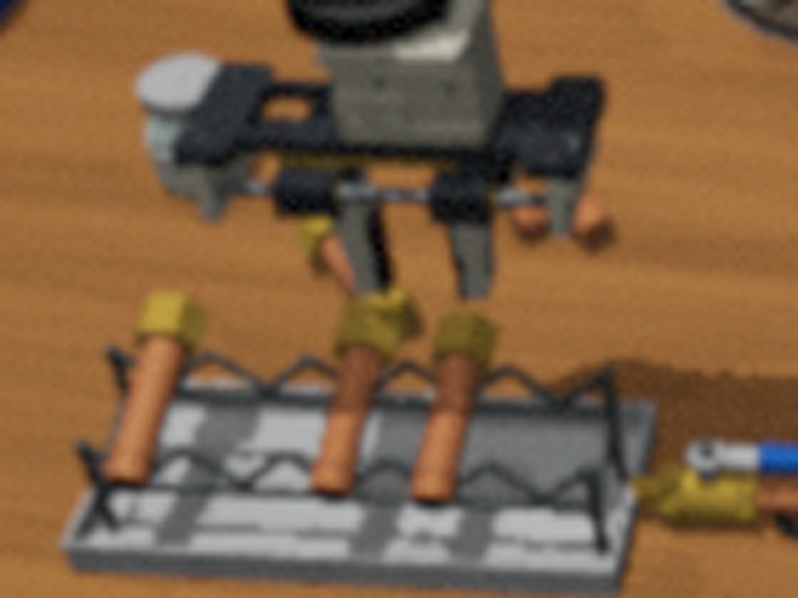

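Emit:
arm_command(motion=[{"jaw":0.6,"dx":0,"dy":-0.03,"dz":0,"spin":-0.08},{"jaw":0.6,"dx":-0.02,"dy":-0.075,"dz":0,"spin":-0.18},{"jaw":0.6,"dx":-0.04,"dy":-0.12,"dz":0,"spin":-0.28},{"jaw":0.6,"dx":-0.06,"dy":-0.16,"dz":0,"spin":-0.38},{"jaw":0.6,"dx":-0.08,"dy":-0.2,"dz":0,"spin":-0.48},{"jaw":0.6,"dx":-0.105,"dy":-0.24,"dz":0,"spin":-0.58},{"jaw":0.6,"dx":-0.125,"dy":-0.28,"dz":0,"spin":-0.68},{"jaw":0.6,"dx":-0.14,"dy":-0.31,"dz":0,"spin":-0.7}])

```text
clock: 40.4
position: [0.4169, 0.1751, 0.1094]
ee_rot: [179.1, -1.6, 44.5]
ft_force: [0.0, 0.3, 0.4]
grip_width: 0.598
```

```bash
python3 - <<'E'
from h import *
move(.4055,.193,.065,44.5)
grab_frame('scene')
pieces('scene')
E
```

```text
dx 0.0020 dy -0.0220 dz 0.0837 spin 0.0006 | clk 40.4 pos [0.4169 0.1751 0.1094] rot [179.1  -1.6  44.5] q6 85 w 0.598
p1 scene c0.77 mid 0.4048 0.1911 capdir -138.1 L 0.134 n (np.int64(36), np.int64(40)) uv 297 196
p1 scene c0.64 mid 0.3001 0.3258 capdir -137.4 L 0.130 n (np.int64(31), np.int64(40)) uv 337 181
p1 scene c0.61 mid 0.5274 -0.2101 capdir -169.8 L 0.157 n (np.int64(35), np.int64(40)) uv 172 210
p1 scene c0.60 mid 0.5240 -0.1522 capdir -170.6 L 0.156 n (np.int64(36), np.int64(43)) uv 189 210
p1 scene c0.57 mid 0.3777 0.4971 capdir -81.2 L 0.109 n (np.int64(28), np.int64(62)) uv 385 200
p1 scene c0.51 mid 0.4403 0.6904 capdir 21.2 L 0.064 n (np.int64(29), np.int64(40)) uv 451 219
s1 scene c0.72 mid 0.4197 0.3463 capdir -63.5 L 0.125 n (np.int64(55), np.int64(60)) uv 343 204
s1 scene c0.62 mid 0.4150 -0.2470 capdir -133.5 L 0.134 n (np.int64(16), np.int64(32)) uv 171 186
s1 scene c0.62 mid 0.5907 -0.1311 capdir 96.4 L 0.423 n (np.int64(104), np.int64(115)) uv 183 226
```

Emit:
arm_command(motion=[{"jaw":0.6,"dx":0.002,"dy":-0.022,"dz":0.02,"spin":0},{"jaw":0.6,"dx":0.002,"dy":-0.022,"dz":0.04,"spin":0},{"jaw":0.6,"dx":0.002,"dy":-0.022,"dz":0.06,"spin":0},{"jaw":0.6,"dx":0.002,"dy":-0.022,"dz":0.08,"spin":0},{"jaw":0.6,"dx":0.002,"dy":-0.022,"dz":0.084,"spin":0},{"jaw":0.6,"dx":0.002,"dy":-0.022,"dz":0.084,"spin":0},{"jaw":0.6,"dx":0.002,"dy":-0.022,"dz":0.084,"spin":0},{"jaw":0.6,"dx":0.002,"dy":-0.022,"dz":0.084,"spin":0}])

```text
clock: 41.35
position: [0.4068, 0.1932, 0.0261]
ee_rot: [179.1, -1.7, 44.5]
ft_force: [-0.1, -0.1, -0.1]
grip_width: 0.602
```

```bash
python3 - <<'E'
from h import *
move(.4055,.193,.005,44.5)
save('scene','i1.png',(230,130,350,220),6.6)
E
```

```text
dx -0.0029 dy -0.0016 dz 0.0606 spin -0.0005 | clk 41.4 pos [0.4068 0.1932 0.0261] rot [179.1  -1.7  44.5] q6 81 w 0.602
```

View pics/i1.png

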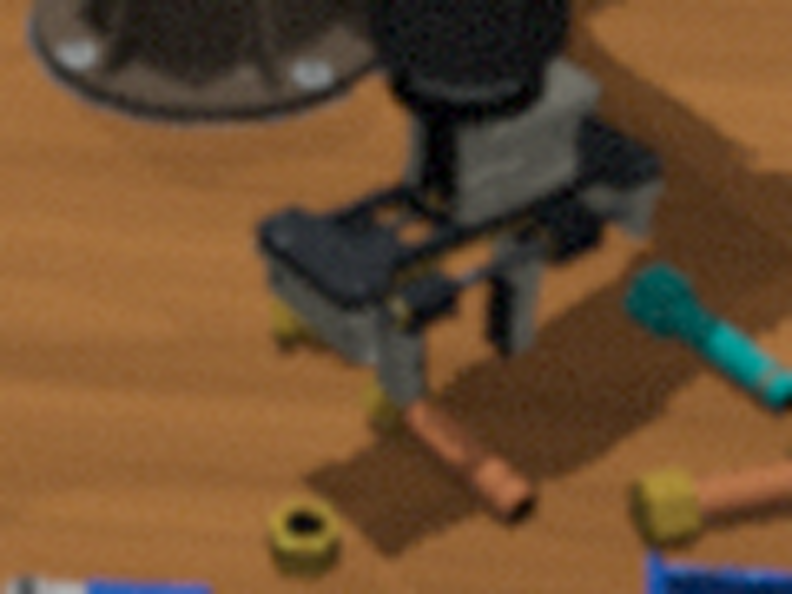

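Emit:
arm_command(motion=[{"jaw":0.6,"dx":-0.001,"dy":-0.001,"dz":0.015,"spin":0},{"jaw":0.6,"dx":-0.002,"dy":-0.001,"dz":0.03,"spin":0},{"jaw":0.6,"dx":-0.002,"dy":-0.001,"dz":0.045,"spin":0},{"jaw":0.6,"dx":-0.002,"dy":-0.001,"dz":0.056,"spin":0},{"jaw":0.6,"dx":-0.002,"dy":-0.001,"dz":0.06,"spin":0},{"jaw":0.6,"dx":-0.002,"dy":-0.001,"dz":0.06,"spin":0},{"jaw":0,"dx":-0.002,"dy":-0.001,"dz":0.06,"spin":0},{"jaw":0,"dx":-0.002,"dy":-0.001,"dz":0.06,"spin":0}], newtons=40)

```text
clock: 42.2
position: [0.4068, 0.1937, -0.0333]
ee_rot: [179.2, -1.8, 44.5]
ft_force: [-0.9, 0.7, -0.3]
grip_width: 0.476
```

Emit:
arm_command(motion=[{"jaw":0,"dx":0,"dy":0,"dz":0,"spin":0},{"jaw":0,"dx":0,"dy":0,"dz":0,"spin":0},{"jaw":0,"dx":0,"dy":0,"dz":0,"spin":0},{"jaw":0,"dx":0,"dy":0,"dz":-0.02,"spin":0},{"jaw":0,"dx":0,"dy":0,"dz":-0.06,"spin":0},{"jaw":0,"dx":0,"dy":0,"dz":-0.105,"spin":0},{"jaw":0,"dx":0,"dy":0,"dz":-0.145,"spin":0},{"jaw":0,"dx":0,"dy":0,"dz":-0.145,"spin":0}], newtons=40)

```text
clock: 43.0
position: [0.4045, 0.1945, 0.1169]
ee_rot: [179.2, -2.4, 44.5]
ft_force: [1.3, 0.6, -2.4]
grip_width: 0.243
```

```bash
python3 - <<'E'
from h import *
s=state();print(s['grip_width']*88,s['ft_force'])
inhand()
save('scene','i2.png',(230,100,350,190),6.6)
move(.5786,-.071,.15,4.2)
E
```

```text
21.389282950631934 [ 1.34818858  0.58890388 -2.38165223]
scene open end [311.4 169.7] bottom [311.2 172.5] top [311.6 166.8] cap end [289.4 152.8] per 10mm [2.1 1.6]
top open end [237.9 240.7] bottom [238.3 241.3] top [237.5 240.1] cap end [268.6 265.3] per 10mm [-2.7 -2.2]
dx -0.0602 dy 0.3115 dz 0.0057 spin 0.7032 | clk 43.0 pos [0.4031 0.1934 0.1141] rot [179.2  -2.1  44.5] q6 81 w 0.239
```

View pics/i2.png

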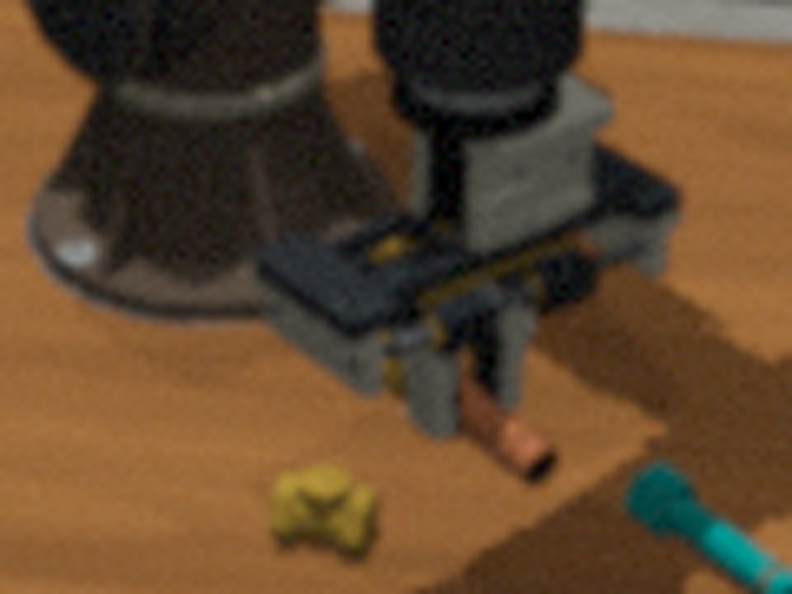

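Emit:
arm_command(motion=[{"jaw":0,"dx":0,"dy":0.03,"dz":0,"spin":0.08},{"jaw":0,"dx":-0.01,"dy":0.07,"dz":0,"spin":0.18},{"jaw":0,"dx":-0.02,"dy":0.11,"dz":0,"spin":0.28},{"jaw":0,"dx":-0.03,"dy":0.155,"dz":0,"spin":0.38},{"jaw":0,"dx":-0.04,"dy":0.2,"dz":0,"spin":0.48},{"jaw":0,"dx":-0.05,"dy":0.24,"dz":0,"spin":0.58},{"jaw":0,"dx":-0.06,"dy":0.28,"dz":0,"spin":0.68},{"jaw":0,"dx":-0.06,"dy":0.31,"dz":0,"spin":0.703}], newtons=40)

```text
clock: 43.85
position: [0.5765, -0.0725, 0.1137]
ee_rot: [-179.2, -1.9, 3.9]
ft_force: [0.7, 0.5, -1.4]
grip_width: 0.237
```

```bash
python3 - <<'E'
from h import *
move(.5786,-.071,.08,4.2)
print(state()['ft_force'])
E
```

```text
dx -0.0003 dy -0.0004 dz 0.0733 spin -0.0060 | clk 43.9 pos [ 0.5765 -0.0725  0.1137] rot [-179.2   -1.9    3.9] q6 82 w 0.237
[ 0.6540487   0.49580341 -1.42235362]
```

Emit:
arm_command(motion=[{"jaw":0,"dx":0,"dy":0,"dz":0.015,"spin":-0.006},{"jaw":0,"dx":0,"dy":0,"dz":0.03,"spin":-0.006},{"jaw":0,"dx":0,"dy":0,"dz":0.045,"spin":-0.006},{"jaw":0,"dx":0,"dy":0,"dz":0.06,"spin":-0.006},{"jaw":0,"dx":0,"dy":0,"dz":0.073,"spin":-0.006},{"jaw":0,"dx":0,"dy":0,"dz":0.073,"spin":-0.006},{"jaw":0,"dx":0,"dy":0,"dz":0.073,"spin":-0.006},{"jaw":0,"dx":0,"dy":0,"dz":0.073,"spin":-0.006}], newtons=40)

```text
clock: 44.65
position: [0.5793, -0.0713, 0.0413]
ee_rot: [-179.2, -2.0, 4.2]
ft_force: [-1.0, 0.4, -2.7]
grip_width: 0.244
```

```bash
python3 - <<'E'
from h import *
move(.5786,-.071,.066,4.2)
print(state()['ft_force'])
inhand()
save('scene','i3.png',(140,140,260,230),6.6)
E
```

```text
dx -0.0012 dy -0.0001 dz 0.0147 spin 0.0002 | clk 44.6 pos [ 0.5793 -0.0713  0.0413] rot [-179.2   -2.     4.2] q6 83 w 0.244
[-1.01450567  0.41359998 -2.73153574]
scene open end [201.8 220.8] bottom [202.3 223.5] top [201.3 218.1] cap end [209.2 195.9] per 10mm [-0.7  2.5]
top open end [330.2 172.3] bottom [329.8 173.4] top [330.7 171.2] cap end [338.4 206. ] per 10mm [-0.7 -3. ]
```

View pics/i3.png

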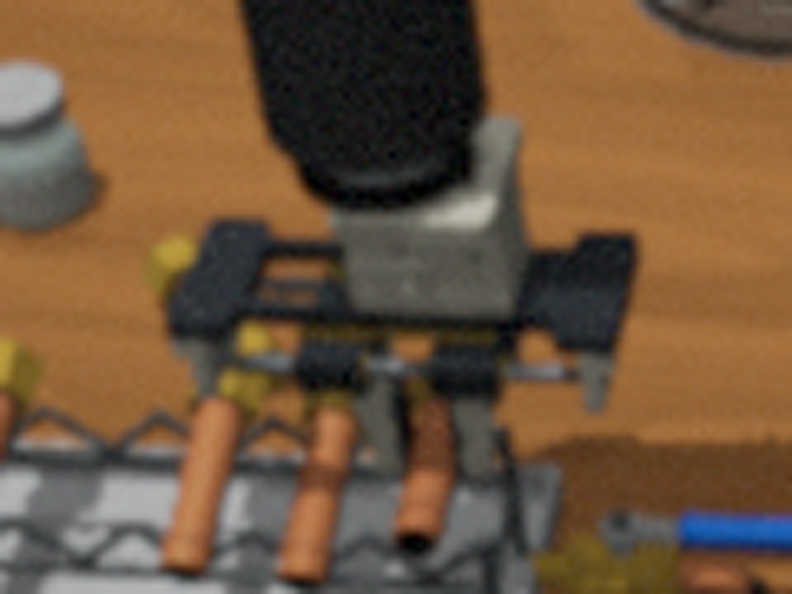

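Emit:
arm_command(motion=[{"jaw":0,"dx":0,"dy":0.0,"dz":0.003,"spin":0},{"jaw":0,"dx":0,"dy":0,"dz":0.005,"spin":0},{"jaw":0,"dx":0,"dy":0,"dz":0.007,"spin":0},{"jaw":0,"dx":0,"dy":0,"dz":0.009,"spin":0},{"jaw":0,"dx":0,"dy":0,"dz":0.011,"spin":0},{"jaw":0,"dx":0,"dy":0,"dz":0.013,"spin":0},{"jaw":0,"dx":0,"dy":0,"dz":0.014,"spin":0},{"jaw":0,"dx":0,"dy":0,"dz":0.014,"spin":0}], newtons=8)

```text
clock: 45.5
position: [0.5805, -0.0711, 0.0278]
ee_rot: [-179.2, -2.1, 4.2]
ft_force: [1.0, -1.9, 1.2]
grip_width: 0.251
```

Emit:
arm_command(motion=[{"jaw":0,"dx":0,"dy":0.0,"dz":0.001,"spin":0},{"jaw":0.32,"dx":0,"dy":0,"dz":0.001,"spin":0},{"jaw":0.4,"dx":0,"dy":0,"dz":0.001,"spin":0},{"jaw":0.4,"dx":0,"dy":0,"dz":-0.01,"spin":0},{"jaw":0.4,"dx":0,"dy":0,"dz":-0.05,"spin":0},{"jaw":0.42,"dx":0,"dy":0,"dz":-0.085,"spin":0},{"jaw":0.42,"dx":0,"dy":0,"dz":-0.085,"spin":0},{"jaw":0.42,"dx":0,"dy":0,"dz":-0.085,"spin":0}], newtons=8)

```text
clock: 46.3
position: [0.5782, -0.0722, 0.1144]
ee_rot: [-179.2, -2.2, 4.2]
ft_force: [-0.0, 0.4, -0.8]
grip_width: 0.42
```

```bash
python3 - <<'E'
from h import *
save('scene','i4.png',(110,140,250,245),5.7)
save('top','i4t.png',scale=1.4)
pieces('scene')
print([(np.round(x['position'],3),round(x['conf'],2)) for x in models.tip_of('scene','s1')],[(np.round(x['position'],3),round(x['conf'],2)) for x in models.tip_of('scene','p1')])
move(.421,-.246,.15,-45)
E
```

```text
p1 scene c0.82 mid 0.3786 0.4981 capdir -81.3 L 0.109 n (np.int64(39), np.int64(62)) uv 386 200
p1 scene c0.78 mid 0.5200 -0.0947 capdir -171.4 L 0.165 n (np.int64(48), np.int64(48)) uv 207 212
p1 scene c0.78 mid 0.5234 -0.1518 capdir -170.0 L 0.166 n (np.int64(38), np.int64(52)) uv 189 210
p1 scene c0.56 mid 0.5248 -0.2110 capdir -168.7 L 0.163 n (np.int64(37), np.int64(41)) uv 172 209
p1 scene c0.31 mid 0.5364 -0.3245 capdir -168.0 L 0.164 n (np.int64(38), np.int64(43)) uv 137 208
s1 scene c0.73 mid 0.4174 -0.2462 capdir -130.7 L 0.121 n (np.int64(17), np.int64(34)) uv 171 186
s1 scene c0.64 mid 0.4203 0.3458 capdir -65.8 L 0.123 n (np.int64(58), np.int64(64)) uv 343 204
s1 scene c0.41 mid 0.5882 -0.1277 capdir 96.1 L 0.427 n (np.int64(121), np.int64(122)) uv 184 226
[(array([ 0.422, -0.248,  0.015]), 0.73), (array([0.418, 0.342, 0.018]), 0.67)] [(array([ 0.586, -0.123,  0.069]), 0.86), (array([ 0.58 , -0.072,  0.07 ]), 0.74), (array([ 0.585, -0.18 ,  0.07 ]), 0.65), (array([0.297, 0.333, 0.016]), 0.62), (array([ 0.578, -0.074,  0.073]), 0.61), (array([0.447, 0.699, 0.017]), 0.6), (array([0.38 , 0.503, 0.013]), 0.49)]
dx -0.1683 dy 0.1615 dz -0.0066 spin 0.8591 | clk 46.6 pos [ 0.577  -0.0725  0.1118] rot [-179.2   -2.     4.2] q6 83 w 0.419
```

View pics/i4.png

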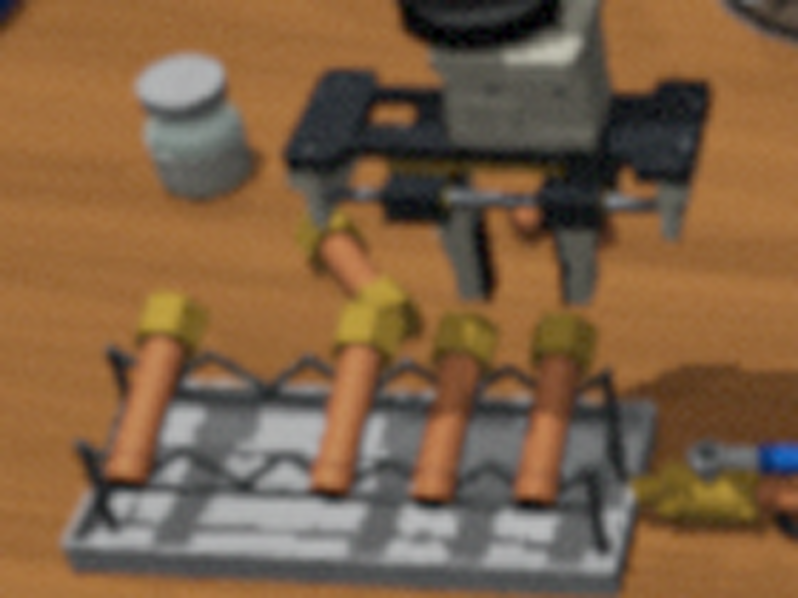

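View pics/i4t.png

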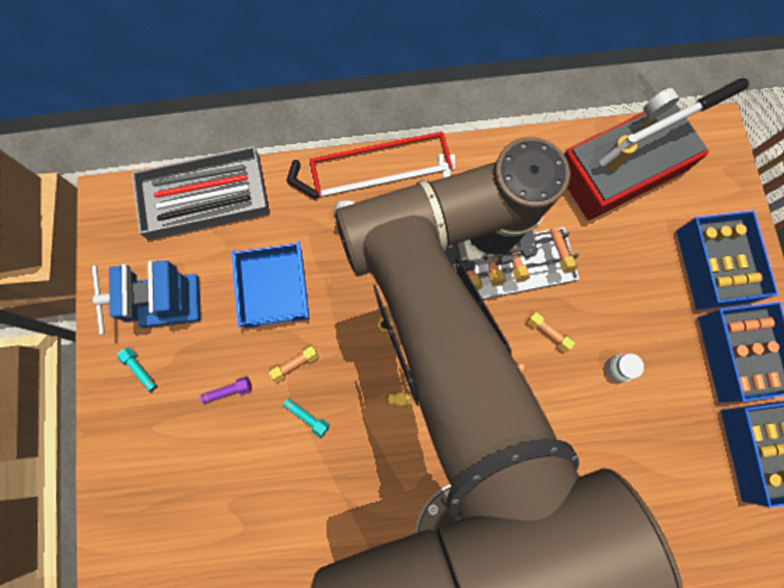

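```bash
python3 - <<'E'
from h import *
P=[at_z('top',u/1.4,v/1.4,.055)[:2] for u,v in ((232,250),(300,242),(308,322),(238,328))]
print(np.round(P,3), np.mean(P,0)); 
for a,b in ((3,0),(2,1)): d=P[b]-P[a]; print(np.linalg.norm(d),np.degrees(np.arctan2(d[1],d[0])))
move(.420,-.247,.15,41.5)
E
```

```text
[[0.689 0.453]
 [0.689 0.296]
 [0.501 0.294]
 [0.507 0.45 ]] [0.59663873 0.37323274]
0.18247837101921419 0.8645064011082564
0.18767239074759903 0.4927585403157274
dx -0.1694 dy 0.1624 dz -0.0066 spin -0.6506 | clk 46.6 pos [ 0.577  -0.0725  0.1118] rot [-179.2   -2.     4.2] q6 83 w 0.419
```

Emit:
arm_command(motion=[{"jaw":0.5,"dx":-0.025,"dy":0.02,"dz":0,"spin":-0.08},{"jaw":0.6,"dx":-0.055,"dy":0.05,"dz":0,"spin":-0.18},{"jaw":0.6,"dx":-0.085,"dy":0.08,"dz":0,"spin":-0.28},{"jaw":0.6,"dx":-0.115,"dy":0.11,"dz":0,"spin":-0.4},{"jaw":0.6,"dx":-0.145,"dy":0.14,"dz":0,"spin":-0.52},{"jaw":0.6,"dx":-0.169,"dy":0.162,"dz":0,"spin":-0.65},{"jaw":0.6,"dx":-0.169,"dy":0.162,"dz":0,"spin":-0.65},{"jaw":0.6,"dx":-0.169,"dy":0.162,"dz":0,"spin":-0.65}])

```text
clock: 47.4
position: [0.4201, -0.2471, 0.1037]
ee_rot: [179.4, -2.0, 41.3]
ft_force: [0.4, -0.8, -0.1]
grip_width: 0.598
```

```bash
python3 - <<'E'
from h import *
move(.420,-.247,.07,41.5)
save('scene','j1.png',(110,120,250,225),5.7)
for cam in ('scene',):
  for cf,m in masks(cam,'s1'): print(axis_of(cam,m,.016))
print([(np.round(x['position'],3),round(x['conf'],2)) for x in models.tip_of('scene','s1')])
E
```

```text
dx -0.0026 dy -0.0008 dz 0.0732 spin -0.0030 | clk 47.4 pos [ 0.4201 -0.2471  0.1037] rot [179.4  -2.   41.3] q6 141 w 0.598
(array([0.42245371, 0.345058  ]), np.float64(-65.5020270099948), np.float64(0.12347259191526941), (np.int64(59), np.int64(63)), (np.float64(342.3525641025641), np.float64(204.29807692307693)))
(array([ 0.41967586, -0.24296677]), np.float64(-133.0527490338189), np.float64(0.13552304877119012), (np.int64(19), np.int64(32)), (np.float64(171.96932515337423), np.float64(186.31288343558282)))
[(array([ 0.42 , -0.248,  0.018]), 0.71), (array([ 0.593, -0.289,  0.078]), 0.62)]
```

View pics/j1.png

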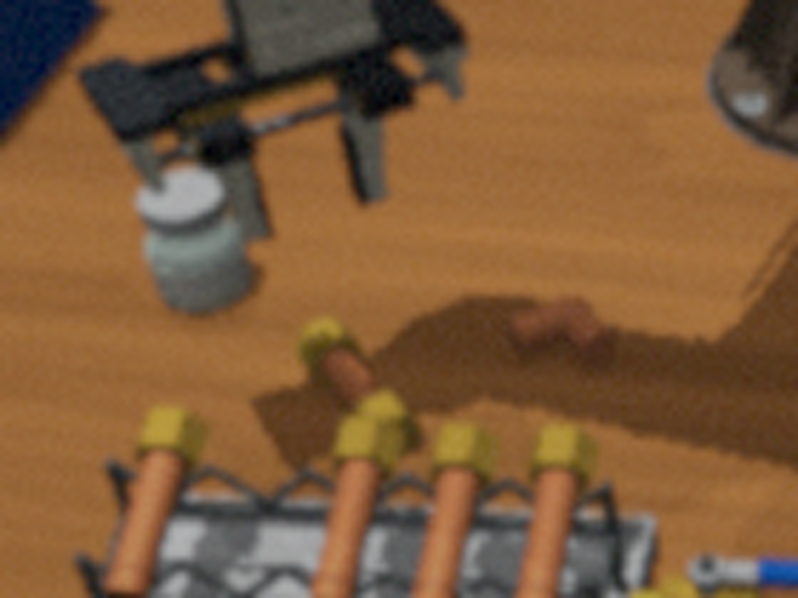

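Emit:
arm_command(motion=[{"jaw":0.6,"dx":-0.002,"dy":-0.001,"dz":0.025,"spin":0},{"jaw":0.6,"dx":-0.002,"dy":-0.001,"dz":0.05,"spin":0},{"jaw":0.6,"dx":-0.003,"dy":-0.001,"dz":0.073,"spin":0},{"jaw":0.6,"dx":-0.003,"dy":-0.001,"dz":0.073,"spin":0},{"jaw":0.6,"dx":-0.003,"dy":-0.001,"dz":0.073,"spin":0},{"jaw":0.6,"dx":-0.003,"dy":-0.001,"dz":0.073,"spin":0},{"jaw":0.6,"dx":-0.003,"dy":-0.001,"dz":0.073,"spin":0},{"jaw":0.6,"dx":-0.003,"dy":-0.001,"dz":0.073,"spin":0}])

```text
clock: 48.35
position: [0.4214, -0.2463, 0.0316]
ee_rot: [179.3, -2.1, 41.5]
ft_force: [0.2, -0.5, -0.0]
grip_width: 0.603
```

```bash
python3 - <<'E'
from h import *
move(.420,-.247,.006,41.5)
save('scene','j2.png',(110,120,250,225),5.7)
save('top','j2t.png',(320,180,460,285),5.7)
E
```

```text
dx -0.0039 dy -0.0011 dz 0.0650 spin -0.0003 | clk 48.4 pos [ 0.4214 -0.2463  0.0316] rot [179.3  -2.1  41.5] q6 141 w 0.603
```

View pics/j2.png

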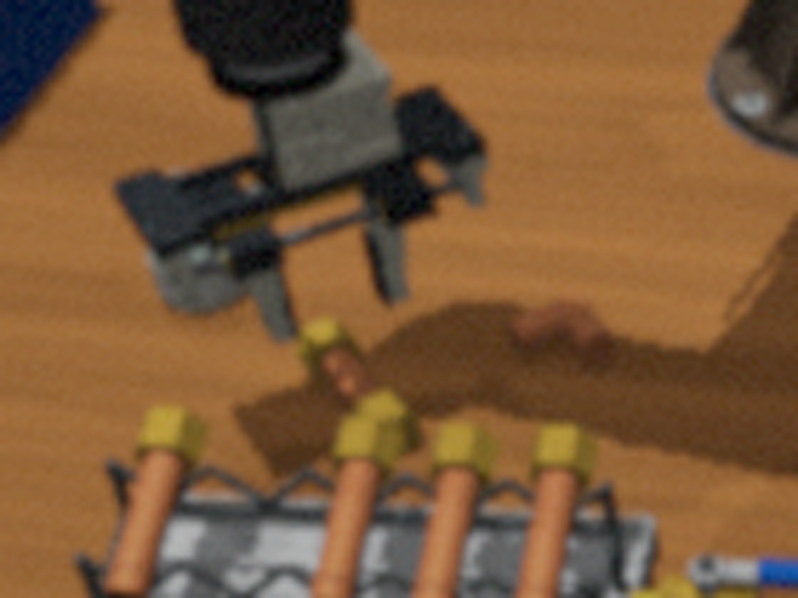

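View pics/j2t.png

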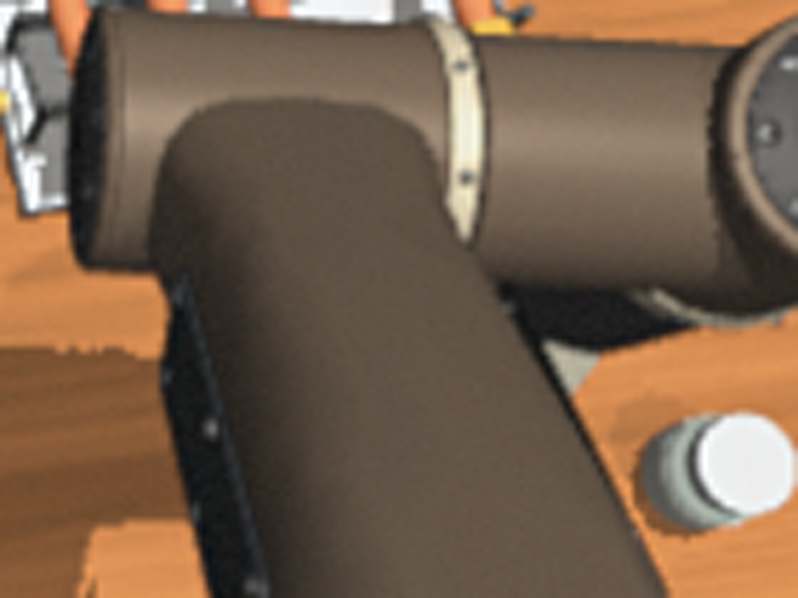

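Emit:
arm_command(motion=[{"jaw":0.6,"dx":-0.001,"dy":-0.001,"dz":0.015,"spin":0},{"jaw":0.6,"dx":-0.002,"dy":-0.001,"dz":0.03,"spin":0},{"jaw":0.6,"dx":-0.003,"dy":-0.001,"dz":0.045,"spin":0},{"jaw":0.6,"dx":-0.004,"dy":-0.001,"dz":0.059,"spin":0},{"jaw":0.6,"dx":-0.004,"dy":-0.001,"dz":0.065,"spin":0},{"jaw":0.6,"dx":-0.004,"dy":-0.001,"dz":0.065,"spin":0},{"jaw":0,"dx":-0.004,"dy":-0.001,"dz":0.065,"spin":0},{"jaw":0,"dx":-0.004,"dy":-0.001,"dz":0.065,"spin":0}], newtons=45)

```text
clock: 49.25
position: [0.4202, -0.2473, -0.0331]
ee_rot: [179.3, -2.1, 41.5]
ft_force: [-0.2, -0.4, 0.5]
grip_width: 0.477
```

Emit:
arm_command(motion=[{"jaw":0,"dx":0,"dy":0,"dz":0,"spin":0},{"jaw":0,"dx":0,"dy":0,"dz":0,"spin":0},{"jaw":0,"dx":0,"dy":0,"dz":0,"spin":0},{"jaw":0,"dx":0,"dy":0,"dz":-0.02,"spin":0},{"jaw":0,"dx":0,"dy":0,"dz":-0.06,"spin":0},{"jaw":0,"dx":0,"dy":0,"dz":-0.105,"spin":0},{"jaw":0,"dx":0,"dy":0,"dz":-0.155,"spin":0},{"jaw":0,"dx":0,"dy":0,"dz":-0.155,"spin":0}], newtons=45)

```text
clock: 50.05
position: [0.4185, -0.251, 0.1284]
ee_rot: [178.8, -2.4, 41.6]
ft_force: [0.8, -0.3, -3.3]
grip_width: 0.241
```

```bash
python3 - <<'E'
from h import *
s=state();print(s['grip_width']*88,s['ft_force'])
save('scene','j3.png',(110,80,250,245),4.5)
move(.60,.405,.15,0)
E
```

```text
21.210079942320625 [ 0.82649073 -0.29715086 -3.34753087]
dx 0.5702 dy -0.3698 dz 0.0313 spin 0.7242 | clk 50.1 pos [ 0.4167 -0.2501  0.125 ] rot [179.   -2.3  41.5] q6 141 w 0.243
```

View pics/j3.png

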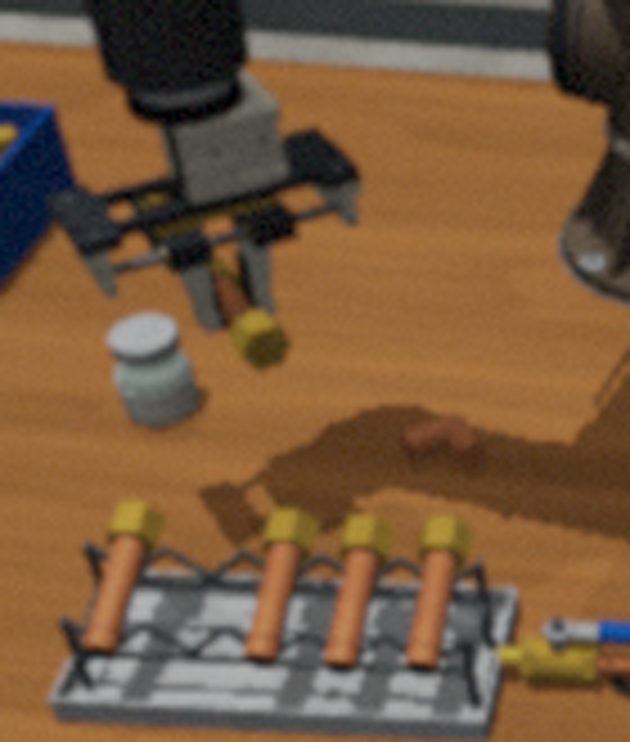

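Emit:
arm_command(motion=[{"jaw":0,"dx":0.03,"dy":-0.02,"dz":-0.01,"spin":0.05},{"jaw":0,"dx":0.067,"dy":-0.043,"dz":-0.01,"spin":0.1},{"jaw":0,"dx":0.104,"dy":-0.067,"dz":-0.01,"spin":0.15},{"jaw":0,"dx":0.141,"dy":-0.091,"dz":-0.01,"spin":0.2},{"jaw":0,"dx":0.178,"dy":-0.115,"dz":-0.01,"spin":0.25},{"jaw":0,"dx":0.215,"dy":-0.139,"dz":-0.01,"spin":0.3},{"jaw":0,"dx":0.252,"dy":-0.163,"dz":-0.01,"spin":0.35},{"jaw":0,"dx":0.285,"dy":-0.185,"dz":-0.01,"spin":0.4}], newtons=45)

```text
clock: 50.9
position: [0.5061, 0.0789, 0.1416]
ee_rot: [180.0, -2.4, 18.5]
ft_force: [0.8, -0.4, -2.3]
grip_width: 0.235
```

```bash
python3 - <<'E'
from h import *
move(.60,.405,.15,0)
E
```

```text
dx 0.1908 dy -0.2796 dz 0.0390 spin 0.3221 | clk 50.9 pos [0.5061 0.0789 0.1416] rot [180.   -2.4  18.5] q6 77 w 0.235
```

Emit:
arm_command(motion=[{"jaw":0,"dx":0.027,"dy":-0.04,"dz":0,"spin":0.05},{"jaw":0,"dx":0.054,"dy":-0.08,"dz":0,"spin":0.1},{"jaw":0,"dx":0.081,"dy":-0.12,"dz":0,"spin":0.15},{"jaw":0,"dx":0.108,"dy":-0.16,"dz":0,"spin":0.2},{"jaw":0,"dx":0.135,"dy":-0.2,"dz":0.01,"spin":0.25},{"jaw":0,"dx":0.162,"dy":-0.24,"dz":0.02,"spin":0.3},{"jaw":0,"dx":0.19,"dy":-0.28,"dz":0.03,"spin":0.322},{"jaw":0,"dx":0.19,"dy":-0.28,"dz":0.03,"spin":0.322}], newtons=45)

```text
clock: 51.7
position: [0.5978, 0.4089, 0.1129]
ee_rot: [-179.5, -2.0, 0.1]
ft_force: [-1.1, -1.6, -4.5]
grip_width: 0.24
```

```bash
python3 - <<'E'
from h import *
move(.60,.405,.075,0)
print(state()['ft_force'])
save('scene','k1.png',(270,130,430,290),4.5)
E
```

```text
dx -0.0005 dy 0.0046 dz 0.0774 spin 0.0020 | clk 51.7 pos [0.5978 0.4089 0.1129] rot [-1.795e+02 -2.000e+00  1.000e-01] q6 39 w 0.240
[-1.14592644 -1.58782104 -4.4506467 ]
```

View pics/k1.png

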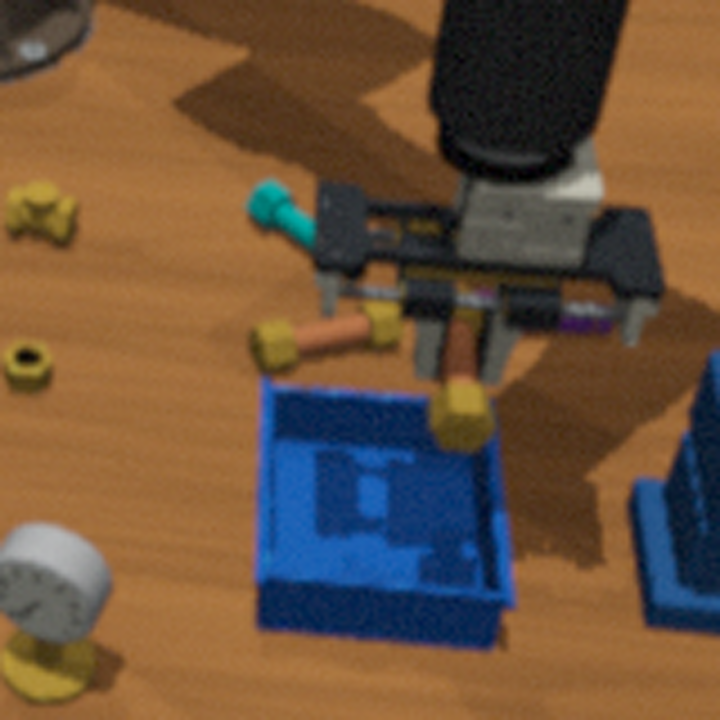

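Emit:
arm_command(motion=[{"jaw":0,"dx":0,"dy":0.004,"dz":0.02,"spin":0},{"jaw":0,"dx":0,"dy":0.006,"dz":0.04,"spin":0},{"jaw":0,"dx":0,"dy":0.006,"dz":0.06,"spin":0},{"jaw":0,"dx":0,"dy":0.006,"dz":0.08,"spin":0},{"jaw":0,"dx":0,"dy":0.006,"dz":0.1,"spin":0},{"jaw":0,"dx":0,"dy":0.006,"dz":0.12,"spin":0},{"jaw":0,"dx":0,"dy":0.006,"dz":0.128,"spin":0},{"jaw":0,"dx":0,"dy":0.006,"dz":0.128,"spin":0}], newtons=45)

```text
clock: 52.55
position: [0.6003, 0.3996, -0.0163]
ee_rot: [-179.7, -1.8, 0.1]
ft_force: [0.3, 1.0, -2.9]
grip_width: 0.238
```

```bash
python3 - <<'E'
from h import *
print(state()['ft_force'],state()['position'])
save('scene','k2.png',(270,130,430,290),4.5)
E
```

```text
[ 0.26651865  0.97628411 -2.90892561] [ 0.60027382  0.39959693 -0.01632558]
```

View pics/k2.png

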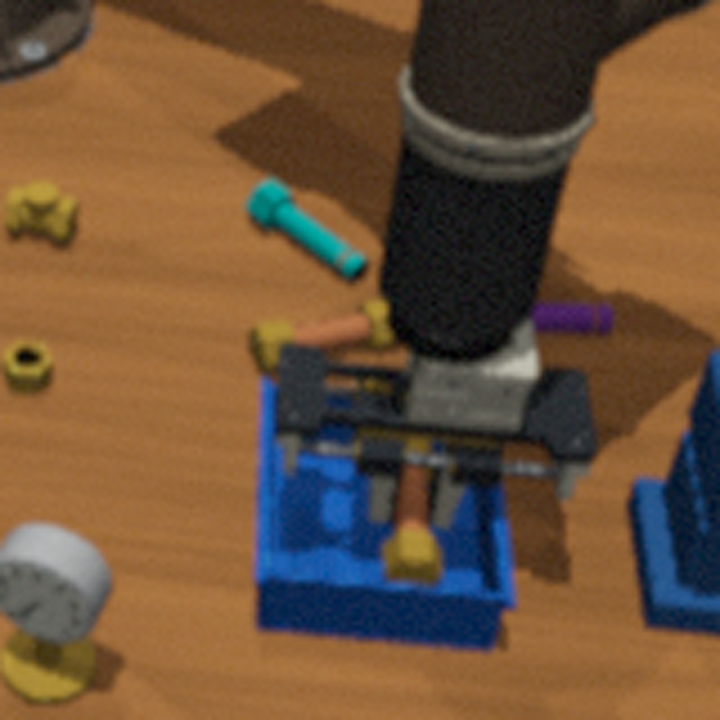

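Emit:
arm_command(motion=[{"jaw":0.36,"dx":0,"dy":0,"dz":0,"spin":0},{"jaw":0.36,"dx":0,"dy":0,"dz":0,"spin":0},{"jaw":0.36,"dx":0,"dy":0,"dz":0,"spin":0},{"jaw":0.36,"dx":0,"dy":0,"dz":-0.02,"spin":0},{"jaw":0.36,"dx":0,"dy":0,"dz":-0.06,"spin":0},{"jaw":0.36,"dx":0,"dy":0,"dz":-0.1,"spin":0},{"jaw":0.36,"dx":0,"dy":0,"dz":-0.13,"spin":0},{"jaw":0.36,"dx":0,"dy":0,"dz":-0.13,"spin":0}])

```text
clock: 53.4
position: [0.5995, 0.402, 0.1224]
ee_rot: [-179.2, -2.4, 0.1]
ft_force: [0.3, 0.0, 0.3]
grip_width: 0.36
```

```bash
python3 - <<'E'
from h import *
save('scene','k3.png',(270,130,430,290),4.5)
for cam in ('scene',):
  for cf,m in masks(cam,'s1'): print(cf,axis_of(cam,m,.016))
print([(np.round(x['position'],3),round(x['conf'],2)) for x in models.tip_of('scene','s1')])
move(.420,.3425,.15,-65)
move(.420,.3425,.15,115)
E
```

```text
0.8 (array([0.4229571 , 0.34156662]), np.float64(-63.45191607591327), np.float64(0.11616815359001768), (np.int64(48), np.int64(58)), (np.float64(340.6825396825397), np.float64(204.4404761904762)))
0.78 (array([0.59485795, 0.40161083]), np.float64(2.4194277632452215), np.float64(0.12261473036762566), (np.int64(60), np.int64(83)), (np.float64(360.59885386819485), np.float64(245.64756446991404)))
[(array([0.605, 0.398, 0.018]), 0.68), (array([0.416, 0.343, 0.018]), 0.59), (array([ 0.579, -0.073,  0.072]), 0.42)]
dx -0.1768 dy 0.0568 dz -0.0013 spin 1.1359 | clk 53.5 pos [0.5966 0.3996 0.1156] rot [-1.795e+02 -1.900e+00  1.000e-01] q6 39 w 0.358
dx -0.1768 dy 0.0568 dz -0.0013 spin -2.0057 | clk 53.5 pos [0.5966 0.3996 0.1156] rot [-1.795e+02 -1.900e+00  1.000e-01] q6 39 w 0.358
```

View pics/k3.png

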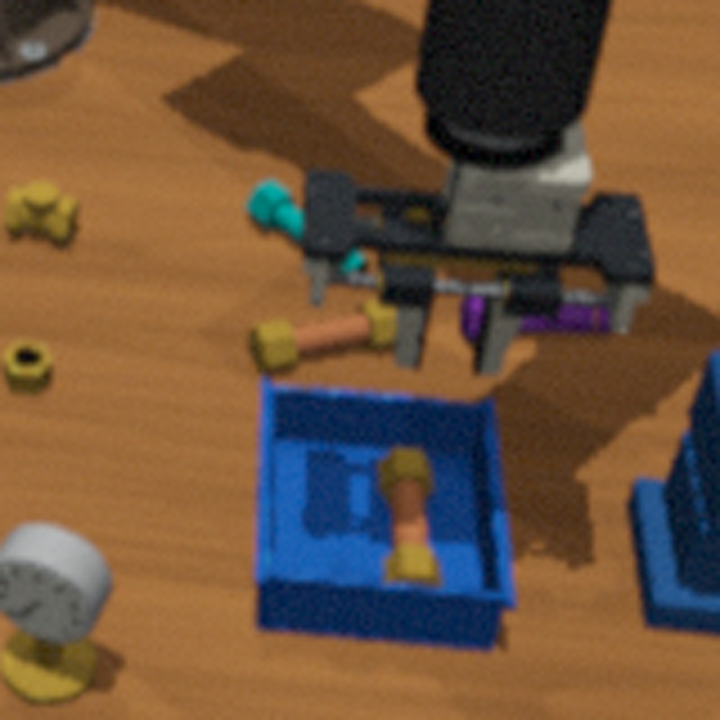

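Emit:
arm_command(motion=[{"jaw":0.6,"dx":-0.01,"dy":0,"dz":0,"spin":0.14},{"jaw":0.6,"dx":-0.03,"dy":0.01,"dz":0,"spin":0.28},{"jaw":0.6,"dx":-0.06,"dy":0.02,"dz":0,"spin":0.42},{"jaw":0.6,"dx":-0.09,"dy":0.03,"dz":0,"spin":0.56},{"jaw":0.6,"dx":-0.12,"dy":0.04,"dz":0,"spin":0.7},{"jaw":0.6,"dx":-0.15,"dy":0.05,"dz":0,"spin":0.84},{"jaw":0.6,"dx":-0.177,"dy":0.057,"dz":0,"spin":0.98},{"jaw":0.6,"dx":-0.177,"dy":0.057,"dz":0,"spin":1.12}])

```text
clock: 54.35
position: [0.4167, 0.3404, 0.1083]
ee_rot: [-178.2, -0.5, -64.4]
ft_force: [1.6, 0.7, -0.4]
grip_width: 0.602
```

```bash
python3 - <<'E'
from h import *
move(.4195,.342,.065,-65.5)
grab_frame('top')
for cam in ('top',):
  for cf,m in masks(cam,'s1'): print(cf,axis_of(cam,m,.016))
E
```

```text
dx -0.0009 dy -0.0006 dz 0.0828 spin 0.0197 | clk 54.4 pos [0.4167 0.3404 0.1083] rot [-178.2   -0.5  -64.4] q6 -37 w 0.602
0.59 (array([0.61581918, 0.40024632]), np.float64(3.577656216731004), np.float64(0.10258797598469568), (np.int64(47), np.int64(74)), (np.float64(186.12307692307692), np.float64(200.0076923076923)))
0.44 (array([0.43476778, 0.30632827]), np.float64(62.44567357909326), np.float64(0.04100070880113538), (np.int64(71), np.int64(75)), (np.float64(219.80597014925374), np.float64(253.15671641791045)))
```

Emit:
arm_command(motion=[{"jaw":0.6,"dx":0,"dy":0,"dz":0.02,"spin":0.02},{"jaw":0.6,"dx":-0.001,"dy":0,"dz":0.04,"spin":0.02},{"jaw":0.6,"dx":-0.001,"dy":0,"dz":0.06,"spin":0.02},{"jaw":0.6,"dx":-0.001,"dy":0,"dz":0.08,"spin":0.02},{"jaw":0.6,"dx":-0.001,"dy":0,"dz":0.083,"spin":0.02},{"jaw":0.6,"dx":-0.001,"dy":0,"dz":0.083,"spin":0.02},{"jaw":0.6,"dx":-0.001,"dy":0,"dz":0.083,"spin":0.02},{"jaw":0.6,"dx":-0.001,"dy":0,"dz":0.083,"spin":0.02}])

```text
clock: 55.25
position: [0.4218, 0.3441, 0.0267]
ee_rot: [-178.0, -0.4, -65.2]
ft_force: [0.0, -0.9, 0.1]
grip_width: 0.604
```

```bash
python3 - <<'E'
from h import *
move(.4195,.342,.006,-65.5)
save('scene','l1.png',(280,130,400,220),6.6)
E
```

```text
dx 0.0005 dy 0.0050 dz 0.0601 spin 0.0044 | clk 55.2 pos [0.4218 0.3441 0.0267] rot [-178.    -0.4  -65.2] q6 -38 w 0.604
```

View pics/l1.png

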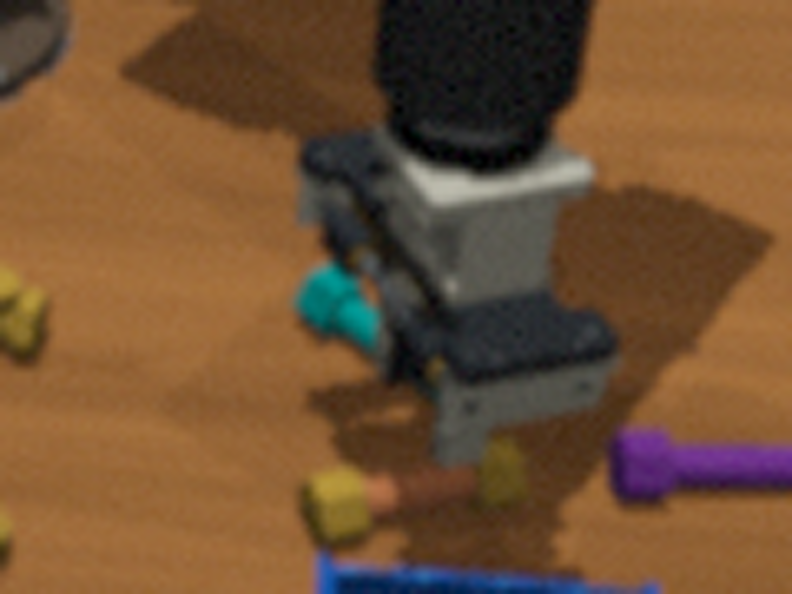

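Emit:
arm_command(motion=[{"jaw":0.6,"dx":0,"dy":0.002,"dz":0.015,"spin":0},{"jaw":0.6,"dx":0,"dy":0.003,"dz":0.03,"spin":0},{"jaw":0.6,"dx":0,"dy":0.004,"dz":0.045,"spin":0},{"jaw":0.6,"dx":0,"dy":0.005,"dz":0.055,"spin":0},{"jaw":0.6,"dx":0,"dy":0.005,"dz":0.06,"spin":0},{"jaw":0.6,"dx":0,"dy":0.005,"dz":0.06,"spin":0},{"jaw":0,"dx":0,"dy":0.005,"dz":0.06,"spin":0},{"jaw":0,"dx":0,"dy":0.005,"dz":0.06,"spin":0}], newtons=45)

```text
clock: 56.1
position: [0.4195, 0.3429, -0.0328]
ee_rot: [-178.0, -0.3, -65.2]
ft_force: [0.5, 0.1, 0.6]
grip_width: 0.475
```

Emit:
arm_command(motion=[{"jaw":0,"dx":0,"dy":0,"dz":0,"spin":0},{"jaw":0,"dx":0,"dy":0,"dz":0,"spin":0},{"jaw":0,"dx":0,"dy":0,"dz":0,"spin":0},{"jaw":0,"dx":0,"dy":0,"dz":-0.02,"spin":0},{"jaw":0,"dx":0,"dy":0,"dz":-0.06,"spin":0},{"jaw":0,"dx":0,"dy":0,"dz":-0.105,"spin":0},{"jaw":0,"dx":0,"dy":0,"dz":-0.15,"spin":0},{"jaw":0,"dx":0,"dy":0,"dz":-0.15,"spin":0}], newtons=45)

```text
clock: 56.9
position: [0.4165, 0.3444, 0.1233]
ee_rot: [-177.5, -0.0, -65.2]
ft_force: [0.8, 1.1, -2.9]
grip_width: 0.235
```

```bash
python3 - <<'E'
from h import *
s=state();print(s['grip_width']*88,s['ft_force'])
save('scene','l2.png',(270,100,430,290),4)
move(.60,.345,.15,0)
E
```

```text
20.688512161106154 [ 0.83779082  1.11261357 -2.92002037]
dx 0.0756 dy -0.1683 dz 0.0164 spin -1.1387 | clk 57.0 pos [0.4151 0.343  0.12  ] rot [-1.777e+02 -1.000e-01 -6.520e+01] q6 -38 w 0.233
```

View pics/l2.png

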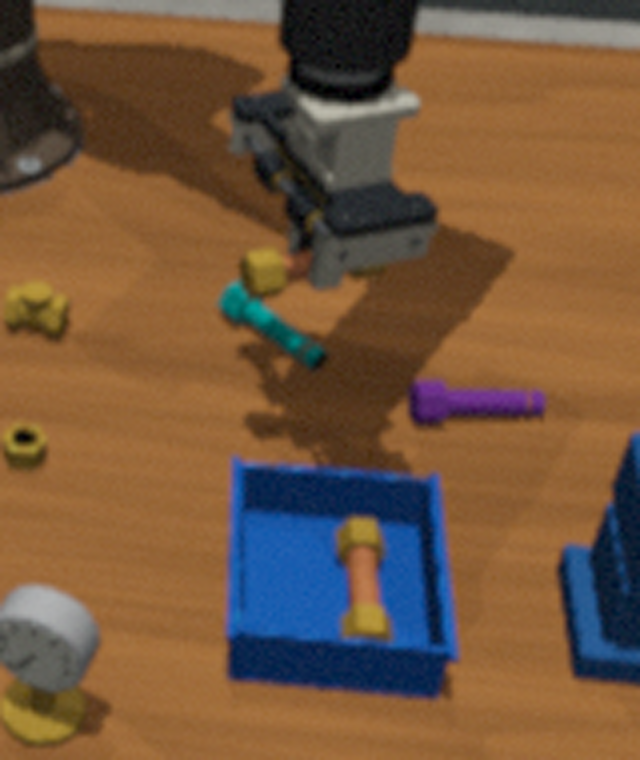

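Emit:
arm_command(motion=[{"jaw":0,"dx":0.01,"dy":-0.02,"dz":0,"spin":-0.14},{"jaw":0,"dx":0.02,"dy":-0.045,"dz":0,"spin":-0.28},{"jaw":0,"dx":0.03,"dy":-0.07,"dz":0,"spin":-0.42},{"jaw":0,"dx":0.042,"dy":-0.095,"dz":0,"spin":-0.56},{"jaw":0,"dx":0.054,"dy":-0.12,"dz":0,"spin":-0.7},{"jaw":0,"dx":0.066,"dy":-0.145,"dz":0,"spin":-0.84},{"jaw":0,"dx":0.0756,"dy":-0.168,"dz":0,"spin":-0.98},{"jaw":0,"dx":0.0756,"dy":-0.168,"dz":0,"spin":-1.12}], newtons=45)

```text
clock: 57.75
position: [0.6006, 0.3434, 0.1231]
ee_rot: [-179.3, -1.9, -0.9]
ft_force: [-2.1, -0.3, -3.3]
grip_width: 0.236
```

```bash
python3 - <<'E'
from h import *
move(.60,.347,.032,0)
print(state()['ft_force'])
E
```

```text
dx -0.0050 dy -0.0020 dz 0.1305 spin -0.0152 | clk 57.8 pos [0.6006 0.3434 0.1231] rot [-179.3   -1.9   -0.9] q6 42 w 0.236
[-2.07876419 -0.3081598  -3.28832974]
```

Emit:
arm_command(motion=[{"jaw":0,"dx":0,"dy":-0.001,"dz":0.02,"spin":-0.015},{"jaw":0,"dx":-0.001,"dy":-0.002,"dz":0.04,"spin":-0.015},{"jaw":0,"dx":-0.002,"dy":-0.002,"dz":0.06,"spin":-0.015},{"jaw":0,"dx":-0.003,"dy":-0.002,"dz":0.08,"spin":-0.015},{"jaw":0,"dx":-0.004,"dy":-0.002,"dz":0.1,"spin":-0.015},{"jaw":0,"dx":-0.005,"dy":-0.002,"dz":0.12,"spin":-0.015},{"jaw":0,"dx":-0.005,"dy":-0.002,"dz":0.13,"spin":-0.015},{"jaw":0,"dx":-0.005,"dy":-0.002,"dz":0.13,"spin":-0.015}], newtons=45)

```text
clock: 58.55
position: [0.5981, 0.3452, -0.0104]
ee_rot: [-179.6, -1.7, -0.0]
ft_force: [0.2, -0.0, -3.3]
grip_width: 0.237
```

```bash
python3 - <<'E'
from h import *
print(state()['ft_force'],state()['position'])
save('scene','l3.png',(270,130,430,290),4.5)
E
```

```text
[ 0.15222408 -0.00450218 -3.28975547] [ 0.59813828  0.34523528 -0.01042065]
```

View pics/l3.png

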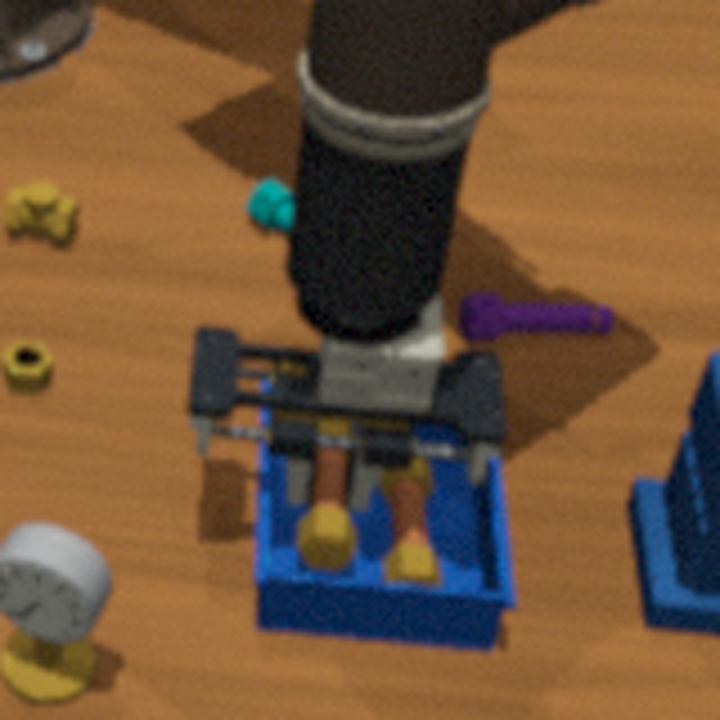

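Clear of the wall and of the first piece; release and back off up and towards the robot's left.

Emit:
arm_command(motion=[{"jaw":0.31,"dx":0,"dy":0,"dz":0,"spin":0},{"jaw":0.31,"dx":0,"dy":0,"dz":0,"spin":0},{"jaw":0.31,"dx":0,"dy":0,"dz":0,"spin":0},{"jaw":0.31,"dx":0,"dy":0,"dz":-0.02,"spin":0},{"jaw":0.31,"dx":0,"dy":0,"dz":-0.06,"spin":0},{"jaw":0.31,"dx":0,"dy":0,"dz":-0.1,"spin":0},{"jaw":0.31,"dx":0,"dy":0,"dz":-0.14,"spin":0},{"jaw":0.31,"dx":0,"dy":0,"dz":-0.16,"spin":0}])

```text
clock: 59.4
position: [0.5958, 0.3458, 0.1571]
ee_rot: [-179.2, -2.1, 0.0]
ft_force: [0.1, -0.6, 0.3]
grip_width: 0.308
```

Emit:
arm_command(motion=[{"jaw":0.31,"dx":-0.04,"dy":0,"dz":0,"spin":0},{"jaw":0.31,"dx":-0.08,"dy":-0.02,"dz":0,"spin":0},{"jaw":0.31,"dx":-0.12,"dy":-0.05,"dz":0,"spin":0},{"jaw":0.31,"dx":-0.16,"dy":-0.08,"dz":0,"spin":0},{"jaw":0.31,"dx":-0.2,"dy":-0.11,"dz":0,"spin":0},{"jaw":0.31,"dx":-0.24,"dy":-0.14,"dz":0,"spin":0},{"jaw":0.31,"dx":-0.27,"dy":-0.17,"dz":0,"spin":0},{"jaw":0.31,"dx":-0.3,"dy":-0.2,"dz":0,"spin":0}])

```text
clock: 60.2
position: [0.2942, 0.5472, 0.1502]
ee_rot: [-179.1, -2.2, 0.0]
ft_force: [0.7, -0.1, -0.6]
grip_width: 0.307
```

```bash
python3 - <<'E'
from h import *
save('scene','m1.png',scale=1.4);save('top','m1t.png',scale=1.4)
im=np.load('last_top.npy')[140:260,140:430]; cv2.imwrite('pics/m1c.png',cv2.resize(im,None,fx=2.7,fy=2.7,interpolation=cv2.INTER_CUBIC)[:,:,::-1])
for th in ('p1','s1','o1','gauge','flux_jar','lever_grip','valve_stem'):
  for c in ('top','scene'): print(th,c,[(np.round(x['position'],3).tolist(),round(x['conf'],2)) for x in models.tip_of(c,th)])
E
```

```text
p1 top [([0.449, 0.699, 0.013], 0.81), ([0.589, -0.177, 0.069], 0.8), ([0.376, 0.5, 0.016], 0.79), ([0.296, 0.326, 0.015], 0.75), ([0.585, -0.125, 0.074], 0.66), ([0.581, -0.069, 0.07], 0.55)]
p1 scene [([0.581, -0.07, 0.07], 0.82), ([0.38, 0.503, 0.014], 0.71), ([0.3, 0.332, 0.017], 0.57), ([0.448, 0.704, 0.016], 0.54)]
s1 top [([0.603, 0.345, 0.021], 0.88), ([0.603, 0.399, 0.023], 0.77)]
s1 scene [([0.603, 0.399, 0.021], 0.63), ([0.574, 0.011, 0.044], 0.55), ([0.593, 0.345, 0.025], 0.51)]
o1 top [([0.599, -0.288, 0.074], 0.69)]
o1 scene [([0.594, -0.291, 0.072], 0.85)]
gauge top [([0.735, 0.18, 0.001], 0.96)]
gauge scene [([0.734, 0.177, 0.003], 0.85)]
flux_jar top [([0.317, -0.389, 0.002], 0.87)]
flux_jar scene [([0.322, -0.389, -0.001], 0.75)]
lever_grip top [([0.571, 0.069, 0.046], 0.58)]
lever_grip scene [([0.568, 0.069, 0.045], 0.72)]
valve_stem top [([0.575, 0.009, 0.046], 0.6)]
valve_stem scene [([0.574, 0.01, 0.045], 0.75), ([0.589, -0.125, 0.072], 0.27), ([0.585, -0.178, 0.074], 0.19)]
```

View pics/m1.png

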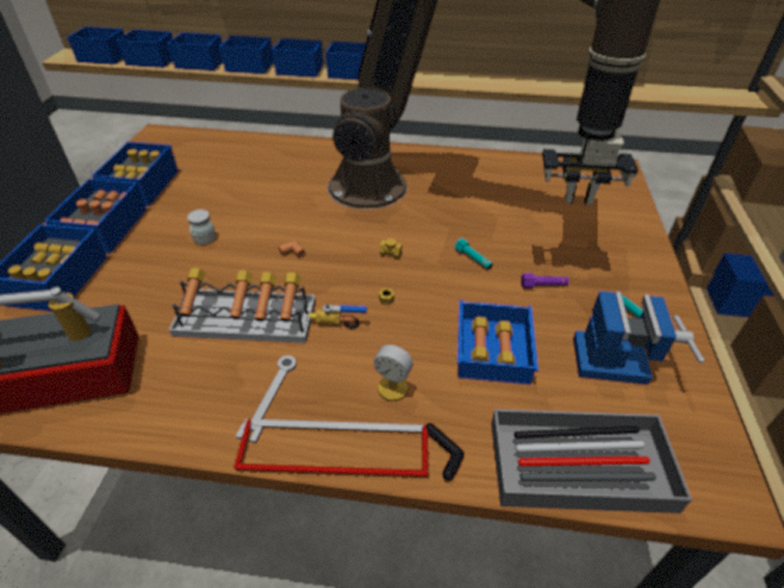

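View pics/m1c.png

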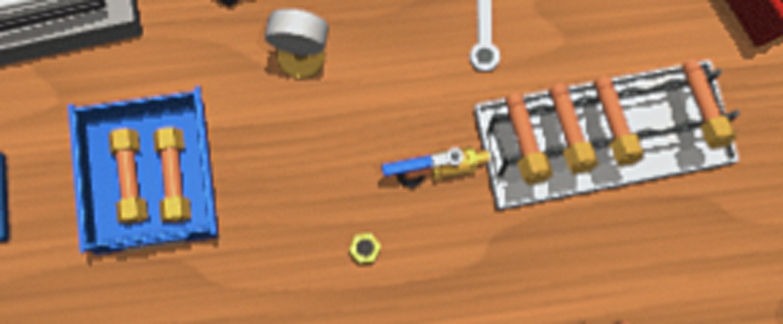

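View pics/m1t.png

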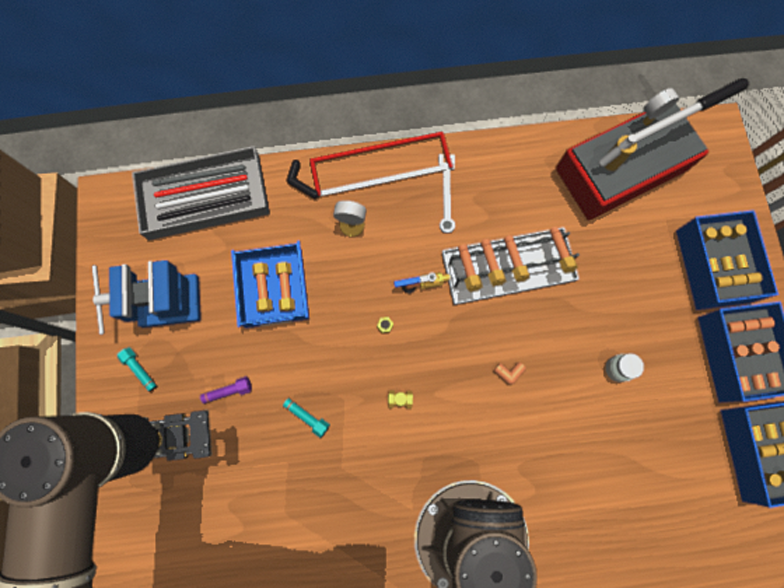

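```bash
python3 - <<'E'
from h import *
s=state(); print(s['ft_force'],s['joint_velocities'])
print(env.finish_job())
E
```

```text
[-0.25129226  0.25016445 -0.17960037] [ 0.27565571  0.04010238  0.05893761 -0.02578968 -0.04152994  0.10480119]
the job is handed in; nothing more can be done
None
```

The job is done and handed in at about 61 s; no verdict was reported.

- **Valve:** I swung the lever first, until it met its end stop. The last pictures show it in line with the outlet pipe, with the grip read at (0.570, 0.069).
- **Rack:** The three one-cap pieces that were on the bench lie in notch pairs 2, 3 and 4, caps uphill and open ends down. The origins the network found are within about 2 mm across and 4 mm in height of the expected seats. I saw no fourth piece. The piece that was already draining is still in pair 0.
- **Bin:** Both double-capped pieces lie flat in the blue bin.
- **Bystanders:** The gauge and jar read the same as at the start, within the network's error (the jar's y reading differs by up to 5 mm). I never reached for the purple and turquoise look-alikes, and they have not moved.

**Tool height error:** The reported tool height did not match the camera images, and my first pinch of the lever closed on air above it. I lowered the shut fingers onto clear bench and found the real fingertips are 39.5 mm higher than reported. The probe pressed with up to about 29 N on the bench. I corrected every height after that, and the later grasps matched the pictures.

**Tool tilt:** The tool leaned by up to about 2° over the run, which did not affect any placing.

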